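# Clear the graph board and chalk in its axes

## Robot

A 7-joint arm with a two-finger parallel gripper is mounted at the origin on the work surface. World frame = base frame: x ahead of the robot, y to its left, z up, the work surface at z = 0. Lengths are in m, angles in rad, forces in N, time in s.
With the tool pointing down it reaches from about 0.4 to 0.925 m from the base axis. Payload 5.6 kg.
Tool frame: the origin (TCP) lies at the centre of the arm's flange, where the gripper is bolted on; the fingertips stand 173 mm ahead of it and the grasp point (between the pads) lies 155 mm ahead of it; y points along the fingers, z is the direction in which the jaws open and shut, and the axes are right-handed (so a half turn about y gives the same grasp; the last joint's range is limited). The gripper opens to 85 mm and grips with 20 to 120 N. Pads are 22 mm wide; open, the fingers measure 114 mm over their backs; the gripper's body (76 mm by 85 mm) begins 54 mm behind the grasp point. The pads swing forward as they close: fully open they stand 13 mm farther back than shut.
Start: joints at [-1.288, 0.468, -0.012, 1.603, 0.006, 1.071, -0.056], TCP at [0.208, 0.616, 0.405] pointing down, gripper open.
Joint ranges: [-2.53, 2.53], [-0.31, 2.02], [-1.57, 1.55], [0.28, 2.44], [-1.29, 4.43], [0.15, 1.84], [-2.92, 2.92]. Speed limits (rad/s): [2.57, 2.57, 3.14, 3.14, 3.14, 3.14, 3.14].

## Interface

Orientations are given as a unit quaternion [x, y, z, w].
In Python, from station import manip gives the robot as it stands. The module is installed in compiled form; this text tells all that it offers.
- The arm moves only by the tool carry_out, never from a script. Its argument "moves" is a list of rows, each an object with "xyz": the shift along the tool's x, y, z scaled (see below), a list of three; "twist": the turn about the tool's y scaled (see below); "jaw": the opening, from 0 (shut) to 1 (fully open). A call has 1 to 20 rows; each row is the pose to reach, as a shift and turn from the pose measured when the call began, along the tool's axes at that moment; what a row does not reach only later rows make up. The controller multiplies each number of a shift by 400 mm and each number of a turn by 60 degrees. A row lasts 1/10 s, in which the tool goes at most 50 mm and 8.59 degrees, less where a joint would pass 70% of its speed; a pose out of reach is approached as far as the arm can. A call with a number of a shift or a turn outside -1 to 1 is refused whole. A call with a gripper value outside its range is refused whole. The fingers move at their own pace and stop on an object; "grip_force" is the grip in N (left out, the last holds). Time passes only in rows, so rows that repeat a pose let the fingers close. It gives the time, the measured TCP pose, the force and the opening at its end, in the units of the state.
- manip.get_state(): the state, without advancing time (a new reading comes with each control period).
- manip.snapshot(name): name is "scene" or "top" or "wrist"; returns a dict with "image" (420x560x3 uint8, red, green, blue), "range_z" (420x560 float32, m along the optical axis (not along the pixel's ray), 0 where there is no reading), "camera_matrix" (3x3 intrinsics, pixels), "T" (4x4, takes a point from camera to world coordinates); the wrist camera has in their place "mount" (4x4, takes a point from camera to tool coordinates, whose origin is the TCP and whose axes are the tool frame's). Camera axes: x right, y down, z forward; pixel columns grow to the right and rows downward; lengths in m; the calibration is good to about 2 mm. A picture is of the moment at which its call begins: read the wrist's pose just before it.
- manip.close_job(): hands the job in, once; it reports no verdict.
The state is a dict: "t": time; "joints": joint angles; "qvel": joint speeds; "effort": joint torques, N m; "position": TCP position; "eef_rot": TCP orientation; "wrist_force": force on the tool from outside, world axes, zero at the start; "torque": the same for the moment, N m; "opening": finger opening in m.
Only numpy, scipy, OpenCV 4.12 (cv2) and the standard library are available. Lean on these libraries where they do the work, as an engineer would, in place of code of your own. Each camera call takes 0.05 s, during which the arm holds its last target.

## Task

Get the graph board ready for the lesson: clear the pocket notebooks off it and make one neatly squared pile, flat on the leather desk mat, of all the notebooks, with any that already lies there. Then take the brass chalk holder and go slowly, a few centimetres a second and with light pressure, over the pale axis line on the board, keeping the chalk on the line from the red dot through the corner to the arrow. Lay the holder back in the notches of its rest, and do not disturb the chalk tin, the telephone handset or the key.

Things in the scene. Friction and masses are not known exactly. Their poses are not given: they have to be found in the camera images.
- graph_board: fixed slate in a flush wooden frame, lying flat, 270 mm (its x) by 310 mm (its y) by 12 mm; origin at the centre of its underside, drawing face at z = 12 mm. A faint grid and a pale L-shaped line 3 mm wide, too shallow to guide the chalk: in its frame straight from a red dot at (90, 100) mm to the corner at (-65, 100) mm, then straight to an arrow at (-65, -100) mm
- axis_start (a point): centre of the red dot, on the face of the board: the start of the line
- axis_corner (a point): the corner of the L, on the face of the board
- axis_end (a point): the arrow end of the line, on the face of the board
- desk_mat: fixed flat brown leather desk mat, no rim, 190 mm (its x) by 200 mm (its y) by 4 mm thick; origin at the centre of its underside. It lies on one side of the board, the pen rest stands on the other (which is which varies)
- pen_rest: fixed dark wooden pen rest: base plate 96 by 60 by 5 mm and two notched supports 10 mm thick at 36 mm either side of the middle along its x; the notches have a flat floor 24 mm above the desk, about 20 mm wide, with prongs that flare outwards up to 38 mm. Origin at the centre of its underside
- chalk_holder: brass chalk holder, a bar of 12 mm square section that lies in the pen rest along its x with its axis 30 mm above the desk; metal part from x = -60 to +50 mm, then a white chalk 10 mm thick out to x = +73 mm; origin on its axis, over the middle of the rest to within 6 mm; its +x axis points to the chalk end, at the start away from the robot; 80 g
- chalk_tip (a point): centre of the round end of the chalk (radius 5 mm), 68 mm from the holder's origin along its +x; the chalk touches the board when this point is 5 mm above its face
- chalk_tin: bystander: open square tin of coloured chalks, 90 by 90 by 28 mm, origin at the centre of its underside
- handset: bystander: black telephone handset about 220 mm long (its y) and 53 mm high, origin on the desk under its middle
- key: bystander: small flat brass key about 53 mm long (its x) and 4 mm thick, origin near its bow, on the desk
- notebook1: pocket notebook, a hard, stiff slab 104 mm (its x) by 64 mm (its y) by 8 mm thick, about 60 g, red cover with a pale label; lies flat on the graph board at the start, long side roughly along its x; origin at the centre of its underside, z up out of the label side. May be absent (None from the start)
- notebook2: pocket notebook, a hard, stiff slab 104 mm (its x) by 64 mm (its y) by 8 mm thick, about 60 g, blue cover with a pale label; lies flat on the graph board at the start, long side roughly along its x; origin at the centre of its underside, z up out of the label side. May be absent (None from the start)
- notebook3: pocket notebook, a hard, stiff slab 104 mm (its x) by 64 mm (its y) by 8 mm thick, about 60 g, yellow cover with a pale label; lies flat on the graph board at the start, long side roughly along its x; origin at the centre of its underside, z up out of the label side. May be absent (None from the start)
- notebook4: pocket notebook, a hard, stiff slab 104 mm (its x) by 64 mm (its y) by 8 mm thick, about 60 g, green cover with a pale label; lies flat on the graph board at the start, long side roughly along its x; origin at the centre of its underside, z up out of the label side. May be absent (None from the start)
- notebook5: pocket notebook, a hard, stiff slab 104 mm (its x) by 64 mm (its y) by 8 mm thick, about 60 g, orange cover with a pale label; lies flat on the desk mat at the start, long side roughly along its x; origin at the centre of its underside, z up out of the label side. May be absent (None from the start)

How it is judged:
By the outcome, as a careful person would: the job done as asked, in the order asked, and still so for the second after the job is handed in, with the robot touching nothing.
Of notebook1, notebook2, notebook3, notebook4, notebook5 only 3 to 5 are there at a start; the rules pass over those that are not, and their reading is None.
At some moment in a run one of notebook1, notebook2, notebook3, notebook4, notebook5 may be knocked a few centimetres aside while the robot is not near it.
Once in a run the grip may slacken for a moment while it holds something.
It also fails if it takes over 210 s, if anything falls off the work surface, if the arm or the gripper's body presses on something with over 40 N, if the wrist force passes 120 N, or if a joint passes its speed limit or range.

## Working session

There is one attempt and no reset: what is moved stays moved. The work goes in short steps, Python scripts to look and compute and a tool call to move; the robot and the scene stay as the last step left them, time stands still between calls to the robot, and variables do not carry over. Pictures are saved under pics/ and viewed, and the job is handed in when it is done.

Besides the shell and the picture viewer there is one more tool, called after "Request:" as name([rows], argument=value, ...), one row to a line, values as JSON. carry_out: Moves the arm, as the interface text tells. Its arguments: {"type":"object","properties":{"moves":{"type":"array"},"grip_force":{"type":"number"}},"required":["moves"]}

```bash
mkdir -p pics; ls; python3 - <<'E'
from station import manip
import cv2,numpy as np
s=manip.get_state()
for k,v in s.items(): print(k,np.round(v,4))
for n in ("scene","top","wrist"):
    d=manip.snapshot(n)
    cv2.imwrite(f"pics/{n}0.png",d["image"][:,:,::-1])
    print(n,d["camera_matrix"].tolist(),np.round(d.get("T",d.get("mount")),4).tolist())
E
```

```text
pics
t 0.0
joints [-1.288   0.4684 -0.0116  1.6036  0.006   1.0714 -0.0563]
qvel [ 0.0013 -0.0006  0.0014  0.0017 -0.0003  0.0001 -0.0009]
effort [-2.00000e-04 -5.32398e+01  2.16000e-02 -2.51296e+01  1.15000e-02
  7.90000e-03  0.00000e+00]
position [0.208  0.6155 0.4037]
eef_rot [ 0.6984 -0.1148  0.1147 -0.6971]
wrist_force [-0.8326  0.2214  0.644 ]
torque [ 0.0146 -0.0665  0.0426]
opening 0.0856
scene [[438.0534120454575, 0.0, 277.78823375217513], [0.0, 438.0534120454575, 203.49103248778616], [0.0, 0.0, 1.0]] [[-0.3112, 0.7886, -0.5304, 1.1365], [0.9503, 0.2567, -0.1761, 0.1733], [-0.0027, -0.5588, -0.8293, 0.8921], [0.0, 0.0, 0.0, 1.0]]
top [[455.47288991590017, 0.0, 281.73166420033476], [0.0, 455.47288991590017, 199.2820697793107], [0.0, 0.0, 1.0]] [[0.0268, -0.9863, 0.1629, 0.4568], [-0.9993, -0.0308, -0.022, 0.0211], [0.0267, -0.1622, -0.9864, 1.0595], [0.0, 0.0, 0.0, 1.0]]
wrist [[298.0511495784597, 0.0, 274.83995255353284], [0.0, 298.0511495784597, 206.79932240440644], [0.0, 0.0, 1.0]] [[-0.0005, 0.9472, 0.3207, -0.0826], [-0.0003, -0.3207, 0.9472, 0.032], [1.0, 0.0004, 0.0005, -0.0005], [0.0, 0.0, 0.0, 1.0]]
```

View pics/top0.png

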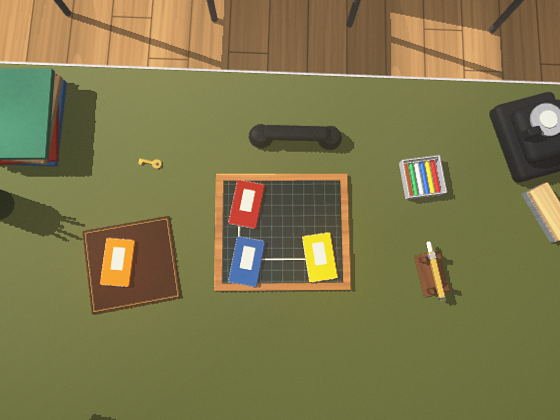

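View pics/scene0.png

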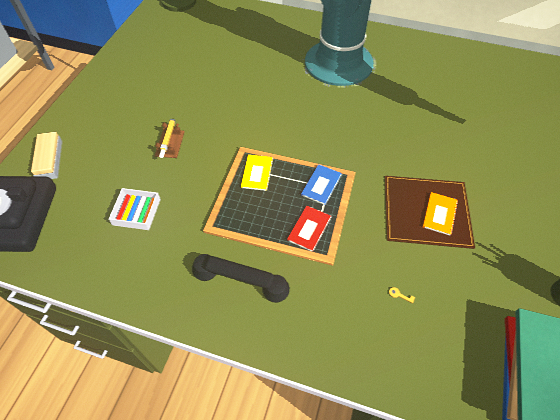

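View pics/wrist0.png

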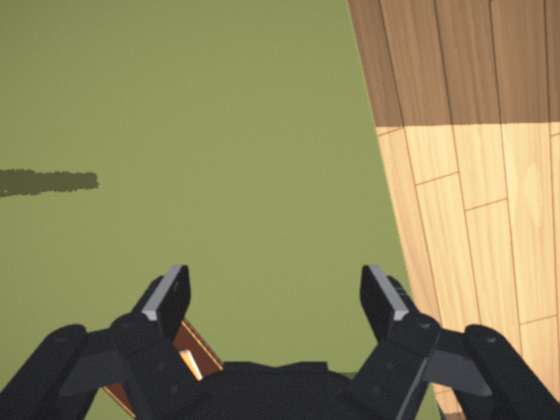

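```bash
cat > h.py <<'E'
from station import manip
import cv2,numpy as np
from scipy.spatial.transform import Rotation as Rn
def snap(n):
    s=manip.get_state()
    d=manip.snapshot(n)
    if 'mount' in d:
        W=np.eye(4); W[:3,:3]=Rn.from_quat(s['eef_rot']).as_matrix(); W[:3,3]=s['position']
        d['T']=W@d['mount']
    d['hsv']=cv2.cvtColor(d['image'],cv2.COLOR_RGB2HSV)
    return d
def ray(d,uv,z):
    uv=np.atleast_2d(uv).astype(float); K=d['camera_matrix']
    r=np.c_[(uv[:,0]-K[0,2])/K[0,0],(uv[:,1]-K[1,2])/K[1,1],np.ones(len(uv))]@d['T'][:3,:3].T
    o=d['T'][:3,3]; return o+r*((z-o[2])/r[:,2])[:,None]
def proj(d,P):
    P=np.atleast_2d(P); p=(P-d['T'][:3,3])@d['T'][:3,:3]; q=p@d['camera_matrix'].T
    return q[:,:2]/q[:,2:]
COL={'red':(172,6,150,70),'blue':(104,120,110,70),'yellow':(26,34,150,130),'green':(45,85,120,60),'orange':(10,21,170,170)}
def mask(d,c):
    h=d['hsv'];lo,hi,s,v=COL[c]
    H=h[...,0]; m=((H>=lo)|(H<=hi)) if lo>hi else ((H>=lo)&(H<=hi))
    return (m&(h[...,1]>=s)&(h[...,2]>=v)).astype(np.uint8)
def books(d,ztop,a0=800/1e6,verbose=0):
    """top-face rects in world: name->(x,y,yaw,long,short)"""
    out={}
    for c in COL:
        z=ztop[c] if isinstance(ztop,dict) else ztop
        m=cv2.morphologyEx(mask(d,c),cv2.MORPH_OPEN,np.ones((3,3)))
        cs,_=cv2.findContours(m,cv2.RETR_EXTERNAL,cv2.CHAIN_APPROX_NONE)
        for k in cs:
            if cv2.contourArea(k)<300: continue
            w=ray(d,k[:,0],z)[:,:2]
            (cx,cy),(a,b),an=cv2.minAreaRect((w*1000).astype(np.float32))
            if a<b: a,b,an=b,a,an+90
            yaw=(an+90)%180-90
            if 60<a<150 and 40<b<100: out.setdefault(c,[]).append(np.round([cx,cy,yaw,a,b],1).tolist())
    return out
E
python3 - <<'E'
from h import *
for n in("top","scene"):
    d=snap(n)
    np.savez(f"{n}0.npz",**{k:v for k,v in d.items()})
    print(n)
    for k,v in books(d,dict(red=.02,blue=.02,yellow=.02,green=.02,orange=.012)).items(): print(k,v)
d=snap("top")
im=d['image']
b=cv2.resize(im[160:310,200:460],None,fx=3,fy=3,interpolation=cv2.INTER_CUBIC)
cv2.imwrite("pics/topz.png",b[:,:,::-1])
d=snap("wrist")
r=d['range_z'];print(r[270,175],r[290,160],r[270,375],r[265:300:6,150:200:6])
E
```

```text
top
red [[616.1, 79.5, -9.2, 102.8, 64.6]]
blue [[484.6, 74.7, -8.9, 101.8, 63.3]]
yellow [[498.7, -90.7, 10.1, 102.8, 62.3]]
orange [[474.8, 365.3, -2.8, 102.0, 64.1]]
scene
red [[617.7, 76.7, -9.2, 103.7, 63.5]]
blue [[487.1, 71.0, -8.7, 103.6, 63.2]]
yellow [[501.2, -94.2, 10.2, 104.1, 62.9]]
0.13584183 0.12189165 0.13731036 [[0.42182952 0.4225906  0.42163864 0.422418   0.1404174  0.14158282
  0.14279748 0.4219384  0.4233086 ]
 [0.424999   0.4256928  0.42547145 0.13675117 0.13535704 0.13601176
  0.14349519 0.42564464 0.42535096]
 [0.42799866 0.4287457  0.13808523 0.13168067 0.13180608 0.13445702
  0.14454855 0.4288613  0.4296054 ]
 [0.13321054 0.13302547 0.1275468  0.12677723 0.1262415  0.1342584
  0.1435568  0.43227488 0.43139118]
 [0.12924299 0.12255184 0.12309308 0.12386454 0.1264839  0.13413873
  0.14405721 0.43585882 0.4358473 ]
 [0.12522422 0.11883652 0.11930574 0.11893707 0.12593696 0.13461721
  0.1444861  0.43930614 0.43690103]]
```

```bash
python3 - <<'E'
from h import *
d=snap("top");h=d['hsv']
for (u,v) in [(217,200),(350,200),(280,290),(130,230),(95,270),(118,260),(245,215),(245,275),(320,245),(436,270),(425,270),(240,232),(280,259)]:
    print((u,v),d['image'][v,u],h[v,u],np.round(d['range_z'][v,u],3))
E
```

```text
(217, 200) [219 149  89] [ 14 151 219] 1.057
(350, 200) [82 81 48] [ 29 106  82] 1.076
(280, 290) [124  93  60] [ 15 132 124] 1.026
(130, 230) [103  70  47] [ 12 139 103] 1.047
(95, 270) [107  72  51] [ 11 133 107] 1.03
(118, 260) [244 242 224] [ 27  21 244] 1.028
(245, 215) [202  61  49] [  2 193 202] 1.046
(245, 275) [ 80 114 174] [109 138 174] 1.023
(320, 245) [244 242 225] [ 27  20 244] 1.04
(436, 270) [236 194  89] [ 21 159 236] 1.023
(425, 270) [137  88  62] [ 10 140 137] 1.05
(240, 232) [85 83 73] [25 36 85] 1.045
(280, 259) [255 252 232] [ 26  23 255] 1.04
```

View pics/topz.png

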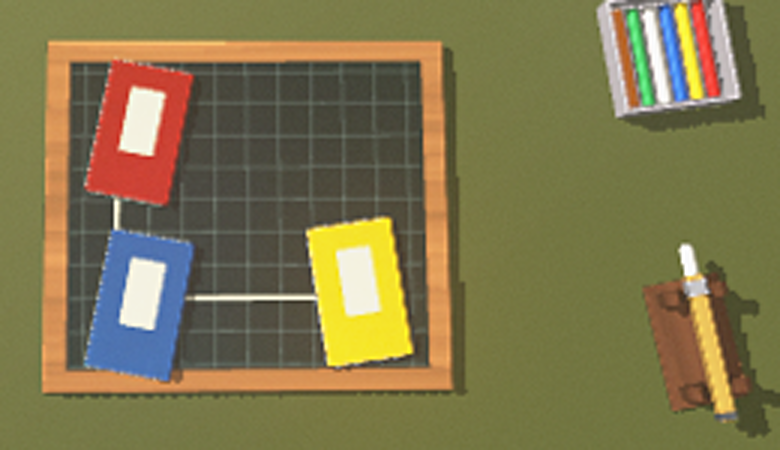

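```bash
cat >> h.py <<'E'
def goto(*targets):
    """targets (x,y,z mm, yaw deg of tool x or None); prints units from current pose"""
    s=manip.get_state();R=Rn.from_quat(s['eef_rot']).as_matrix();p=np.array(s['position'])*1000
    y0=np.degrees(np.arctan2(R[1,0],R[0,0]))
    print('t',round(s['t'],2),'tcp',np.round(p,1),'yaw',round(y0,2),'tilt',np.round(R[:,1],4),'open',np.round(s['opening']*1000,1),'F',np.round(s['wrist_force'],1))
    for t in targets:
        sh=R.T@(np.array(t[:3])-p)/400
        tw=0 if t[3] is None else -((t[3]-y0+180)%360-180)/60
        print(t,'xyz',np.round(sh,4).tolist(),'twist',round(tw,4),'len mm',round(np.linalg.norm(sh)*400))
E
python3 - <<'E'
from h import *
goto((617,78,300,-9.2),(617,78,230,-9.2))
E
```

```text
t 0.4 tcp [208.  615.8 404.5] yaw -18.67 tilt [-1.e-04 -3.e-04 -1.e+00] open 85.1 F [-0.8 -0.5  0.1]
(617, 78, 300, -9.2) xyz [1.3989, 0.2616, -0.9464] twist -0.1578 len mm 684
(617, 78, 230, -9.2) xyz [1.3989, 0.4366, -0.9463] twist -0.1578 len mm 698
```

Request:
carry_out([
  {"xyz":[0.12,0.02,-0.08],"twist":0,"jaw":1},
  {"xyz":[0.23,0.04,-0.16],"twist":0,"jaw":1},
  {"xyz":[0.34,0.06,-0.24],"twist":-0.05,"jaw":1},
  {"xyz":[0.45,0.08,-0.32],"twist":-0.1,"jaw":1},
  {"xyz":[0.56,0.1,-0.4],"twist":-0.15,"jaw":1},
  {"xyz":[0.67,0.12,-0.48],"twist":-0.158,"jaw":1},
  {"xyz":[0.78,0.14,-0.56],"twist":-0.158,"jaw":1},
  {"xyz":[0.88,0.16,-0.64],"twist":-0.158,"jaw":1},
  {"xyz":[0.95,0.18,-0.7],"twist":-0.158,"jaw":1},
  {"xyz":[1.0,0.2,-0.76],"twist":-0.158,"jaw":1},
], grip_force=40)

```text
t: 1.4
position: [0.4868, 0.2065, 0.327]
eef_rot: [-0.705, 0.056, -0.057, 0.705]
wrist_force: [-0.3, 0.7, -0.1]
opening: 0.0852
```

```bash
python3 - <<'E'
from h import *
goto((617,78,300,-9.2),(617,78,230,-9.2))
E
```

```text
t 1.4 tcp [486.8 206.5 327. ] yaw -9.19 tilt [ 1.9e-03  7.0e-04 -1.0e+00] open 85.2 F [-0.3  0.7 -0.1]
(617, 78, 300, -9.2) xyz [0.3725, 0.068, -0.2653] twist 0.0002 len mm 185
(617, 78, 230, -9.2) xyz [0.3722, 0.243, -0.2655] twist 0.0002 len mm 207
```

Request:
carry_out([
  {"xyz":[0.1,0.02,-0.07],"twist":0,"jaw":1},
  {"xyz":[0.19,0.05,-0.135],"twist":0,"jaw":1},
  {"xyz":[0.28,0.09,-0.2],"twist":0,"jaw":1},
  {"xyz":[0.35,0.13,-0.25],"twist":0,"jaw":1},
  {"xyz":[0.372,0.17,-0.265],"twist":0,"jaw":1},
  {"xyz":[0.372,0.17,-0.265],"twist":0,"jaw":1},
  {"xyz":[0.372,0.17,-0.265],"twist":0,"jaw":1},
])

```text
t: 2.1
position: [0.6165, 0.0788, 0.2591]
eef_rot: [-0.704, 0.056, -0.057, 0.705]
wrist_force: [0.4, 0.6, 0.9]
opening: 0.0854
```

```bash
python3 - <<'E'
from h import *
goto((617,78,181,-9.2))
d=snap('wrist'); print(books(d,.02))
cv2.imwrite("pics/w1.png",d['image'][:,:,::-1])
t=snap('top'); print(books(t,.02))
E
```

```text
t 2.1 tcp [616.5  78.8 259.1] yaw -9.17 tilt [ 7.0e-04  1.1e-03 -1.0e+00] open 85.4 F [0.4 0.6 0.9]
(617, 78, 181, -9.2) xyz [0.0014, 0.1951, -0.0019] twist 0.0006 len mm 78
{'red': [[616.1, 77.2, -9.3, 102.9, 62.7]], 'blue': [[504.5, 68.8, -8.8, 66.5, 62.9]]}
{'yellow': [[498.5, -90.7, 10.6, 102.4, 62.4]], 'orange': [[474.7, 362.4, -2.8, 101.3, 63.5]]}
```

View pics/w1.png

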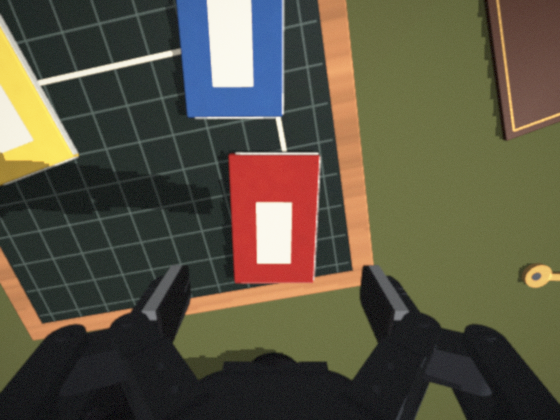

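Request:
carry_out([
  {"xyz":[0.001,0.08,-0.003],"twist":0,"jaw":1},
  {"xyz":[0.001,0.14,-0.003],"twist":0,"jaw":1},
  {"xyz":[0.001,0.18,-0.003],"twist":0,"jaw":1},
  {"xyz":[0.001,0.193,-0.003],"twist":0,"jaw":1},
  {"xyz":[0.001,0.193,-0.003],"twist":0,"jaw":1},
  {"xyz":[0.001,0.193,-0.003],"twist":0,"jaw":0.85},
  {"xyz":[0.001,0.193,-0.003],"twist":0,"jaw":0.78},
  {"xyz":[0.001,0.193,-0.003],"twist":0,"jaw":0.7},
  {"xyz":[0.001,0.193,-0.003],"twist":0,"jaw":0.6},
  {"xyz":[0.001,0.193,-0.003],"twist":0,"jaw":0.6},
  {"xyz":[0.001,0.193,-0.003],"twist":0,"jaw":0.6},
], grip_force=40)

```text
t: 3.3
position: [0.6175, 0.0786, 0.1847]
eef_rot: [-0.704, 0.054, -0.058, 0.706]
wrist_force: [-2.6, 0.7, 4.9]
opening: 0.0621
```

```bash
python3 - <<'E'
from h import *
goto((617,78,281,-9.2))
d=snap('wrist')
cv2.imwrite("pics/w2.png",d['image'][:,:,::-1])
E
```

```text
t 3.3 tcp [617.5  78.6 184.7] yaw -9.08 tilt [ 0.0046  0.0023 -1.    ] open 62.1 F [-2.6  0.7  4.9]
(617, 78, 281, -9.2) xyz [-0.0, -0.2407, -0.001] twist 0.002 len mm 96
```

View pics/w2.png

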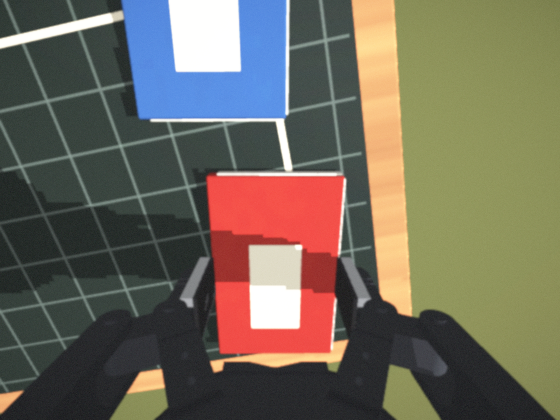

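Request:
carry_out([
  {"xyz":[0,-0.02,0],"twist":0,"jaw":0.6},
  {"xyz":[0,-0.05,0],"twist":0,"jaw":0.6},
  {"xyz":[0,-0.1,0],"twist":0,"jaw":0.6},
  {"xyz":[0,-0.17,0],"twist":0,"jaw":0.6},
  {"xyz":[0,-0.22,0],"twist":0,"jaw":0.6},
  {"xyz":[0,-0.24,0],"twist":0,"jaw":0.6},
  {"xyz":[0,-0.24,0],"twist":0,"jaw":0.6},
])

```text
t: 4.05
position: [0.6175, 0.0785, 0.2826]
eef_rot: [-0.704, 0.053, -0.059, 0.706]
wrist_force: [0.1, -0.2, -1.2]
opening: 0.062
```

```bash
cat >> h.py <<'E'
def held(c,drop):
    """book in jaws: top face rect in tool-yaw frame, drop=TCP z - book top z (mm)"""
    d=snap('wrist'); s=manip.get_state(); p=np.array(s['position'])*1000
    R=Rn.from_quat(s['eef_rot']).as_matrix(); y0=np.degrees(np.arctan2(R[1,0],R[0,0]))
    b=books(d,(p[2]-drop)/1000).get(c)
    for r in b or []:
        v=R.T@np.array([r[0]-p[0],r[1]-p[1],0]); print('held',c,'rel tool x,z mm',np.round(v[[0,2]],1),'yaw rel',round(((r[2]-y0)+90)%180-90,1),'size',r[3:])
    return d
E
python3 - <<'E'
from h import *
goto((475,364,300,-2.8))
d=held('red',164.5)
cv2.imwrite("pics/w3.png",d['image'][:,:,::-1])
m=mask(d,'red');v,u=np.nonzero(m);z=d['range_z'][v,u]
K=d['camera_matrix'];P=np.c_[(u-K[0,2])/K[0,0]*z,(v-K[1,2])/K[1,1]*z,z]@d['mount'][:3,:3].T+d['mount'][:3,3]
print(np.percentile(P[:,1],[5,50,95]))
A=np.c_[P[:,0],P[:,2],np.ones(len(P))];print(np.linalg.lstsq(A,P[:,1],rcond=None)[0])
t=snap('top'); print(books(t,dict(red=.12,orange=.012,blue=.02,yellow=.02,green=.02)))
E
```

```text
t 4.05 tcp [617.5  78.5 282.6] yaw -9.08 tilt [ 0.0078  0.0029 -1.    ] open 62.0 F [ 0.1 -0.2 -1.2]
(475, 364, 300, -2.8) xyz [-0.4641, -0.0442, 0.6489] twist -0.1046 len mm 320
held red rel tool x,z mm [0.3 0.2] yaw rel -0.0 size [104.6, 63.0]
[0.16507972 0.16607719 0.16702292]
[ 0.11108366 -0.01490003  0.16699587]
{'yellow': [[498.4, -90.8, 10.5, 102.5, 62.5]], 'orange': [[474.8, 365.0, -2.8, 102.0, 64.0]]}
```

View pics/w3.png

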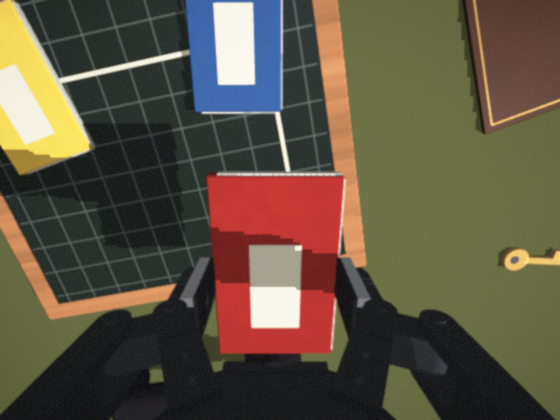

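```bash
python3 - <<'E'
from h import *
goto((575,364,290,-2.8))
E
```

```text
t 4.15 tcp [616.7  78.4 280.3] yaw -9.08 tilt [ 0.0038  0.0022 -1.    ] open 62.6 F [-0.8  1.1 -1.3]
(575, 364, 290, -2.8) xyz [-0.2155, -0.0232, 0.6887] twist -0.1046 len mm 289
```

Request:
carry_out([
  {"xyz":[-0.02,-0.01,0.05],"twist":0,"jaw":0.6},
  {"xyz":[-0.04,-0.02,0.12],"twist":-0.03,"jaw":0.6},
  {"xyz":[-0.06,-0.023,0.2],"twist":-0.05,"jaw":0.6},
  {"xyz":[-0.09,-0.023,0.28],"twist":-0.08,"jaw":0.6},
  {"xyz":[-0.11,-0.023,0.36],"twist":-0.1,"jaw":0.6},
  {"xyz":[-0.14,-0.023,0.44],"twist":-0.105,"jaw":0.6},
  {"xyz":[-0.16,-0.023,0.52],"twist":-0.105,"jaw":0.6},
  {"xyz":[-0.19,-0.023,0.6],"twist":-0.105,"jaw":0.6},
  {"xyz":[-0.205,-0.023,0.66],"twist":-0.105,"jaw":0.6},
  {"xyz":[-0.215,-0.023,0.689],"twist":-0.105,"jaw":0.6},
  {"xyz":[-0.215,-0.023,0.689],"twist":-0.105,"jaw":0.6},
  {"xyz":[-0.215,-0.023,0.689],"twist":-0.105,"jaw":0.6},
])

```text
t: 5.35
position: [0.5756, 0.3625, 0.289]
eef_rot: [-0.707, 0.017, -0.019, 0.707]
wrist_force: [0.2, -0.6, -0.9]
opening: 0.0622
```

```bash
python3 - <<'E'
from h import *
goto((475,364,290,-2.8))
d=held('red',164.5)
print(books(d,.012))
cv2.imwrite("pics/w4.png",d['image'][:,:,::-1])
E
```

```text
t 5.35 tcp [575.6 362.5 289. ] yaw -2.85 tilt [ 0.0029 -0.     -1.    ] open 62.2 F [ 0.2 -0.6 -0.9]
(475, 364, 290, -2.8) xyz [-0.2513, -0.0032, -0.0087] twist -0.0008 len mm 101
held red rel tool x,z mm [-3.1  0.1] yaw rel 0.5 size [103.1, 62.6]
{}
```

View pics/w4.png

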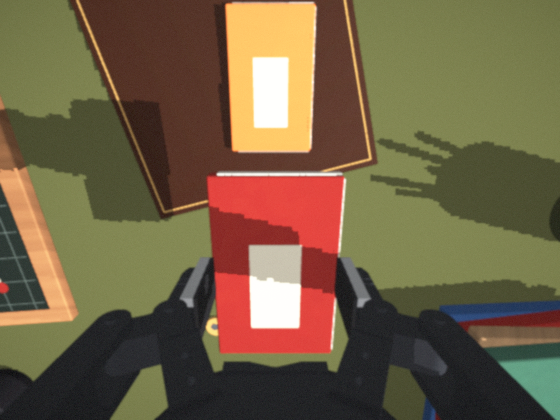

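```bash
python3 - <<'E'
from h import *
d=snap('wrist')
print(d['hsv'][40,240],d['hsv'][140,240],d['hsv'][30,300],d['hsv'][120,300])
m=mask(d,'orange'); print(m[:160,220:320].mean())
cs,_=cv2.findContours(cv2.morphologyEx(m,cv2.MORPH_OPEN,np.ones((3,3))),cv2.RETR_EXTERNAL,cv2.CHAIN_APPROX_NONE)
for k in cs:
    if cv2.contourArea(k)>300: print(cv2.boundingRect(k),cv2.minAreaRect((ray(d,k[:,0],.012)[:,:2]*1000).astype(np.float32)))
E
```

```text
[ 19 151 255] [ 19 150 255] [ 19 148 255] [ 20 150 255]
0.010875
```

```bash
sed -i "s/'orange':(10,21,170,170)/'orange':(10,23,120,150)/; s/'yellow':(26,34,150,130)/'yellow':(24,34,120,130)/" h.py; python3 - <<'E'
from h import *
d=snap('wrist'); print(books(d,.012)); goto()
E
```

```text
{'orange': [[476.8, 363.1, -3.2, 103.4, 63.4]]}
t 5.5 tcp [576.1 361.9 289.8] yaw -2.94 tilt [ 0.0039  0.001  -1.    ] open 62.0 F [ 0.1 -0.4 -0.2]
```

Request:
carry_out([
  {"xyz":[-0.06,0,0],"twist":0,"jaw":0.6},
  {"xyz":[-0.13,0,0.003],"twist":0,"jaw":0.6},
  {"xyz":[-0.2,0,0.003],"twist":0,"jaw":0.6},
  {"xyz":[-0.24,0.04,0.003],"twist":0,"jaw":0.6},
  {"xyz":[-0.249,0.1,0.003],"twist":0,"jaw":0.6},
  {"xyz":[-0.249,0.15,0.003],"twist":0,"jaw":0.6},
  {"xyz":[-0.249,0.2,0.003],"twist":0,"jaw":0.6},
  {"xyz":[-0.249,0.22,0.003],"twist":0,"jaw":0.6},
  {"xyz":[-0.249,0.22,0.003],"twist":0,"jaw":0.6},
  {"xyz":[-0.249,0.22,0.003],"twist":0,"jaw":0.6},
])

```text
t: 6.5
position: [0.4776, 0.3681, 0.2022]
eef_rot: [-0.706, 0.017, -0.02, 0.707]
wrist_force: [-0.9, -1.0, -0.2]
opening: 0.0623
```

```bash
python3 - <<'E'
from h import *
goto((476.5,363.2,187,-3))
d=snap('wrist'); cv2.imwrite("pics/w5.png",d['image'][:,:,::-1])
E
```

```text
t 6.5 tcp [477.6 368.1 202.2] yaw -2.99 tilt [ 0.0048  0.0015 -1.    ] open 62.3 F [-0.9 -1.  -0.2]
(476.5, 363.2, 187, -3) xyz [-0.0023, 0.038, -0.0124] twist 0.0002 len mm 16
```

View pics/w5.png

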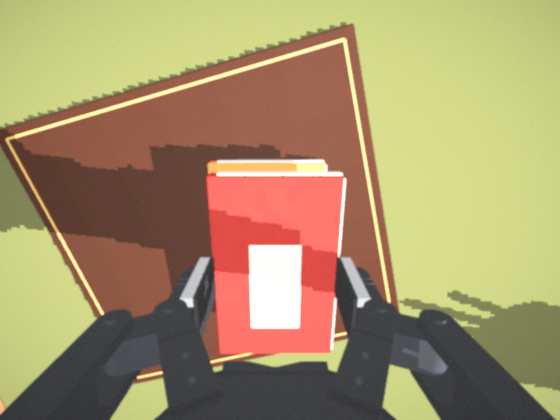

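Request:
carry_out([
  {"xyz":[-0.002,0,-0.012],"twist":0,"jaw":0.6},
  {"xyz":[-0.002,0.015,-0.012],"twist":0,"jaw":0.6},
  {"xyz":[-0.002,0.025,-0.012],"twist":0,"jaw":0.6},
  {"xyz":[-0.002,0.025,-0.012],"twist":0,"jaw":0.6},
])

```text
t: 6.95
position: [0.4763, 0.3634, 0.1918]
eef_rot: [-0.706, 0.017, -0.02, 0.707]
wrist_force: [0.6, 0.4, -1.1]
opening: 0.0624
```

```bash
python3 - <<'E'
from h import *
goto((476.5,363.2,187,-3))
d=snap('wrist'); cv2.imwrite("pics/w6.png",cv2.resize(d['image'][120:380,180:380,::-1],None,fx=2.2,fy=2.2))
E
```

```text
t 6.95 tcp [476.3 363.4 191.8] yaw -2.97 tilt [ 0.0043  0.0013 -1.    ] open 62.4 F [ 0.6  0.4 -1.1]
(476.5, 363.2, 187, -3) xyz [0.0004, 0.0121, -0.0005] twist 0.0005 len mm 5
```

View pics/w6.png

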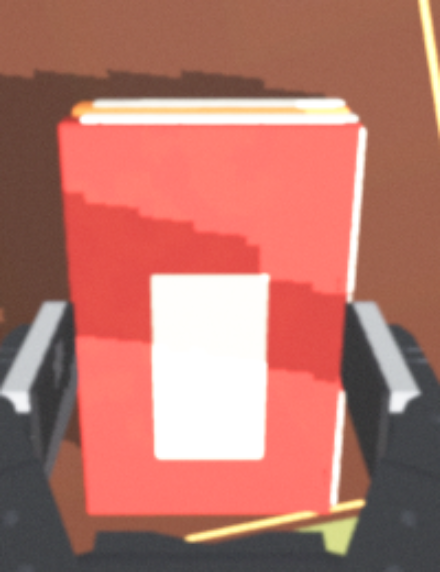

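```bash
python3 - <<'E'
from h import *
d=snap('wrist'); s=manip.get_state(); p=np.array(s['position'])*1000
h=d['hsv'].astype(int)
for u in (225,250,275,300,320):
    col=h[155:190,u]; 
    print(u,[f"{155+i}:{c[0]},{c[1]},{c[2]}" for i,c in enumerate(col) if 158<=155+i<=180][::1])
E
```

```text
225 ['158:8,113,106', '159:9,118,104', '160:8,113,104', '161:9,120,104', '162:8,115,106', '163:10,102,113', '164:10,46,150', '165:22,21,219', '166:21,7,248', '167:21,7,253', '168:17,42,254', '169:17,123,255', '170:18,130,255', '171:18,75,253', '172:19,14,252', '173:0,0,255', '174:0,0,255', '175:0,0,255', '176:4,71,254', '177:1,149,255', '178:2,146,255', '179:2,141,255', '180:2,143,255']
250 ['158:8,112,105', '159:7,116,103', '160:7,107,107', '161:7,102,107', '162:6,102,105', '163:7,88,116', '164:9,47,156', '165:17,22,223', '166:21,10,248', '167:19,19,253', '168:18,72,254', '169:18,129,255', '170:19,129,255', '171:17,75,253', '172:19,14,252', '173:0,0,255', '174:0,0,255', '175:30,1,255', '176:5,75,254', '177:2,147,255', '178:2,144,255', '179:2,142,255', '180:2,144,255']
275 ['158:7,107,107', '159:7,111,103', '160:7,106,106', '161:8,109,103', '162:8,107,105', '163:7,94,114', '164:10,51,154', '165:18,20,221', '166:21,10,247', '167:19,19,253', '168:18,74,254', '169:18,131,255', '170:18,128,255', '171:18,75,253', '172:19,14,252', '173:0,0,255', '174:0,0,255', '175:0,0,255', '176:4,69,254', '177:2,145,255', '178:2,143,255', '179:3,142,255', '180:3,142,255']
300 ['158:7,124,136', '159:7,114,121', '160:7,105,109', '161:8,110,107', '162:7,107,107', '163:7,74,120', '164:12,41,170', '165:18,13,229', '166:23,8,250', '167:20,15,253', '168:18,70,254', '169:18,133,255', '170:18,127,255', '171:18,75,253', '172:18,13,252', '173:0,0,255', '174:0,0,255', '175:0,0,255', '176:4,73,254', '177:1,147,255', '178:1,146,255', '179:2,141,255', '180:2,143,255']
320 ['158:7,125,159', '159:8,124,162', '160:7,125,159', '161:7,121,145', '162:7,122,121', '163:8,84,122', '164:12,38,174', '165:21,7,248', '166:0,0,255', '167:0,0,255', '168:28,24,255', '169:28,87,255', '170:29,83,255', '171:27,53,255', '172:22,15,255', '173:0,0,255', '174:0,0,255', '175:0,0,255', '176:4,72,254', '177:1,147,255', '178:2,144,255', '179:2,138,255', '180:2,140,255']
```

```bash
python3 - <<'E'
from h import *
d=snap('wrist'); s=manip.get_state(); p=np.array(s['position'])*1000
R=Rn.from_quat(s['eef_rot']).as_matrix()
h=d['hsv'].astype(int)
print([f"{u}:{h[169,u,0]},{h[169,u,1]},{h[169,u,2]}" for u in list(range(206,222))+list(range(330,346))])
print([f"{u}:{h[178,u,0]},{h[178,u,1]},{h[178,u,2]}" for u in list(range(203,215))+list(range(335,350))])
def rel(u,v,z): return np.round((R.T@((ray(d,(u,v),z/1000)[0]*1000-p)*[1,1,0]))[[0,2]],2)
print('orange',rel(275,168,12),'red',rel(275,176,p[2]-172.7+8), rel(275,176,p[2]-171+8))
E
```

```text
['206:8,114,103', '207:6,106,103', '208:7,111,103', '209:6,111,103', '210:8,115,104', '211:10,137,138', '212:11,168,220', '213:14,163,252', '214:17,155,254', '215:17,153,255', '216:18,151,255', '217:18,151,255', '218:18,152,255', '219:17,151,255', '220:17,150,255', '221:17,151,255', '330:29,91,255', '331:29,93,255', '332:29,94,255', '333:29,96,255', '334:29,92,255', '335:29,93,255', '336:29,88,255', '337:23,91,255', '338:10,111,239', '339:8,115,169', '340:8,127,162', '341:7,124,160', '342:7,124,162', '343:8,127,161', '344:7,129,160', '345:8,127,163']
['203:7,114,101', '204:8,113,102', '205:4,143,130', '206:1,170,212', '207:1,168,252', '208:1,152,255', '209:2,148,255', '210:2,145,255', '211:2,147,255', '212:2,146,255', '213:2,146,255', '214:1,146,255', '335:2,146,255', '336:2,146,255', '337:2,145,255', '338:2,146,255', '339:2,147,255', '340:2,145,255', '341:1,143,255', '342:3,137,255', '343:5,79,255', '344:11,17,255', '345:10,29,249', '346:8,79,194', '347:8,120,166', '348:9,129,160', '349:8,129,160']
orange [-5.236e+01  4.000e-02] red [-5.191e+01 -1.000e-02] [-5.23e+01 -2.00e-02]
```

Request:
carry_out([
  {"xyz":[0,0.008,0],"twist":0,"jaw":0.6},
  {"xyz":[0,0.014,0],"twist":0,"jaw":0.6},
  {"xyz":[0,0.016,0],"twist":0,"jaw":0.6},
  {"xyz":[0,0.016,0],"twist":0,"jaw":0.75},
  {"xyz":[0,0.016,0],"twist":0,"jaw":0.8},
  {"xyz":[0,0.014,0],"twist":0,"jaw":0.88},
  {"xyz":[0,0,0],"twist":0,"jaw":0.9},
  {"xyz":[0,-0.06,0],"twist":0,"jaw":0.95},
  {"xyz":[0,-0.15,0],"twist":0,"jaw":1},
  {"xyz":[0,-0.25,0],"twist":0,"jaw":1},
  {"xyz":[0,-0.26,0],"twist":0,"jaw":1},
])

```text
t: 8.2
position: [0.4776, 0.3646, 0.3023]
eef_rot: [-0.704, 0.014, -0.023, 0.71]
wrist_force: [1.3, 0.3, 0.3]
opening: 0.0855
```

```bash
python3 - <<'E'
from h import *
d=snap('wrist'); cv2.imwrite("pics/w7.png",d['image'][:,:,::-1]); print(books(d,.02))
goto((486,73,290,-8.8))
E
```

```text
{'red': [[475.9, 362.6, -3.0, 103.8, 62.4]]}
t 8.25 tcp [477.  364.2 300.6] yaw -2.97 tilt [ 0.0106  0.0069 -0.9999] open 85.3 F [-0.4 -0.   0.7]
(486, 73, 290, -8.8) xyz [0.0598, 0.0216, -0.726] twist 0.0972 len mm 291
```

View pics/w7.png

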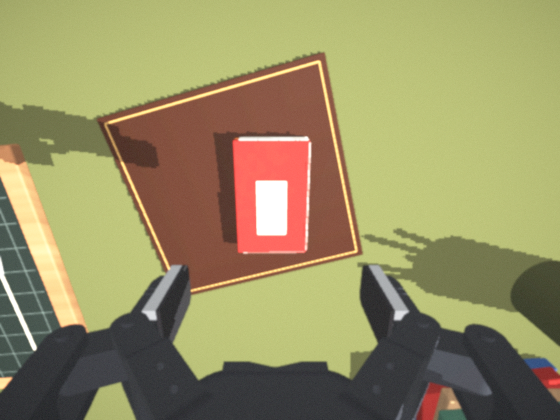

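Request:
carry_out([
  {"xyz":[0.01,0,-0.08],"twist":0,"jaw":1},
  {"xyz":[0.02,0,-0.18],"twist":0.03,"jaw":1},
  {"xyz":[0.03,0.01,-0.29],"twist":0.06,"jaw":1},
  {"xyz":[0.04,0.01,-0.4],"twist":0.09,"jaw":1},
  {"xyz":[0.05,0.015,-0.51],"twist":0.097,"jaw":1},
  {"xyz":[0.06,0.02,-0.61],"twist":0.097,"jaw":1},
  {"xyz":[0.06,0.022,-0.69],"twist":0.097,"jaw":1},
  {"xyz":[0.06,0.05,-0.726],"twist":0.097,"jaw":1},
  {"xyz":[0.06,0.1,-0.726],"twist":0.097,"jaw":1},
  {"xyz":[0.06,0.1,-0.726],"twist":0.097,"jaw":1},
  {"xyz":[0.06,0.1,-0.726],"twist":0.097,"jaw":1},
])

```text
t: 9.35
position: [0.4861, 0.0734, 0.2582]
eef_rot: [-0.703, 0.051, -0.057, 0.708]
wrist_force: [-0.1, 0.7, 0.1]
opening: 0.0854
```

```bash
python3 - <<'E'
from h import *
d=snap('wrist'); print(books(d,.02))
t=snap('top'); print(books(t,.02)); b=books(d,.02)['blue'][0]
goto((b[0],b[1],186,b[2]))
E
```

```text
{'blue': [[485.4, 71.5, -8.9, 102.2, 62.8]], 'yellow': [[499.8, -91.5, 10.3, 101.6, 62.9]], 'orange': [[446.9, 227.0, -12.5, 116.4, 44.7]]}
{'red': [[475.3, 365.3, -2.9, 102.2, 64.7]], 'yellow': [[499.0, -90.6, 10.1, 102.8, 63.0]]}
t 9.45 tcp [486.6  73.7 259. ] yaw -8.73 tilt [ 0.011   0.0071 -0.9999] open 85.4 F [1.  0.5 0.9]
(485.4, 71.5, 186, -8.9) xyz [-0.0038, 0.1825, -0.0076] twist 0.0028 len mm 73
```

Request:
carry_out([
  {"xyz":[-0.003,0.08,-0.005],"twist":0.003,"jaw":1},
  {"xyz":[-0.003,0.14,-0.006],"twist":0.003,"jaw":1},
  {"xyz":[-0.003,0.172,-0.006],"twist":0.003,"jaw":1},
  {"xyz":[-0.003,0.182,-0.006],"twist":0.003,"jaw":1},
  {"xyz":[-0.003,0.182,-0.006],"twist":0.003,"jaw":0.95},
  {"xyz":[-0.003,0.182,-0.006],"twist":0.003,"jaw":0.85},
  {"xyz":[-0.003,0.182,-0.006],"twist":0.003,"jaw":0.78},
  {"xyz":[-0.003,0.182,-0.006],"twist":0.003,"jaw":0.7},
  {"xyz":[-0.003,0.182,-0.006],"twist":0.003,"jaw":0.6},
  {"xyz":[-0.003,0.182,-0.006],"twist":0.003,"jaw":0.6},
  {"xyz":[-0.003,0.182,-0.006],"twist":0.003,"jaw":0.6},
], grip_force=40)

```text
t: 10.55
position: [0.4873, 0.0706, 0.1901]
eef_rot: [-0.702, 0.05, -0.061, 0.708]
wrist_force: [-6.6, -5.4, 34.3]
opening: 0.0516
```

```bash
python3 - <<'E'
from h import *
goto()
d=snap('wrist'); cv2.imwrite("pics/w8.png",d['image'][:,:,::-1])
E
```

```text
t 10.55 tcp [487.3  70.6 190.1] yaw -9.01 tilt [ 0.0155  0.0068 -0.9999] open 51.6 F [-6.6 -5.4 34.3]
```

View pics/w8.png

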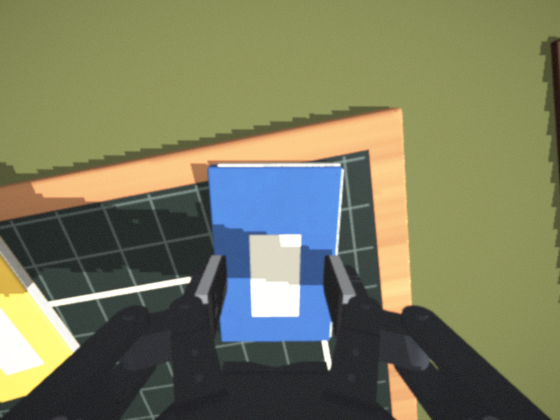

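Request:
carry_out([
  {"xyz":[0,-0.01,0],"twist":0,"jaw":0.8},
  {"xyz":[0,-0.03,0],"twist":0,"jaw":0.87},
  {"xyz":[0,-0.05,0],"twist":0,"jaw":0.87},
  {"xyz":[0,-0.05,0],"twist":0,"jaw":0.87},
  {"xyz":[0,-0.05,0],"twist":0,"jaw":0.87},
])

```text
t: 11.1
position: [0.487, 0.0707, 0.2102]
eef_rot: [-0.702, 0.05, -0.061, 0.708]
wrist_force: [-0.2, -0.9, 0.3]
opening: 0.0742
```

```bash
python3 - <<'E'
from h import *
d=snap('wrist'); b=books(d,.02); print(b); b=b['blue'][0]
goto((b[0],b[1],183,b[2]))
cv2.imwrite("pics/w9.png",d['image'][:,:,::-1])
E
```

```text
{'blue': [[485.2, 71.8, -8.9, 103.1, 63.0]]}
t 11.15 tcp [486.9  70.6 209.9] yaw -9.0 tilt [ 0.015   0.0068 -0.9999] open 74.2 F [-0.5 -0.1 -0.4]
(485.2, 71.8, 183, -8.9) xyz [-0.0055, 0.0672, 0.0017] twist -0.0017 len mm 27
```

View pics/w9.png

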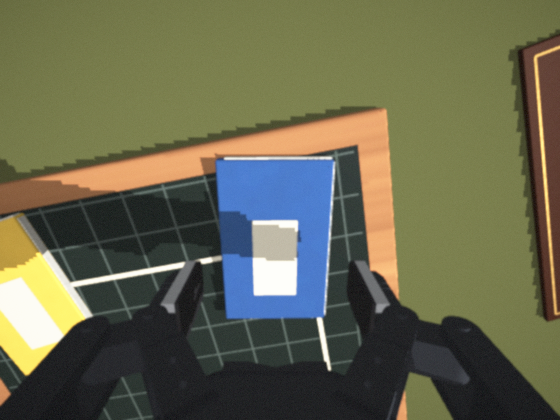

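```bash
cat >> h.py <<'E'
def gotip(*targets,L=170):
    """like goto, but x,y are where the point L mm along the tool axis should be; z = TCP z"""
    s=manip.get_state();R=Rn.from_quat(s['eef_rot']).as_matrix()
    y0=np.degrees(np.arctan2(R[1,0],R[0,0]))
    T=[]
    for t in targets:
        o=Rn.from_euler('z',0 if t[3] is None else t[3]-y0,degrees=True).apply(R[:,1])*L
        T.append((round(t[0]-o[0],1),round(t[1]-o[1],1),t[2],t[3]))
    goto(*T)
E
python3 - <<'E'
from h import *
gotip((485.2,71.8,183,-8.9))
E
```

```text
t 11.15 tcp [486.9  70.6 209.9] yaw -9.0 tilt [ 0.015   0.0068 -0.9999] open 74.2 F [-0.5 -0.1 -0.4]
(np.float64(482.6), np.float64(70.6), 183, -8.9) xyz [-0.0115, 0.067, -0.0023] twist -0.0017 len mm 27
```

Request:
carry_out([
  {"xyz":[-0.011,0.03,-0.002],"twist":0,"jaw":0.87},
  {"xyz":[-0.011,0.055,-0.002],"twist":0,"jaw":0.87},
  {"xyz":[-0.011,0.065,-0.002],"twist":0,"jaw":0.87},
  {"xyz":[-0.011,0.065,-0.002],"twist":0,"jaw":0.87},
  {"xyz":[-0.011,0.065,-0.002],"twist":0,"jaw":0.78},
  {"xyz":[-0.011,0.065,-0.002],"twist":0,"jaw":0.74},
  {"xyz":[-0.011,0.065,-0.002],"twist":0,"jaw":0.66},
  {"xyz":[-0.011,0.065,-0.002],"twist":0,"jaw":0.6},
  {"xyz":[-0.011,0.065,-0.002],"twist":0,"jaw":0.6},
], grip_force=40)

```text
t: 12.05
position: [0.483, 0.0706, 0.1844]
eef_rot: [-0.702, 0.05, -0.061, 0.708]
wrist_force: [-2.3, -0.5, 5.9]
opening: 0.0621
```

```bash
python3 - <<'E'
from h import *
goto()
d=snap('wrist'); cv2.imwrite("pics/w10.png",d['image'][:,:,::-1])
E
```

```text
t 12.05 tcp [483.   70.6 184.4] yaw -9.0 tilt [ 0.0157  0.007  -0.9999] open 62.1 F [-2.3 -0.5  5.9]
```

View pics/w10.png

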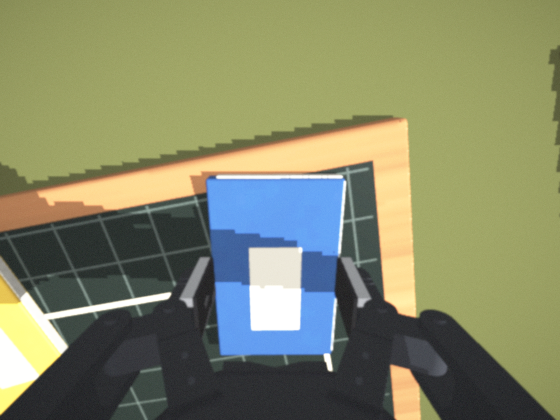

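Request:
carry_out([
  {"xyz":[0,-0.02,0],"twist":0,"jaw":0.6},
  {"xyz":[0,-0.06,0],"twist":0,"jaw":0.6},
  {"xyz":[0,-0.12,0],"twist":0,"jaw":0.6},
  {"xyz":[0,-0.18,0],"twist":0,"jaw":0.6},
  {"xyz":[0,-0.2,0],"twist":0,"jaw":0.6},
  {"xyz":[0,-0.2,0],"twist":0,"jaw":0.6},
])

```text
t: 12.7
position: [0.4821, 0.0702, 0.2656]
eef_rot: [-0.702, 0.049, -0.062, 0.708]
wrist_force: [0.6, 0.4, -1.7]
opening: 0.0621
```

```bash
python3 - <<'E'
from h import *
gotip((476,362.7,265,-3.0),(476,362.7,212,-3))
t=snap('top');print(books(t,.02))
E
```

```text
t 12.7 tcp [482.1  70.2 265.6] yaw -9.0 tilt [ 0.0187  0.0078 -0.9998] open 62.1 F [ 0.6  0.4 -1.7]
(np.float64(473.0), np.float64(361.0), 265, -3.0) xyz [-0.1362, 0.0068, 0.7144] twist -0.1 len mm 291
(np.float64(473.0), np.float64(361.0), 212, -3) xyz [-0.1385, 0.1393, 0.713] twist -0.1 len mm 296
{'red': [[475.3, 365.4, -2.8, 102.2, 64.6]], 'yellow': [[498.8, -90.6, 10.1, 103.3, 63.0]]}
```

Request:
carry_out([
  {"xyz":[-0.01,0,0.05],"twist":0,"jaw":0.6},
  {"xyz":[-0.02,0,0.12],"twist":-0.02,"jaw":0.6},
  {"xyz":[-0.04,0,0.2],"twist":-0.04,"jaw":0.6},
  {"xyz":[-0.06,0,0.29],"twist":-0.06,"jaw":0.6},
  {"xyz":[-0.07,0,0.38],"twist":-0.08,"jaw":0.6},
  {"xyz":[-0.09,0,0.47],"twist":-0.1,"jaw":0.6},
  {"xyz":[-0.11,0,0.56],"twist":-0.1,"jaw":0.6},
  {"xyz":[-0.125,0.01,0.64],"twist":-0.1,"jaw":0.6},
  {"xyz":[-0.135,0.02,0.69],"twist":-0.1,"jaw":0.6},
  {"xyz":[-0.138,0.06,0.713],"twist":-0.1,"jaw":0.6},
  {"xyz":[-0.138,0.11,0.713],"twist":-0.1,"jaw":0.6},
  {"xyz":[-0.138,0.14,0.713],"twist":-0.1,"jaw":0.6},
  {"xyz":[-0.138,0.15,0.713],"twist":-0.1,"jaw":0.6},
  {"xyz":[-0.138,0.15,0.713],"twist":-0.1,"jaw":0.6},
  {"xyz":[-0.138,0.15,0.713],"twist":-0.1,"jaw":0.6},
])

```text
t: 14.25
position: [0.4731, 0.3606, 0.207]
eef_rot: [-0.704, 0.013, -0.025, 0.71]
wrist_force: [0.9, 0.0, 0.2]
opening: 0.0621
```

```bash
cat >> h.py <<'E'
def stackview(name,low,high,zl,tip=172.4):
    """edges of lower book (colour low, top z=zl mm) and held book (colour high) in the wrist view -> offsets in tool axes"""
    d=snap('wrist'); s=manip.get_state(); p=np.array(s['position'])*1000
    R=Rn.from_quat(s['eef_rot']).as_matrix()
    cv2.imwrite(f"pics/{name}.png",cv2.resize(d['image'][100:300,170:390,::-1],None,fx=3,fy=3))
    gz=(p+R[:,1]*tip)[2]
    def edge(c,cols,z):
        m=mask(d,c); pts=[]
        for u in cols:
            r=np.nonzero(m[110:260,u])[0]
            if len(r)>1: pts.append((u,110+r[0]-0.5))
        w=ray(d,pts,z/1000)*1000; q=(w-p)@R
        f=np.polyfit(q[:,2],q[:,0],1,w=None)
        return np.median(q[:,0]),np.degrees(np.arctan(f[0])),np.median([a[1] for a in pts])
    print('low edge x, yaw, row',np.round(edge(low,range(225,325),zl),2)); print('high',np.round(edge(high,range(225,325),gz+8),2), 'gap z',round(gz-zl,1))
    for c,z in((low,zl),(high,gz+8)):
        m=mask(d,c); e=[]
        r0=int(edge(c,range(225,325),z)[2])+2
        for r in range(r0,r0+2):
            k=np.nonzero(m[r,180:380])[0]; e.append(((ray(d,[(180+k[0]-.5,r),(180+k[-1]+.5,r)],z/1000)*1000-p)@R)[:,2])
        print(c,'lateral edges',np.round(np.mean(e,0),1),'centre',round(np.mean(e),2))
    return d
E
python3 - <<'E'
from h import *
gotip((476,362.7,193,-3.0))
stackview('w11','red','blue',20)
E
```

```text
t 14.25 tcp [473.1 360.6 207. ] yaw -3.04 tilt [ 0.0173  0.0077 -0.9998] open 62.1 F [0.9 0.  0.2]
(np.float64(473.1), np.float64(361.4), 193, -3.0) xyz [-0.0008, 0.0351, 0.0016] twist -0.0007 len mm 14
low edge x, yaw, row [-51.78  -0.38 168.5 ]
high [-30.16  23.01 223.  ] gap z 15.0
red lateral edges [-30.6  15.2] centre -7.69
blue lateral edges [-31.6   5.7] centre -12.98
```

View pics/w11.png

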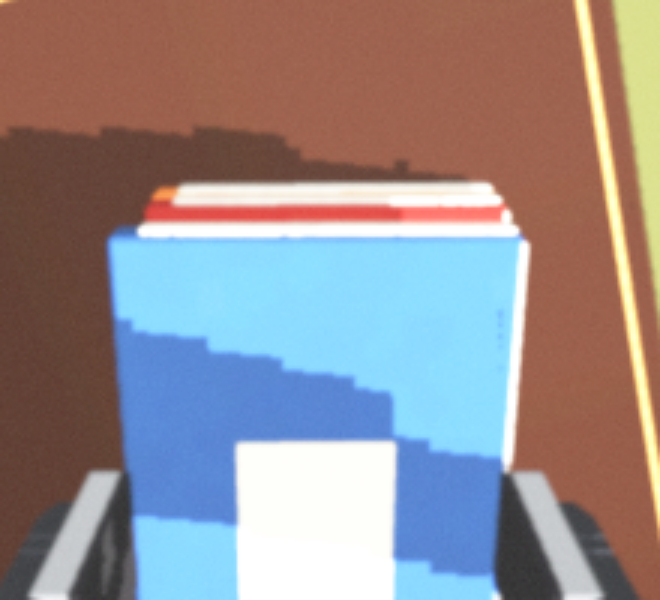

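```bash
cat >> h.py <<'E'
def rel(d,u,v,z):
    s=manip.get_state(); p=np.array(s['position'])*1000
    R=Rn.from_quat(s['eef_rot']).as_matrix()
    w=ray(d,(u,v),z/1000)[0]*1000-p
    y0=np.arctan2(R[1,0],R[0,0]); c,s_=np.cos(y0),np.sin(y0)
    o=R[:,1]*172*0
    return np.round([w[0]*c+w[1]*s_, -w[0]*s_+w[1]*c],2)   # along yaw dir, and left of it (tool z)
E
python3 - <<'E'
from h import *
d=snap('wrist'); s=manip.get_state(); print(np.round(s['position'],4))
gz=35
print('low',rel(d,218.3,169,20),rel(d,337.7,169,20),rel(d,278,168.7,20))
print('high',rel(d,206.7,180,gz+8),rel(d,344.3,180,gz+8),rel(d,275.5,179,gz+8))
E
```

```text
[0.4731 0.3609 0.2074]
low [-48.11 -28.43] [-48.01  34.23] [-48.22   2.84]
high [-48.16 -29.76] [-48.04  32.43] [-48.56   1.27]
```

Request:
carry_out([
  {"xyz":[0,0.01,0.0035],"twist":0,"jaw":0.6},
  {"xyz":[0,0.025,0.0035],"twist":0,"jaw":0.6},
  {"xyz":[0,0.034,0.0035],"twist":0,"jaw":0.6},
  {"xyz":[0,0.035,0.0035],"twist":0,"jaw":0.6},
  {"xyz":[0,0.035,0.0035],"twist":0,"jaw":0.75},
  {"xyz":[0,0.034,0.0035],"twist":0,"jaw":0.8},
  {"xyz":[0,0.03,0.0035],"twist":0,"jaw":0.88},
  {"xyz":[0,0.0,0.0035],"twist":0,"jaw":0.9},
  {"xyz":[0,-0.08,0.0035],"twist":0,"jaw":0.95},
  {"xyz":[0,-0.18,0.0035],"twist":0,"jaw":0.95},
  {"xyz":[0,-0.22,0.0035],"twist":0,"jaw":0.95},
  {"xyz":[0,-0.22,0.0035],"twist":0,"jaw":0.95},
])

```text
t: 15.55
position: [0.4725, 0.3622, 0.2997]
eef_rot: [-0.702, 0.011, -0.027, 0.712]
wrist_force: [-0.4, -0.6, 0.9]
opening: 0.0812
```

```bash
python3 - <<'E'
from h import *
d=snap('wrist'); print(books(d,.028))
cv2.imwrite("pics/w12.png",cv2.resize(d['image'][100:300,170:390,::-1],None,fx=3,fy=3))
gotip((499.5,-92,265,10.3))
E
```

```text
{'blue': [[491.2, 361.6, -3.0, 72.0, 62.0]]}
t 15.6 tcp [471.9 361.8 297.6] yaw -3.03 tilt [ 0.0206  0.0109 -0.9997] open 81.2 F [-1.6 -0.2 -0.4]
(np.float64(496.5), np.float64(-94.6), 265, 10.3) xyz [0.12, 0.0703, -1.1371] twist -0.2221 len mm 458
```

View pics/w12.png

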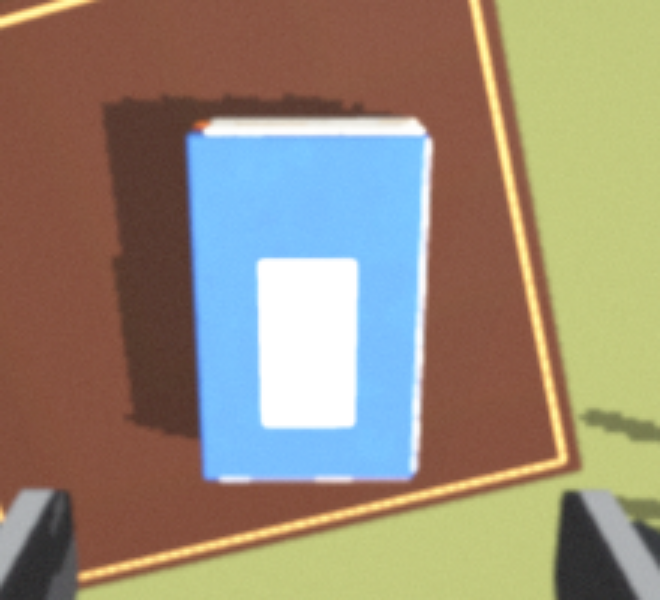

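Request:
carry_out([
  {"xyz":[0.01,0,-0.07],"twist":0,"jaw":0.95},
  {"xyz":[0.03,0,-0.17],"twist":-0.05,"jaw":0.95},
  {"xyz":[0.04,0.01,-0.28],"twist":-0.1,"jaw":0.95},
  {"xyz":[0.05,0.02,-0.4],"twist":-0.15,"jaw":0.95},
  {"xyz":[0.06,0.03,-0.52],"twist":-0.2,"jaw":0.95},
  {"xyz":[0.07,0.04,-0.64],"twist":-0.222,"jaw":0.95},
  {"xyz":[0.09,0.05,-0.76],"twist":-0.222,"jaw":0.95},
  {"xyz":[0.1,0.06,-0.86],"twist":-0.222,"jaw":0.95},
  {"xyz":[0.11,0.065,-0.94],"twist":-0.222,"jaw":0.95},
  {"xyz":[0.12,0.07,-1.0],"twist":-0.222,"jaw":0.95},
  {"xyz":[0.12,0.07,-1.0],"twist":-0.222,"jaw":0.95},
  {"xyz":[0.12,0.07,-1.0],"twist":-0.222,"jaw":0.95},
])

```text
t: 16.8
position: [0.4989, -0.04, 0.265]
eef_rot: [-0.701, -0.07, 0.056, 0.708]
wrist_force: [-1.0, 0.8, -0.4]
opening: 0.0811
```

```bash
python3 - <<'E'
from h import *
d=snap('wrist'); b=books(d,.02);print(b)
cv2.imwrite("pics/w13.png",d['image'][:,:,::-1])
t=snap('top');tb=books(t,.02);print(tb)
b=(b.get('yellow') or tb['yellow'])[0]
gotip((b[0],b[1],210,b[2]),(b[0],b[1],183.5,b[2]))
E
```

```text
{'yellow': [[499.8, -93.1, 10.1, 101.9, 62.1]]}
{'blue': [[475.4, 367.4, -3.0, 103.2, 64.3]]}
t 16.9 tcp [499.1 -38.7 265.3] yaw 10.39 tilt [ 0.0194  0.0115 -0.9997] open 81.3 F [ 0.1 -0.9  0.7]
(np.float64(496.5), np.float64(-95.0), 210, 10.1) xyz [-0.0347, 0.1365, -0.1384] twist 0.0049 len mm 79
(np.float64(496.5), np.float64(-95.0), 183.5, 10.1) xyz [-0.0361, 0.2027, -0.139] twist 0.0049 len mm 99
```

View pics/w13.png

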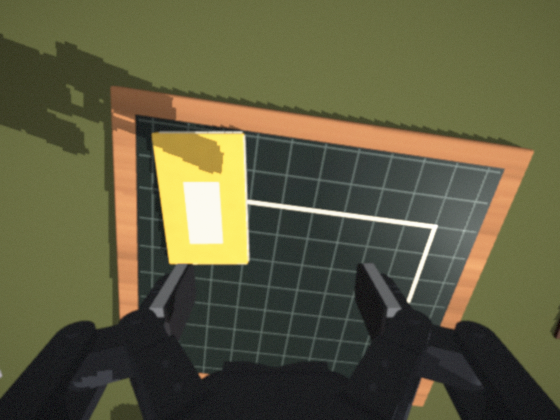

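Request:
carry_out([
  {"xyz":[-0.02,0.03,-0.07],"twist":0,"jaw":0.87},
  {"xyz":[-0.035,0.07,-0.13],"twist":0.005,"jaw":0.87},
  {"xyz":[-0.035,0.1,-0.138],"twist":0.005,"jaw":0.87},
  {"xyz":[-0.035,0.14,-0.138],"twist":0.005,"jaw":0.87},
  {"xyz":[-0.036,0.18,-0.139],"twist":0.005,"jaw":0.87},
  {"xyz":[-0.036,0.2,-0.139],"twist":0.005,"jaw":0.87},
  {"xyz":[-0.036,0.202,-0.139],"twist":0.005,"jaw":0.87},
  {"xyz":[-0.036,0.202,-0.139],"twist":0.005,"jaw":0.78},
  {"xyz":[-0.036,0.202,-0.139],"twist":0.005,"jaw":0.74},
  {"xyz":[-0.036,0.202,-0.139],"twist":0.005,"jaw":0.66},
  {"xyz":[-0.036,0.202,-0.139],"twist":0.005,"jaw":0.6},
  {"xyz":[-0.036,0.202,-0.139],"twist":0.005,"jaw":0.6},
  {"xyz":[-0.036,0.202,-0.139],"twist":0.005,"jaw":0.6},
], grip_force=40)

```text
t: 18.2
position: [0.4969, -0.0947, 0.1847]
eef_rot: [-0.701, -0.07, 0.055, 0.708]
wrist_force: [-1.1, 2.5, 5.9]
opening: 0.0619
```

```bash
python3 - <<'E'
from h import *
d=snap('wrist')
cv2.imwrite("pics/w14.png",d['image'][:,:,::-1])
gotip((475.9,363,275,-3.0))
E
```

```text
t 18.25 tcp [496.9 -94.7 184.8] yaw 10.11 tilt [ 0.0208  0.0119 -0.9997] open 62.2 F [-1.1  1.   6.6]
(np.float64(472.0), np.float64(361.8), 275, -3.0) xyz [0.1441, -0.2132, 1.1363] twist 0.2185 len mm 466
```

View pics/w14.png

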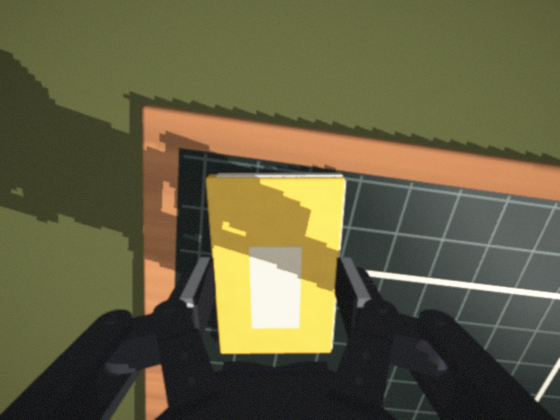

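Yellow is gripped and centred (edge at row 174, cols 208–345). Lift and carry to the pile.

Request:
carry_out([
  {"xyz":[0,-0.02,0],"twist":0,"jaw":0.6},
  {"xyz":[0,-0.06,0],"twist":0,"jaw":0.6},
  {"xyz":[0,-0.12,0.01],"twist":0,"jaw":0.6},
  {"xyz":[0,-0.18,0.04],"twist":0,"jaw":0.6},
  {"xyz":[0.02,-0.21,0.1],"twist":0.02,"jaw":0.6},
  {"xyz":[0.03,-0.213,0.18],"twist":0.05,"jaw":0.6},
  {"xyz":[0.04,-0.213,0.27],"twist":0.08,"jaw":0.6},
  {"xyz":[0.05,-0.213,0.36],"twist":0.11,"jaw":0.6},
  {"xyz":[0.07,-0.213,0.46],"twist":0.14,"jaw":0.6},
  {"xyz":[0.08,-0.213,0.56],"twist":0.17,"jaw":0.6},
  {"xyz":[0.09,-0.213,0.66],"twist":0.2,"jaw":0.6},
  {"xyz":[0.1,-0.213,0.76],"twist":0.218,"jaw":0.6},
  {"xyz":[0.12,-0.213,0.85],"twist":0.218,"jaw":0.6},
  {"xyz":[0.13,-0.213,0.92],"twist":0.218,"jaw":0.6},
  {"xyz":[0.14,-0.213,0.97],"twist":0.218,"jaw":0.6},
  {"xyz":[0.144,-0.213,1.0],"twist":0.218,"jaw":0.6},
  {"xyz":[0.144,-0.213,1.0],"twist":0.218,"jaw":0.6},
])

```text
t: 19.95
position: [0.4811, 0.3096, 0.2747]
eef_rot: [-0.702, 0.01, -0.025, 0.712]
wrist_force: [-0.3, 0.8, -0.8]
opening: 0.0621
```

```bash
python3 - <<'E'
from h import *
d=snap('wrist')
cv2.imwrite("pics/w15.png",d['image'][:,:,::-1])
gotip((475.9,363,240,-3.0),(475.9,363,213,-3.0))
E
```

```text
t 20.0 tcp [481.4 308.  274.6] yaw -2.93 tilt [ 0.0208  0.0116 -0.9997] open 61.9 F [-0.4 -0.  -0.5]
(np.float64(472.4), np.float64(361.0), 240, -3.0) xyz [-0.031, 0.0875, 0.1301] twist 0.0011 len mm 64
(np.float64(472.4), np.float64(361.0), 213, -3.0) xyz [-0.0323, 0.155, 0.1292] twist 0.0011 len mm 82
```

View pics/w15.png

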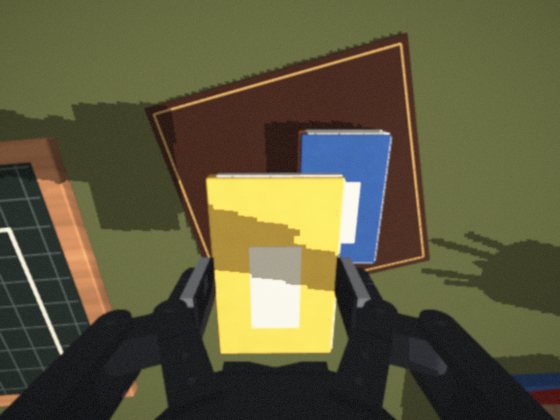

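Request:
carry_out([
  {"xyz":[-0.01,0.01,0.05],"twist":0,"jaw":0.6},
  {"xyz":[-0.025,0.03,0.11],"twist":0,"jaw":0.6},
  {"xyz":[-0.031,0.06,0.128],"twist":0,"jaw":0.6},
  {"xyz":[-0.032,0.1,0.129],"twist":0,"jaw":0.6},
  {"xyz":[-0.032,0.14,0.129],"twist":0,"jaw":0.6},
  {"xyz":[-0.032,0.155,0.129],"twist":0,"jaw":0.6},
  {"xyz":[-0.032,0.155,0.129],"twist":0,"jaw":0.6},
  {"xyz":[-0.032,0.155,0.129],"twist":0,"jaw":0.6},
])

```text
t: 20.8
position: [0.473, 0.3602, 0.2129]
eef_rot: [-0.703, 0.011, -0.026, 0.711]
wrist_force: [0.8, 0.1, -0.6]
opening: 0.062
```

```bash
python3 - <<'E'
from h import *
goto()
d=snap('wrist')
cv2.imwrite("pics/w16.png",cv2.resize(d['image'][130:240,190:360,::-1],None,fx=4.5,fy=4.5,interpolation=cv2.INTER_CUBIC))
h=d['hsv'].astype(int)
print([f"{155+i}:{c[0]},{c[1]},{c[2]}" for i,c in enumerate(h[158:184,275])])
E
```

```text
t 20.8 tcp [473.  360.2 212.9] yaw -3.0 tilt [ 0.0208  0.0111 -0.9997] open 62.0 F [ 0.8  0.1 -0.6]
['155:13,32,97', '156:22,22,127', '157:17,25,145', '158:16,53,140', '159:14,45,135', '160:22,20,142', '161:30,15,137', '162:20,12,132', '163:30,11,134', '164:103,19,123', '165:110,75,112', '166:108,142,108', '167:108,157,104', '168:108,151,105', '169:108,91,109', '170:110,20,113', '171:30,12,146', '172:25,22,209', '173:25,31,228', '174:21,83,220', '175:22,147,231', '176:25,159,245', '177:26,153,251', '178:26,152,252', '179:27,150,252', '180:26,150,253']
```

View pics/w16.png

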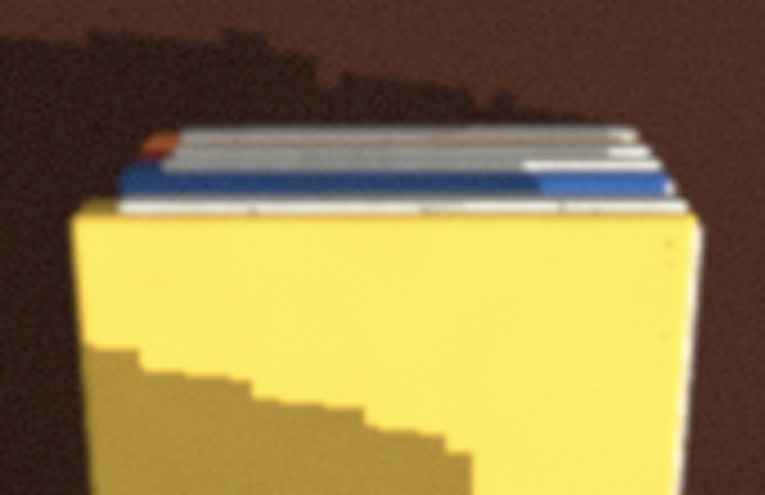

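```bash
python3 - <<'E'
from h import *
d=snap('wrist'); s=manip.get_state(); p=np.array(s['position'])*1000; print(p.round(1)); gz=p[2]-172.4
print('low',rel(d,216.4,168.5,28),rel(d,338.4,168.5,28),rel(d,277.4,168,28))
print('high',rel(d,206.4,178.5,gz+8),rel(d,344.9,178.5,gz+8),rel(d,275.7,177.8,gz+8))
E
```

```text
[473.  360.7 213.6]
low [-48.27 -28.35] [-48.13  34.75] [-48.46   3.11]
high [-48.46 -29.19] [-48.28  33.13] [-48.69   1.89]
```

Request:
carry_out([
  {"xyz":[0.0005,0.01,0.0033],"twist":0,"jaw":0.6},
  {"xyz":[0.0005,0.022,0.0033],"twist":0,"jaw":0.6},
  {"xyz":[0.0005,0.03,0.0033],"twist":0,"jaw":0.6},
  {"xyz":[0.0005,0.03,0.0033],"twist":0,"jaw":0.6},
  {"xyz":[0.0005,0.03,0.0033],"twist":0,"jaw":0.75},
  {"xyz":[0.0005,0.029,0.0033],"twist":0,"jaw":0.8},
  {"xyz":[0.0005,0.025,0.0033],"twist":0,"jaw":0.88},
  {"xyz":[0.0005,0.0,0.0033],"twist":0,"jaw":0.9},
  {"xyz":[-0.05,-0.08,0.0033],"twist":0,"jaw":0.95},
  {"xyz":[-0.05,-0.16,0.0033],"twist":0,"jaw":0.95},
  {"xyz":[-0.05,-0.22,0.0033],"twist":0,"jaw":0.95},
  {"xyz":[-0.05,-0.22,0.0033],"twist":0,"jaw":0.95},
])

```text
t: 22.1
position: [0.4521, 0.3629, 0.3058]
eef_rot: [-0.7, 0.009, -0.028, 0.713]
wrist_force: [-0.3, 0.0, -0.0]
opening: 0.0809
```

```bash
python3 - <<'E'
from h import *
goto()
d=snap('wrist'); print(books(d,.036))
cv2.imwrite("pics/w17.png",cv2.resize(d['image'][100:300,170:390,::-1],None,fx=3,fy=3))
t=snap('top'); print(books(t,.036))
cv2.imwrite("pics/top1.png",t['image'][:,:,::-1])
E
```

```text
t 22.1 tcp [452.1 362.9 305.8] yaw -2.97 tilt [ 0.0275  0.0178 -0.9995] open 80.9 F [-0.3  0.  -0. ]
{}
{'yellow': [[489.8, 365.8, -3.0, 75.3, 63.0]]}
```

View pics/w17.png

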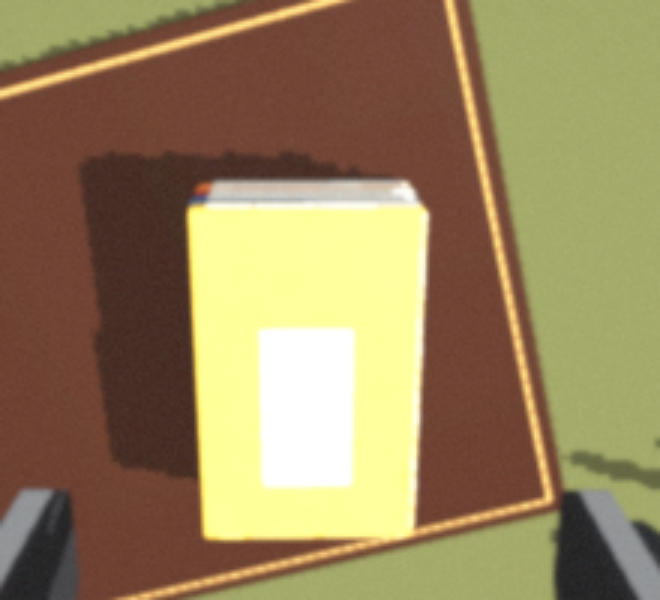

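View pics/top1.png

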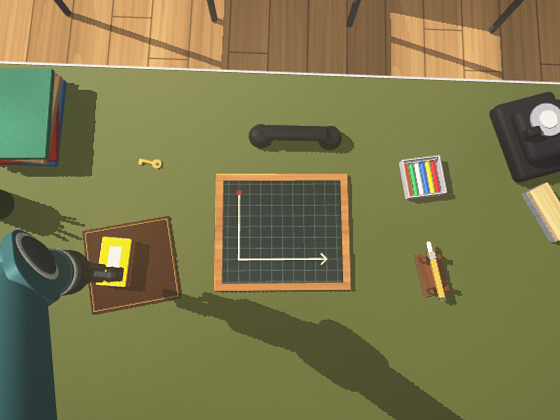

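```bash
python3 - <<'E'
from h import *
d=snap('top'); s=snap('scene')
for n,d,roi in(('top',d,(235,305,405,460)),('scene',s,(110,165,145,195))):
    a,b,c,e=roi
    cv2.imwrite(f"pics/{n}h.png",cv2.resize(d['image'][a:b,c:e,::-1],None,fx=9,fy=9,interpolation=cv2.INTER_CUBIC))
E
```

```text
(no output)
```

View pics/toph.png

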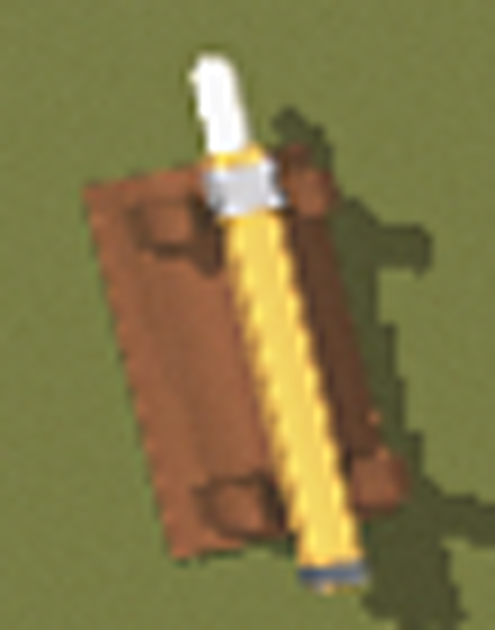

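View pics/sceneh.png

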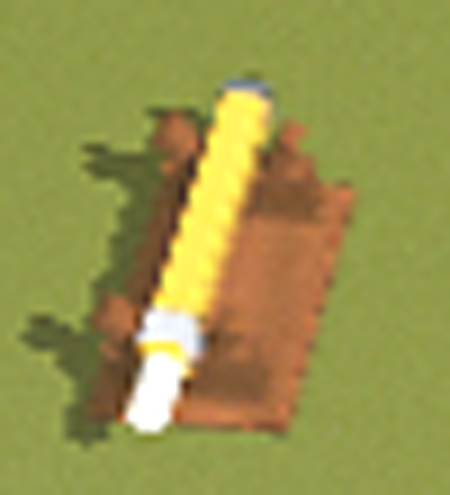

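```bash
python3 - <<'E'
from h import *
t=snap('top'); s=snap('scene')
a=ray(t,[(442-.5,298.5),(428.4-.5,241.4)],.034)*1000
b=ray(s,[(246/9+145-.5,88/9+110),(150/9+145-.5,425/9+110)],.034)*1000
for q in(a,b):
    v=q[1]-q[0]; print(q.round(1).tolist(),np.linalg.norm(v).round(1),np.degrees(np.arctan2(v[1],v[0])).round(1),'origin',(q[0]+v/133*60).round(1))
E
```

```text
[[413.7, -363.0, 34.0], [539.8, -335.8, 34.0]] 128.9 12.2 origin [ 470.6 -350.8   34. ]
[[416.4, -367.6, 34.0], [544.6, -335.4, 34.0]] 132.2 14.1 origin [ 474.2 -353.1   34. ]
```

```bash
python3 - <<'E'
from h import *
goto((470,10,300,6),(500,-345,290,13))
E
```

```text
t 22.4 tcp [450.9 361.7 300.1] yaw -2.97 tilt [ 0.0202  0.0108 -0.9997] open 81.1 F [ 0.1 -0.4  0. ]
(470, 10, 300, 6) xyz [0.0933, -0.0082, -0.8757] twist -0.1495 len mm 352
(500, -345, 290, 13) xyz [0.2137, 0.0088, -1.7583] twist -0.2662 len mm 709
```

Request:
carry_out([
  {"xyz":[0.01,-0.01,-0.06],"twist":0,"jaw":0.95},
  {"xyz":[0.02,-0.01,-0.15],"twist":-0.02,"jaw":0.95},
  {"xyz":[0.03,-0.01,-0.26],"twist":-0.05,"jaw":0.95},
  {"xyz":[0.04,-0.01,-0.38],"twist":-0.08,"jaw":0.95},
  {"xyz":[0.05,-0.01,-0.5],"twist":-0.1,"jaw":0.95},
  {"xyz":[0.07,-0.01,-0.62],"twist":-0.12,"jaw":0.95},
  {"xyz":[0.08,-0.01,-0.74],"twist":-0.15,"jaw":0.95},
  {"xyz":[0.09,-0.01,-0.86],"twist":-0.18,"jaw":0.95},
  {"xyz":[0.11,-0.01,-0.95],"twist":-0.2,"jaw":0.95},
  {"xyz":[0.12,-0.01,-1.0],"twist":-0.2,"jaw":0.95},
  {"xyz":[0.12,-0.01,-1.0],"twist":-0.2,"jaw":0.95},
  {"xyz":[0.12,-0.01,-1.0],"twist":-0.2,"jaw":0.95},
])

```text
t: 23.6
position: [0.4779, -0.0402, 0.2997]
eef_rot: [-0.702, -0.062, 0.048, 0.708]
wrist_force: [0.1, -0.0, 0.1]
opening: 0.0812
```

```bash
python3 - <<'E'
from h import *
goto((500,-345,290,13),(500,-345,255,13))
E
```

```text
t 23.6 tcp [477.9 -40.2 299.7] yaw 8.98 tilt [ 0.0186  0.011  -0.9998] open 81.2 F [ 0.1 -0.   0.1]
(500, -345, 290, 13) xyz [-0.0648, 0.0169, -0.7616] twist -0.067 len mm 306
(500, -345, 255, 13) xyz [-0.0665, 0.1044, -0.7623] twist -0.067 len mm 309
```

Request:
carry_out([
  {"xyz":[-0.01,0,-0.06],"twist":0,"jaw":0.6},
  {"xyz":[-0.02,0.01,-0.15],"twist":-0.03,"jaw":0.6},
  {"xyz":[-0.03,0.02,-0.26],"twist":-0.06,"jaw":0.6},
  {"xyz":[-0.04,0.04,-0.37],"twist":-0.067,"jaw":0.6},
  {"xyz":[-0.05,0.06,-0.48],"twist":-0.067,"jaw":0.6},
  {"xyz":[-0.055,0.07,-0.58],"twist":-0.067,"jaw":0.6},
  {"xyz":[-0.06,0.08,-0.67],"twist":-0.067,"jaw":0.6},
  {"xyz":[-0.065,0.095,-0.73],"twist":-0.067,"jaw":0.6},
  {"xyz":[-0.067,0.104,-0.762],"twist":-0.067,"jaw":0.6},
  {"xyz":[-0.067,0.104,-0.762],"twist":-0.067,"jaw":0.6},
  {"xyz":[-0.067,0.104,-0.762],"twist":-0.067,"jaw":0.6},
  {"xyz":[-0.067,0.104,-0.762],"twist":-0.067,"jaw":0.6},
])

```text
t: 24.8
position: [0.5005, -0.3427, 0.2552]
eef_rot: [-0.699, -0.088, 0.074, 0.706]
wrist_force: [1.0, 0.7, 0.4]
opening: 0.0513
```

```bash
python3 - <<'E'
from h import *
goto()
d=snap('wrist')
cv2.imwrite("pics/w18.png",d['image'][:,:,::-1])
E
```

```text
t 24.8 tcp [ 500.5 -342.7  255.2] yaw 13.17 tilt [ 0.0187  0.0123 -0.9997] open 51.3 F [1.  0.7 0.4]
```

View pics/w18.png

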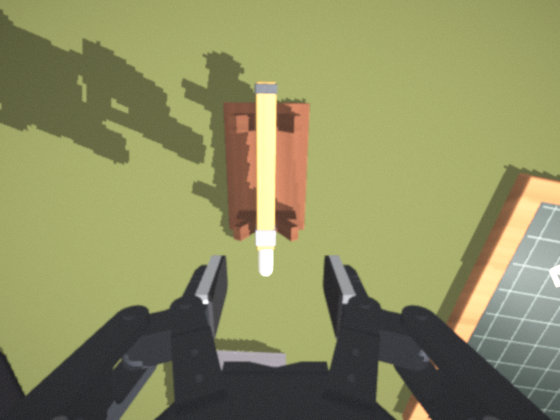

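```bash
python3 - <<'E'
from h import *
d=snap('wrist')
h=d['hsv'].astype(int); im=d['image'].astype(int)
# bar edges by row
pts=[]
for r in range(100,228,4):
    row=h[r,250:285]; m=(row[:,0]>=17)&(row[:,0]<=30)&(row[:,1]>60)&(row[:,2]>150)
    k=np.nonzero(m)[0]
    if len(k): pts.append((r,250+k[0],250+k[-1]))
print(pts[::3])
P=np.array(pts); c=(P[:,1]+P[:,2])/2
w=ray(d,np.c_[c,P[:,0]],.036)*1000
f=np.polyfit(w[:,0],w[:,1],1); print('axis yaw',np.degrees(np.arctan(f[0])),'y at x=470',np.polyval(f,470))
print('col265',[f"{r}:{im[r,265].tolist()}" for r in list(range(78,98))])
print('col265',[f"{r}:{im[r,265].tolist()}" for r in list(range(228,280,1))])
for r,z in((94,.036),(246,.035),(275,.030)): print(r,ray(d,(265.5,r),z)*1000)
t=snap('top'); print('tin',ray(t,[(401,159),(440,157),(446,193),(406,199)],.028)*1000)
E
```

```text
[(100, np.int64(256), np.int64(277)), (112, np.int64(256), np.int64(276)), (124, np.int64(256), np.int64(276)), (136, np.int64(257), np.int64(276)), (148, np.int64(257), np.int64(275)), (160, np.int64(257), np.int64(275)), (172, np.int64(257), np.int64(275)), (184, np.int64(257), np.int64(275)), (196, np.int64(257), np.int64(275)), (208, np.int64(257), np.int64(274)), (220, np.int64(257), np.int64(274))]
axis yaw 12.321868060908889 y at x=470 -354.63840470716525
col265 ['78:[170, 174, 109]', '79:[169, 175, 109]', '80:[171, 174, 108]', '81:[196, 178, 108]', '82:[236, 206, 127]', '83:[232, 198, 135]', '84:[191, 174, 152]', '85:[163, 163, 165]', '86:[162, 165, 173]', '87:[163, 169, 176]', '88:[164, 167, 174]', '89:[161, 164, 172]', '90:[160, 163, 173]', '91:[158, 161, 168]', '92:[161, 161, 170]', '93:[219, 195, 169]', '94:[254, 245, 175]', '95:[255, 253, 180]', '96:[255, 253, 182]', '97:[255, 254, 183]']
col265 ['228:[255, 254, 186]', '229:[255, 252, 192]', '230:[254, 246, 223]', '231:[250, 247, 248]', '232:[253, 252, 253]', '233:[254, 253, 254]', '234:[254, 254, 254]', '235:[254, 254, 
[... 652 characters left out ...]
264:[255, 255, 255]', '265:[255, 255, 255]', '266:[255, 255, 255]', '267:[255, 255, 255]', '268:[255, 255, 255]', '269:[255, 255, 255]', '270:[255, 255, 255]', '271:[255, 255, 255]', '272:[255, 255, 255]', '273:[255, 255, 255]', '274:[255, 255, 255]', '275:[255, 255, 253]', '276:[222, 224, 181]', '277:[178, 184, 119]', '278:[171, 179, 110]', '279:[172, 179, 112]']
94 [[ 418.86545731 -366.33182998   36.        ]]
246 [[ 515.91649727 -344.70141386   35.        ]]
275 [[ 542.05118386 -338.98223075   30.        ]]
tin [[ 731.65648555 -279.1709918    28.        ]
 [ 739.61882275 -371.69885532   28.        ]
 [ 653.86553517 -383.18489957   28.        ]
 [ 636.79284977 -289.3014933    28.        ]]
```

```bash
python3 - <<'E'
from h import *
d=snap('wrist'); K=d['camera_matrix']; z=d['range_z']
v,u=np.mgrid[240:330,180:375]; Z=z[240:330,180:375]
P=np.stack([(u-K[0,2])/K[0,0]*Z,(v-K[1,2])/K[1,1]*Z,Z],-1)@d['mount'][:3,:3].T+d['mount'][:3,3]
m=(Z>0.05)&(Z<0.17)
Q=P[m]; print('max tool y of finger pixels',np.percentile(Q[:,1],[90,99,99.9,100]).round(4))
i=np.argsort(Q[:,1])[-5:]; print(Q[i].round(4))
for r in (256,258,260,264,270,280): 
    k=np.nonzero(m[r-240])[0]
    print(r,[(180+k[0]),P[r-240,k[0]].round(4).tolist(), 180+k[-1],P[r-240,k[-1]].round(4).tolist()] if len(k) else None)
w=ray(d,[(223,103),(310,103),(303,238),(231,238)],.005)*1000; print(w.round(1), w.mean(0))
E
```

```text
max tool y of finger pixels [0.1602 0.1683 0.1708 0.1722]
[[-0.0027  0.1711  0.0251]
 [-0.0002  0.1712 -0.0263]
 [ 0.0016  0.1713  0.0254]
 [-0.003   0.1717 -0.0262]
 [-0.0021  0.1722 -0.0263]]
256 [np.int64(211), [-0.0112, 0.1662, -0.0325], np.int64(338), [-0.0106, 0.1674, 0.0318]]
258 [np.int64(210), [-0.0113, 0.164, -0.0325], np.int64(339), [-0.0117, 0.1634, 0.0314]]
260 [np.int64(209), [-0.011, 0.1625, -0.0327], np.int64(340), [-0.0113, 0.1619, 0.0316]]
264 [np.int64(207), [-0.0113, 0.1581, -0.0327], np.int64(342), [-0.0118, 0.1572, 0.0315]]
270 [np.int64(194), [-0.0073, 0.1593, -0.0396], np.int64(355), [-0.0071, 0.1597, 0.0387]]
280 [np.int64(189), [-0.0072, 0.1507, -0.0397], np.int64(360), [-0.0072, 0.1507, 0.0387]]
[[ 430.7 -395.     5. ]
 [ 417.1 -336.8    5. ]
 [ 517.4 -315.     5. ]
 [ 530.4 -371.4    5. ]] [ 473.9223868  -354.53376466    5.        ]
```

```bash
python3 - <<'E'
from h import *
gotip((465.6,-355.6,240,12.6),(465.6,-355.6,195,12.6),L=165)
E
```

```text
t 25.0 tcp [ 500.2 -343.9  255.5] yaw 13.08 tilt [ 0.0191  0.0112 -0.9998] open 51.4 F [ 0.9  0.7 -0.2]
(np.float64(462.4), np.float64(-357.4), 240, 12.6) xyz [-0.1004, 0.0366, -0.0116] twist 0.008 len mm 43
(np.float64(462.4), np.float64(-357.4), 195, 12.6) xyz [-0.1027, 0.1491, -0.0124] twist 0.008 len mm 73
```

Request:
carry_out([
  {"xyz":[-0.05,0.02,-0.006],"twist":0.008,"jaw":0.6},
  {"xyz":[-0.1,0.036,-0.012],"twist":0.008,"jaw":0.5},
  {"xyz":[-0.101,0.06,-0.012],"twist":0.008,"jaw":0.5},
  {"xyz":[-0.102,0.1,-0.012],"twist":0.008,"jaw":0.5},
  {"xyz":[-0.102,0.13,-0.012],"twist":0.008,"jaw":0.5},
  {"xyz":[-0.102,0.145,-0.012],"twist":0.008,"jaw":0.5},
  {"xyz":[-0.102,0.149,-0.012],"twist":0.008,"jaw":0.5},
  {"xyz":[-0.102,0.149,-0.012],"twist":0.008,"jaw":0.5},
  {"xyz":[-0.102,0.149,-0.012],"twist":0.008,"jaw":0.5},
], grip_force=25)

```text
t: 25.9
position: [0.463, -0.3573, 0.1953]
eef_rot: [-0.7, -0.085, 0.07, 0.706]
wrist_force: [-0.4, 0.1, 1.0]
opening: 0.0432
```

```bash
python3 - <<'E'
from h import *
goto()
d=snap('wrist')
cv2.imwrite("pics/w19.png",d['image'][:,:,::-1])
E
```

```text
t 25.9 tcp [ 463.  -357.3  195.3] yaw 12.61 tilt [ 0.0197  0.0108 -0.9997] open 43.2 F [-0.4  0.1  1. ]
```

View pics/w19.png

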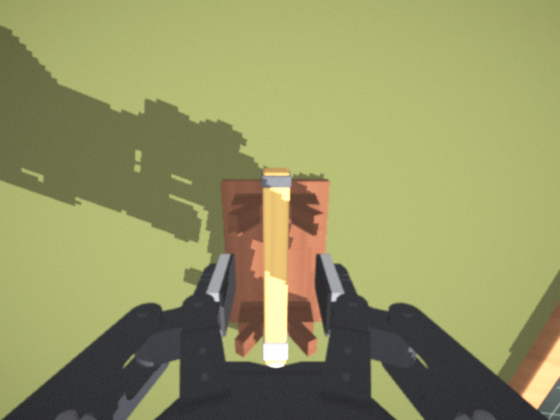

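Request:
carry_out([
  {"xyz":[0,0,0],"twist":0,"jaw":0.3},
  {"xyz":[0,0,0],"twist":0,"jaw":0.2},
  {"xyz":[0,0,0],"twist":0,"jaw":0.1},
  {"xyz":[0,0,0],"twist":0,"jaw":0.05},
  {"xyz":[0,0,0],"twist":0,"jaw":0.05},
  {"xyz":[0,0,0],"twist":0,"jaw":0.05},
  {"xyz":[0,-0.01,0],"twist":0,"jaw":0.05},
  {"xyz":[0,-0.03,0],"twist":0,"jaw":0.05},
  {"xyz":[0,-0.06,0],"twist":0,"jaw":0.05},
  {"xyz":[0,-0.065,0],"twist":0,"jaw":0.05},
  {"xyz":[0,-0.065,0],"twist":0,"jaw":0.05},
  {"xyz":[0,-0.065,0],"twist":0,"jaw":0.05},
], grip_force=25)

```text
t: 27.15
position: [0.4624, -0.3575, 0.2215]
eef_rot: [-0.7, -0.085, 0.07, 0.706]
wrist_force: [-0.1, 0.7, -1.1]
opening: 0.0111
```

```bash
python3 - <<'E'
from h import *
goto()
d=snap('wrist')
cv2.imwrite("pics/w20.png",d['image'][:,:,::-1])
t=snap('top');s=snap('scene')
cv2.imwrite("pics/t20.png",np.hstack([cv2.resize(t['image'][220:320,380:480,::-1],None,fx=4,fy=4),cv2.resize(s['image'][80:180,120:220,::-1],None,fx=4,fy=4)]))
E
```

```text
t 27.15 tcp [ 462.4 -357.5  221.5] yaw 12.61 tilt [ 0.0199  0.0107 -0.9997] open 11.1 F [-0.1  0.7 -1.1]
```

View pics/w20.png

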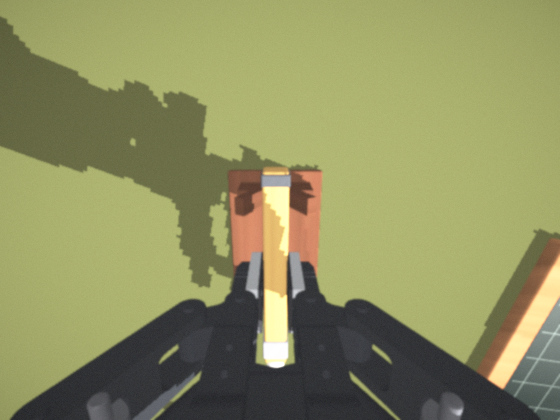

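View pics/t20.png

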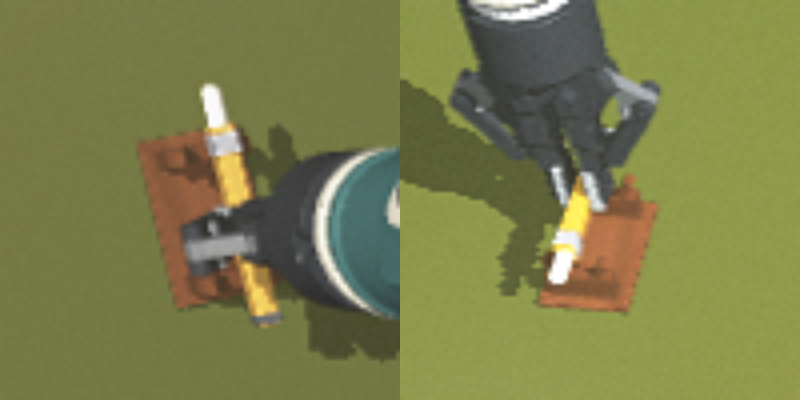

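Request:
carry_out([
  {"xyz":[0.05,0,0],"twist":0,"jaw":0.05},
  {"xyz":[0.1,0,0],"twist":0,"jaw":0.05},
  {"xyz":[0.15,0,0],"twist":0,"jaw":0.05},
  {"xyz":[0.17,0,0],"twist":0,"jaw":0.05},
  {"xyz":[0.17,0.03,0],"twist":0,"jaw":0.05},
  {"xyz":[0.17,0.055,0],"twist":0,"jaw":0.05},
  {"xyz":[0.17,0.065,0],"twist":0,"jaw":0.05},
  {"xyz":[0.17,0.07,0],"twist":0,"jaw":0.05},
  {"xyz":[0.17,0.073,0],"twist":0,"jaw":0.05},
  {"xyz":[0.17,0.076,0],"twist":0,"jaw":0.05},
  {"xyz":[0.17,0.079,0],"twist":0,"jaw":0.05},
  {"xyz":[0.17,0.081,0],"twist":0,"jaw":0.05},
  {"xyz":[0.17,0.081,0],"twist":0,"jaw":0.05},
])

```text
t: 28.6
position: [0.5289, -0.3421, 0.1912]
eef_rot: [-0.699, -0.085, 0.07, 0.707]
wrist_force: [-1.9, 3.4, 9.8]
opening: 0.0112
```

```bash
python3 - <<'E'
from h import *
goto()
d=snap('wrist')
cv2.imwrite("pics/w21.png",d['image'][:,:,::-1])
t=snap('top');s=snap('scene')
cv2.imwrite("pics/t21.png",np.hstack([cv2.resize(t['image'][220:320,380:480,::-1],None,fx=4,fy=4),cv2.resize(s['image'][80:180,120:220,::-1],None,fx=4,fy=4)]))
E
```

```text
t 28.6 tcp [ 528.9 -342.1  191.2] yaw 12.55 tilt [ 0.0192  0.0127 -0.9997] open 11.2 F [-1.9  3.4  9.8]
```

View pics/w21.png

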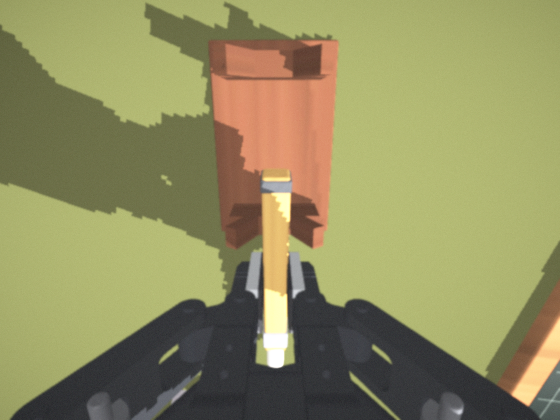

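View pics/t21.png

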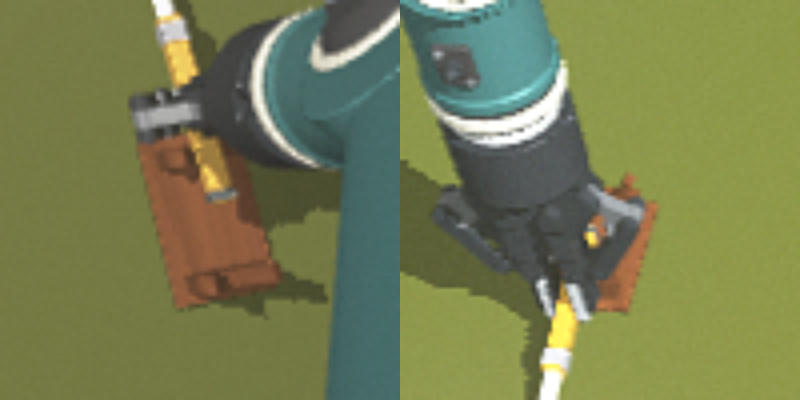

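```bash
cat >> h.py <<'E'
from scipy.optimize import least_squares
def barfeat(d,c0=270,c1=282):
    im=d['image'][:,c0:c1].astype(float).mean(1); return im
def barpose(d,feats,mount=None):
    """feats: list (row,col,local x,local up mm). solve x0,h (tool x, tool y of bar origin axis), pitch (deg, + = chalk towards tool +y i.e. down)"""
    K=d['camera_matrix'];Mi=np.linalg.inv(d['mount'])
    F=np.array(feats)
    def pr(q):
        x0,y0,th=q; c,s=np.cos(th),np.sin(th)
        X=x0+F[:,2]*c-F[:,3]*s*-1*-1 if False else x0+F[:,2]*c+F[:,3]*s
        Y=y0+F[:,2]*s-F[:,3]*c
        P=np.c_[X/1000,Y/1000,np.zeros(len(F)),np.ones(len(F))]@Mi.T
        return K[1,1]*P[:,1]/P[:,2]+K[1,2]-F[:,0]
    r=least_squares(pr,[0,165,0]); return np.round([r.x[0],r.x[1],np.degrees(r.x[2])],2),r.fun.round(2)
E
python3 - <<'E'
from h import *
for f in("w20","w21"):
    im=cv2.imread(f"pics/{f}.png")[:,:,::-1].astype(float)[:,271:281].mean(1)
    print(f,[f"{r}:{im[r].astype(int).tolist()}" for r in list(range(164,200))+list(range(328,372))])
E
```

```text
w20 ['164:[114, 117, 76]', '165:[112, 113, 73]', '166:[131, 121, 77]', '167:[163, 135, 84]', '168:[181, 145, 89]', '169:[186, 148, 90]', '170:[189, 152, 92]', '171:[212, 168, 101]', '172:[241, 204, 121]', '173:[249, 223, 137]', '174:[229, 194, 134]', '175:[169, 155, 140]', '176:[153, 154, 160]', '177:[160, 163, 171]', '178:[163, 166, 175]', '179:[163, 167, 176]', '180:[163, 167, 175]', '181:[164, 167, 175]', '182:[163, 167, 175]', '183:[162, 167, 174]', '184:[163, 167, 175]', '185:[166, 168, 174]', '186:[222, 198, 173]', '187:[254, 246, 181]', '188:[255, 253, 186]', '189:[255, 253, 188]', '190:[255, 253, 187]', '191:[255, 253, 187]', '192:[255, 253, 188]', '193:[255, 253, 188]', '194:[255, 253, 187]', '195:[255, 253, 187]', '196:[255, 253, 187]', '197:[255, 253, 187]', '198:[255, 253, 188]', '199:[255, 253, 187]', '328:[255, 253, 183]', '329:[255, 253, 183]', '330:[255, 253, 184]', '331:[255, 253, 183]', '332:[255, 253, 183]', '333:[255, 253, 183]', '334:[255, 253, 183]', '335:[255, 253, 184]', '336:[255, 253, 183]', '337:[255, 253, 183]', '338:[255, 253, 183]', '339:[255, 253, 183]'
[... 1854 characters left out ...]
'341:[254, 254, 255]', '342:[254, 254, 255]', '343:[254, 254, 255]', '344:[254, 254, 255]', '345:[254, 254, 255]', '346:[254, 254, 254]', '347:[255, 254, 244]', '348:[255, 254, 213]', '349:[255, 254, 232]', '350:[255, 255, 254]', '351:[255, 255, 255]', '352:[255, 255, 255]', '353:[255, 255, 255]', '354:[255, 255, 255]', '355:[255, 255, 255]', '356:[255, 255, 255]', '357:[255, 255, 255]', '358:[255, 255, 255]', '359:[255, 255, 255]', '360:[255, 255, 255]', '361:[255, 255, 255]', '362:[255, 255, 255]', '363:[255, 255, 255]', '364:[255, 255, 255]', '365:[255, 255, 255]', '366:[253, 252, 251]', '367:[195, 191, 186]', '368:[84, 83, 83]', '369:[54, 55, 58]', '370:[50, 52, 55]', '371:[48, 48, 52]']
```

```bash
python3 - <<'E'
from h import *
d=snap('wrist')
# w18 pose
d18=dict(d); W=np.eye(4); W[:3,:3]=Rn.from_quat([-0.6995,-0.088,0.074,0.7061]).as_matrix()
# rebuild from yaw/tilt
ty=np.array([.0187,.0123,-.9997]); ty/=np.linalg.norm(ty); y0=np.radians(13.17)
tx=np.array([np.cos(y0),np.sin(y0),0]); tx-=ty*(tx@ty); tx/=np.linalg.norm(tx); tz=np.cross(tx,ty)
W[:3,:3]=np.c_[tx,ty,tz]; W[:3,3]=[.5005,-.3427,.2552]
d18['T']=W@d['mount']
rows=[81.8,84,93,230,246,249]
w=ray(d18,[(265.7,r) for r in rows],.036)*1000
a=np.array([np.cos(np.radians(12.4)),np.sin(np.radians(12.4))])
L=w[:,:2]@a; print((L-L[0]-60).round(1), (L-L[-1]+50).round(1))
loc=(L-L[0]-60)*110/(L[-1]-L[0])+0
loc=-60+(L-L[0])*110/(L[-1]-L[0]); print(loc.round(1))
for n,r in(('w18',rows),('w20',[171.5,175,186.2,341.5,358.8,360.7]),('w21',[176.8,181.2,192.3,332.7,347.8,349])):
    print(n,barpose(d,[(r[i],275,loc[i],6) for i in range(6)]))
E
```

```text
[-60.  -58.8 -54.   33.2  45.3  47.7] [-57.7 -56.5 -51.7  35.5  47.7  50. ]
[-60.  -58.8 -53.9  35.2  47.6  50. ]
w18 (array([-36.35, 228.45,   1.2 ]), array([-0., -0.,  0., -0.,  0.,  0.]))
w20 (array([  1.97, 163.55,   5.21]), array([ 0.41, -0.29, -0.15,  0.28, -0.68,  0.44]))
w21 (array([8.0000e-02, 1.6269e+02, 1.3330e+01]), array([ 0.97, -0.63, -0.43,  0.66, -0.92,  0.36]))
```

Request:
carry_out([
  {"xyz":[0,0.004,0],"twist":0,"jaw":0.05},
  {"xyz":[0,0.007,0],"twist":0,"jaw":0.05},
  {"xyz":[0,0.01,0],"twist":0,"jaw":0.05},
  {"xyz":[0,0.01,0],"twist":0,"jaw":0.05},
  {"xyz":[0,0.01,0],"twist":0,"jaw":0.05},
])

```text
t: 29.3
position: [0.5292, -0.3421, 0.1886]
eef_rot: [-0.699, -0.085, 0.069, 0.707]
wrist_force: [-0.2, 2.6, 11.4]
opening: 0.0112
```

```bash
cat >> h.py <<'E'
def fit(d,rows):
    loc=[-60,-58.8,-53.9,35.2,47.6,50]
    return barpose(d,[(r,275,l,6) for r,l in zip(rows,loc)])
E
python3 - <<'E'
from h import *
goto()
d=snap('wrist')
cv2.imwrite("pics/w22.png",d['image'][:,:,::-1])
im=d['image'].astype(float)[:,271:281].mean(1)
print([f"{r}:{im[r].astype(int).tolist()}" for r in list(range(172,203))+list(range(318,372))])
E
```

```text
t 29.3 tcp [ 529.2 -342.1  188.6] yaw 12.52 tilt [ 0.0211  0.0132 -0.9997] open 11.2 F [-0.2  2.6 11.4]
['172:[213, 168, 102]', '173:[211, 168, 100]', '174:[212, 168, 101]', '175:[213, 169, 102]', '176:[214, 170, 103]', '177:[214, 170, 102]', '178:[215, 171, 103]', '179:[216, 172, 104]', '180:[216, 172, 104]', '181:[220, 176, 106]', '182:[240, 203, 121]', '183:[252, 232, 143]', '184:[254, 243, 157]', '185:[253, 237, 158]', '186:[228, 200, 154]', '187:[170, 164, 161]', '188:[163, 167, 174]', '189:[170, 174, 183]', '190:[171, 176, 185]', '191:[171, 174, 184]', '192:[172, 175, 184]', '193:[166, 170, 179]', '194:[154, 157, 165]', '195:[134, 138, 144]', '196:[117, 119, 124]', '197:[116, 112, 109]', '198:[156, 133, 102]', '199:[208, 167, 106]', '200:[226, 184, 111]', '201:[230, 188, 113]', '202:[231, 191, 114]', '318:[255, 254, 193]', '319:[255, 254, 192]', '320:[255, 254, 193]', '321:[255, 254, 193]', '322:[255, 254, 192]', '323:[255, 254, 193]', '324:[255, 254, 193]', '325:[255, 254, 193]', '326:[255, 254, 192]', '327:[255, 254, 193]', '328:[255, 252, 209]', '329:[254, 250, 242]', '330:[
[... 243 characters left out ...]
]', '341:[255, 254, 249]', '342:[255, 254, 227]', '343:[255, 255, 247]', '344:[255, 255, 254]', '345:[255, 255, 255]', '346:[255, 255, 255]', '347:[255, 255, 255]', '348:[255, 255, 255]', '349:[255, 255, 255]', '350:[255, 255, 255]', '351:[255, 255, 255]', '352:[255, 255, 255]', '353:[255, 255, 255]', '354:[255, 255, 255]', '355:[255, 255, 255]', '356:[255, 255, 255]', '357:[255, 255, 255]', '358:[255, 255, 255]', '359:[254, 254, 252]', '360:[247, 247, 236]', '361:[226, 228, 192]', '362:[190, 195, 132]', '363:[178, 185, 116]', '364:[177, 183, 114]', '365:[166, 172, 109]', '366:[129, 133, 90]', '367:[83, 86, 68]', '368:[57, 59, 58]', '369:[52, 53, 56]', '370:[51, 53, 56]', '371:[49, 50, 53]']
```

```bash
python3 - <<'E'
from h import *
d=snap('wrist')
print(fit(d,[181.9,186.8,198,328.6,341.8,342.6]))
print(fit(d,[171.5,175,186.2,341.5,358.8,360.7]))
t=snap('top'); cv2.imwrite('pics/t22.png',cv2.resize(t['image'][160:310,200:460,::-1],None,fx=3,fy=3,interpolation=cv2.INTER_CUBIC))
E
```

```text
(array([ -4.27, 155.67,  20.49]), array([ 1.16, -0.81, -0.46,  0.85, -1.01,  0.27]))
(array([  1.9 , 163.4 ,   5.31]), array([ 0.43, -0.26, -0.21,  0.32, -0.71,  0.43]))
```

View pics/w22.png

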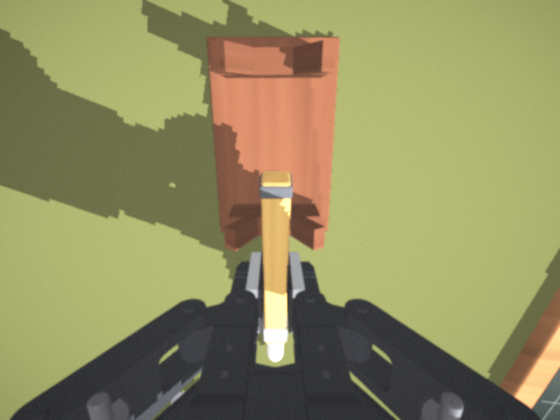

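View pics/t22.png

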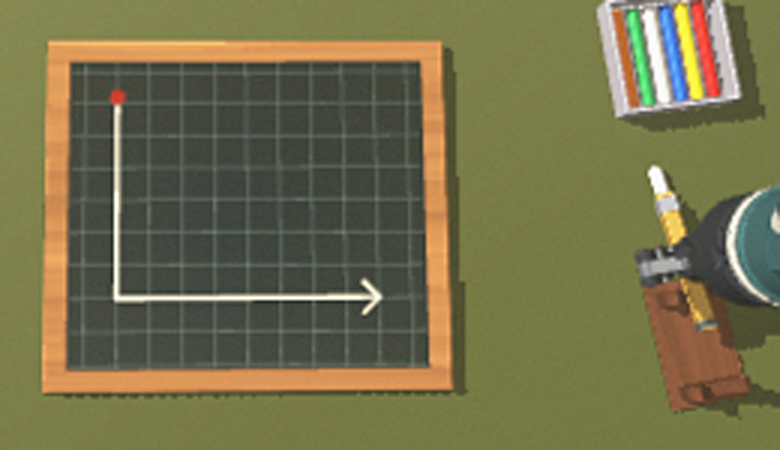

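```bash
cat >> h.py <<'E'
def linefit(d,verbose=True):
    """L line on board in fixed cams -> world mm dot, corner, arrow"""
    h=d['hsv']; m=((h[...,1]<60)&(h[...,2]>150)).astype(np.uint8)
    return m
E
python3 - <<'E'
from h import *
import sys
z=.012
for n,exp in(('top',[(239,192),(238.5,259),(327,259)]),('scene',None)):
    d=snap(n); 
    if exp is None:
        exp=proj(d,np.array([[.6507,.083,.012],[.4955,.0835,.012],[.4955,-.1165,.012]])); print('proj',exp.round(1))
    g=cv2.cvtColor(d['image'],cv2.COLOR_RGB2GRAY).astype(float)
    E=np.array(exp,float)
    out=[]
    for a,b in((E[0],E[1]),(E[1],E[2])):
        v=b-a; L=np.linalg.norm(v); v/=L; nrm=np.array([-v[1],v[0]])
        pts=[]
        for s in np.arange(7,L-9,1.0):
            o=np.arange(-5,5.01,.25); p=a+v*s+nrm*o[:,None]
            val=cv2.remap(g.astype(np.float32),p[:,0].astype(np.float32)[None],p[:,1].astype(np.float32)[None],cv2.INTER_LINEAR)[0]
            w=np.clip(val-np.median(val)-30,0,None)
            if w.sum()>100: pts.append(a+v*s+nrm*(w@o/w.sum()))
        W=ray(d,np.array(pts),z)[:,:2]*1000
        vx,vy,x0,y0=cv2.fitLine(W.astype(np.float32),cv2.DIST_HUBER,0,.01,.01).ravel()
        r=(W-[x0,y0])@[-vy,vx]; out.append((np.array([x0,y0]),np.array([vx,vy]))); print(n,len(pts),'dir',round(np.degrees(np.arctan2(vy,vx)),2),'rms',r.std().round(2))
    (p,u),(q,v)=out
    s=np.linalg.solve(np.c_[u,-v],q-p); c=p+u*s[0]; print(n,'corner',c.round(1))
    h=d['hsv']; mr=mask(d,'red'); yy,xx=np.nonzero(mr[150:300,150:400]) if n=='top' else (None,None)
    num,lab,st,ce=cv2.connectedComponentsWithStats(mr)
    P0=E[0]; k=[c for i,c in enumerate(ce) if i and np.linalg.norm(c-P0)<12]; print('dot px',k,[ray(d,c,z)[0,:2]*1000 for c in k])
E
```

```text
top 52 dir 2.19 rms 0.08
top 73 dir -88.11 rms 0.09
top corner [489.1  92.9]
dot px [array([238.66666667, 191.85714286])] [array([644.19809652,  98.62202332])]
proj [[307.4 240.8]
 [324.8 188.7]
 [249.1 169.1]]
scene 40 dir 1.25 rms 0.29
scene 63 dir -87.95 rms 0.19
scene corner [489.2  91.1]
dot px [array([313.56521739, 240.08695652])] [array([644.39844848,  95.91029855])]
```

```bash
python3 - <<'E'
from h import *
goto((529,-342,250,12.5),(576,122.4,250,-23))
E
```

```text
t 29.55 tcp [ 529.2 -342.1  188.6] yaw 12.52 tilt [ 0.0211  0.0133 -0.9997] open 11.4 F [ 0.1  3.2 11.3]
(529, -342, 250, 12.5) xyz [0.0031, -0.1534, 0.0015] twist 0.0003 len mm 61
(576, 122.4, 250, -23) xyz [0.3694, -0.1355, 1.1093] twist 0.592 len mm 471
```

Request:
carry_out([
  {"xyz":[0,0,0],"twist":0,"jaw":0.05},
  {"xyz":[0,0,0],"twist":0,"jaw":0.05},
  {"xyz":[0,-0.02,0],"twist":0,"jaw":0.05},
  {"xyz":[0,-0.06,0],"twist":0,"jaw":0.05},
  {"xyz":[0,-0.12,0.02],"twist":0,"jaw":0.05},
  {"xyz":[0.02,-0.15,0.07],"twist":0.03,"jaw":0.05},
  {"xyz":[0.04,-0.15,0.14],"twist":0.08,"jaw":0.05},
  {"xyz":[0.07,-0.15,0.22],"twist":0.14,"jaw":0.05},
  {"xyz":[0.1,-0.15,0.3],"twist":0.2,"jaw":0.05},
  {"xyz":[0.13,-0.15,0.38],"twist":0.26,"jaw":0.05},
  {"xyz":[0.16,-0.15,0.47],"twist":0.32,"jaw":0.05},
  {"xyz":[0.19,-0.15,0.56],"twist":0.38,"jaw":0.05},
  {"xyz":[0.22,-0.15,0.65],"twist":0.44,"jaw":0.05},
  {"xyz":[0.25,-0.15,0.74],"twist":0.5,"jaw":0.05},
  {"xyz":[0.28,-0.15,0.83],"twist":0.55,"jaw":0.05},
  {"xyz":[0.31,-0.15,0.91],"twist":0.592,"jaw":0.05},
  {"xyz":[0.335,-0.15,0.97],"twist":0.592,"jaw":0.05},
  {"xyz":[0.345,-0.15,1.0],"twist":0.592,"jaw":0.05},
  {"xyz":[0.345,-0.15,1.0],"twist":0.592,"jaw":0.05},
  {"xyz":[0.345,-0.15,1.0],"twist":0.592,"jaw":0.05},
], grip_force=60)

```text
t: 31.55
position: [0.5757, 0.0758, 0.2554]
eef_rot: [-0.687, 0.135, -0.148, 0.698]
wrist_force: [-0.7, -0.7, -0.7]
opening: 0.0103
```

```bash
python3 - <<'E'
from h import *
d=snap('wrist');cv2.imwrite("pics/w23.png",d['image'][:,:,::-1])
goto((576,122.4,230,-23),(576,122.4,215,-23))
E
```

```text
t 31.6 tcp [575.7  75.3 255.4] yaw -23.16 tilt [ 0.0211  0.0121 -0.9997] open 10.7 F [-0.2 -0.6 -1.5]
(576, 122.4, 230, -23) xyz [-0.0467, 0.0649, 0.1074] twist -0.0027 len mm 54
(576, 122.4, 215, -23) xyz [-0.0472, 0.1024, 0.1067] twist -0.0027 len mm 62
```

View pics/w23.png

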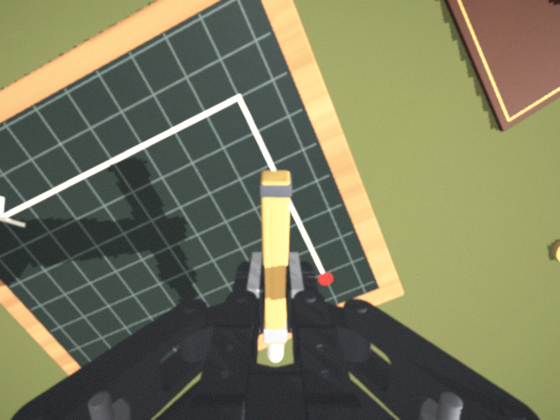

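```bash
python3 - <<'E'
from h import *
d=snap('wrist'); W=ray(d,[(326,279),(240,97),(4,217)],.012)*1000
print(W.round(1)); print([np.linalg.norm(W[i]-W[i+1]).round(1) for i in(0,1)], np.degrees(np.arctan2(*(W[0]-W[1])[[1,0]])))
E
```

```text
[[ 645.3   96.    12. ]
 [ 490.6   91.3   12. ]
 [ 497.6 -105.6   12. ]]
[np.float64(154.8), np.float64(197.0)] 1.7570226095010888
```

Request:
carry_out([
  {"xyz":[-0.02,0.02,0.05],"twist":0,"jaw":0.05},
  {"xyz":[-0.04,0.05,0.09],"twist":0,"jaw":0.05},
  {"xyz":[-0.047,0.08,0.106],"twist":0,"jaw":0.05},
  {"xyz":[-0.047,0.1,0.107],"twist":0,"jaw":0.05},
  {"xyz":[-0.047,0.102,0.107],"twist":0,"jaw":0.05},
  {"xyz":[-0.047,0.102,0.107],"twist":0,"jaw":0.05},
  {"xyz":[-0.047,0.102,0.107],"twist":0,"jaw":0.05},
])

```text
t: 32.35
position: [0.5764, 0.1215, 0.2154]
eef_rot: [-0.687, 0.136, -0.149, 0.698]
wrist_force: [0.3, 0.6, -1.4]
opening: 0.0101
```

```bash
python3 - <<'E'
from h import *
goto()
d=snap('wrist');cv2.imwrite("pics/w24.png",d['image'][:,:,::-1])
t=snap('top'); cv2.imwrite('pics/t24.png',cv2.resize(t['image'][170:300,210:350,::-1],None,fx=5,fy=5,interpolation=cv2.INTER_CUBIC))
s=snap('scene'); cv2.imwrite('pics/s24.png',cv2.resize(s['image'][140:270,200:360,::-1],None,fx=4,fy=4,interpolation=cv2.INTER_CUBIC))
E
```

```text
t 32.35 tcp [576.4 121.5 215.4] yaw -23.26 tilt [ 0.0216  0.0118 -0.9997] open 10.1 F [ 0.3  0.6 -1.4]
```

View pics/w24.png

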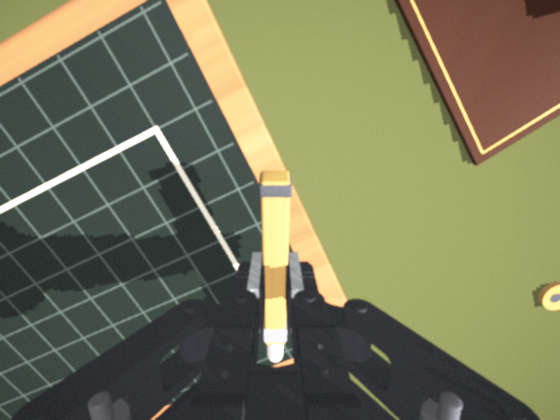

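View pics/t24.png

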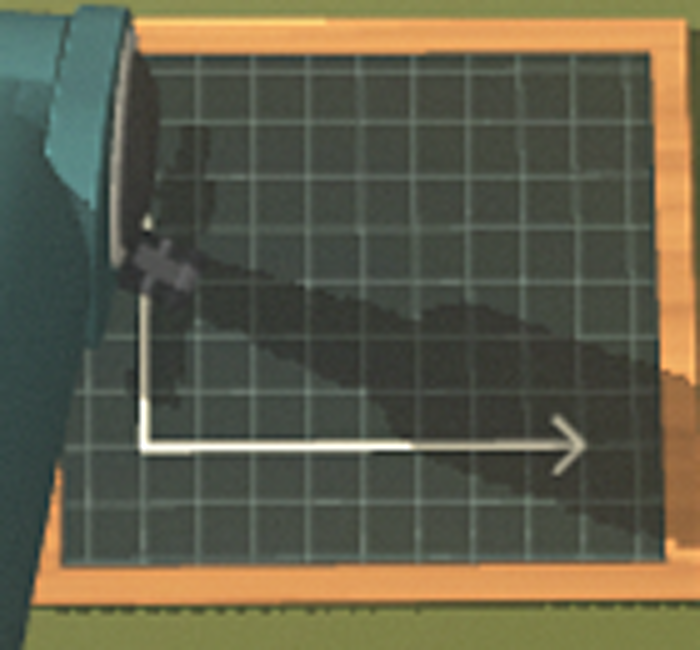

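View pics/s24.png

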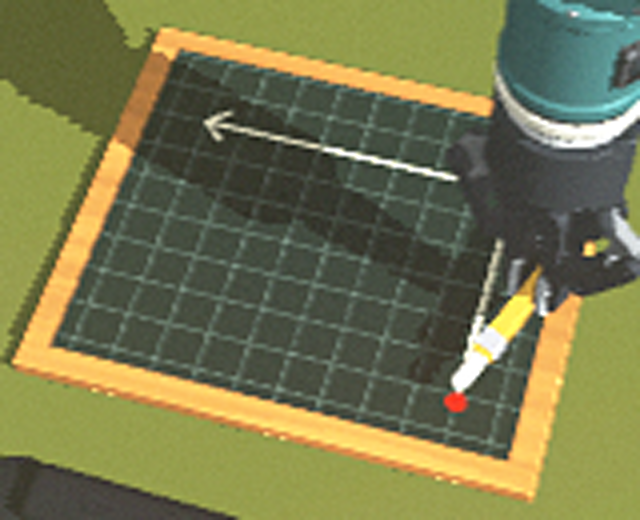

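```bash
python3 - <<'E'
from h import *
d=snap('wrist'); z=d['range_z']; im=d['image']
for r in range(344,368,2): print(r,z[r,270:283:3].round(4), im[r,266:288:3].sum(1))
K=d['camera_matrix']
m=(im.min(2)>235)
cs=m[340:368,255:297]; 
for r in range(344,366,3): k=np.nonzero(cs[r-340])[0]; print(r, 255+k[0] if len(k) else None,255+k[-1] if len(k) else None)
s=snap('scene'); 
cv2.imwrite('pics/s24b.png',cv2.resize(s['image'][220:255,295:345,::-1],None,fx=14,fy=14,interpolation=cv2.INTER_NEAREST))
E
```

```text
344 [0.1765 0.1774 0.1779 0.1763 0.1767] [483 673 731 756 762 762 534 223]
346 [0.1813 0.1786 0.1794 0.1805 0.1864] [333 694 764 765 765 765 503 225]
348 [0.1823 0.1809 0.1803 0.1832 0.1874] [323 694 765 765 765 765 463 262]
350 [0.1835 0.1826 0.1828 0.1823 0.1902] [327 701 765 765 765 765 419 410]
352 [0.184  0.1836 0.183  0.1843 0.2204] [322 698 765 765 765 765 413 398]
354 [0.1859 0.1845 0.1846 0.1859 0.2213] [324 693 765 765 765 765 288 349]
356 [0.1866 0.1861 0.1854 0.1875 0.2213] [285 684 764 765 765 765 243 252]
358 [0.1879 0.1866 0.1852 0.1884 0.222 ] [375 645 764 765 765 755 219 259]
360 [0.223  0.188  0.1878 0.2236 0.2223] [260 369 762 765 765 387 350 570]
362 [0.2225 0.2229 0.2239 0.2232 0.2238] [222 226 436 671 530 527 615 636]
364 [0.2241 0.2241 0.2251 0.2248 0.2244] [200 206 284 461 605 623 590 504]
366 [0.0881 0.0872 0.0876 0.0872 0.0871] [161 180 363 519 505 364 247 173]
344 274 282
347 270 283
350 270 282
353 270 282
356 270 282
359 271 280
362 None None
365 None None
```

View pics/s24b.png

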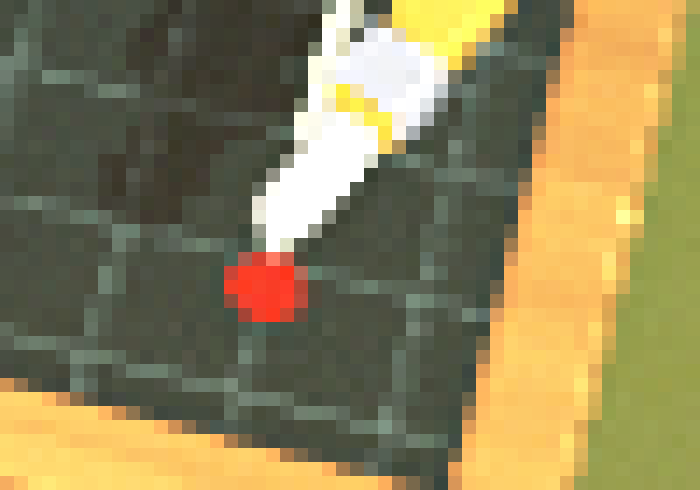

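```bash
cat >> h.py <<'E'
TIP=np.array([67.3,181.9,0.5])
def tipw(tip=None):
    s=manip.get_state();R=Rn.from_quat(s['eef_rot']).as_matrix();p=np.array(s['position'])*1000
    return p+R@(TIP if tip is None else tip)
def imline(d,a,b,wid=6):
    """refine image line near a->b; returns point,dir (px)"""
    g=cv2.cvtColor(d['image'],cv2.COLOR_RGB2GRAY).astype(np.float32)
    a=np.array(a,float);b=np.array(b,float);v=b-a;L=np.linalg.norm(v);v/=L;n=np.array([-v[1],v[0]]);pts=[]
    o=np.arange(-wid,wid+.01,.25)
    for s in np.arange(0,L,2.):
        p=(a+v*s+n*o[:,None]).astype(np.float32)
        val=cv2.remap(g,p[:,0][None],p[:,1][None],cv2.INTER_LINEAR)[0]
        w=np.clip(val-np.median(val)-25,0,None)
        if w.max()>20: pts.append(a+v*s+n*(w@o/w.sum()))
    pts=np.array(pts); vx,vy,x0,y0=cv2.fitLine(pts.astype(np.float32),cv2.DIST_HUBER,0,.01,.01).ravel()
    r=(pts-[x0,y0])@[-vy,vx]; print('imline',len(pts),'rms px',r.std().round(2))
    return np.array([x0,y0]),np.array([vx,vy])
E
python3 - <<'E'
from h import *
print('tip world',tipw().round(1))
s=snap('scene'); print('scene ray at tip z', (ray(s,[(314.6,236.3)],tipw()[2]/1000)*1000).round(1))
print('scene px of wrist tip',proj(s,tipw()/1000).round(1))
d=snap('wrist')
p,v=imline(d,(160,135),(236,266))
q,w=imline(d,(2,210),(150,132))
W=ray(d,[p-60*v,p+60*v],.012)*1000; u=(W[1]-W[0])[:2]; u/=np.linalg.norm(u)
X=ray(d,[q-60*w,q+60*w],.012)*1000; x=(X[1]-X[0])[:2]; x/=np.linalg.norm(x)
k=np.linalg.solve(np.c_[u,-x],X[0,:2]-W[0,:2]); c=W[0,:2]+u*k[0]
print('seg1 dir',np.degrees(np.arctan2(u[1],u[0])),'seg2',np.degrees(np.arctan2(x[1],x[0])),'corner',c)
T=tipw()[:2]-c
uu=u*np.sign(u[0]); print('tip from corner: along seg1',T@uu,'left off',T@[-uu[1],uu[0]])
E
```

```text
tip world [642.3  98.4  34.7]
scene ray at tip z [[647.   97.5  34.6]]
scene px of wrist tip [[315.6 234.7]]
imline 61 rms px 0.12
imline 1 rms px 0.0
seg1 dir 2.0448316796064585 seg2 -39.20278561522308 corner [368.32459778  86.6450999 ]
tip from corner: along seg1 274.1320963321694 left off 2.105788079097672
```

```bash
sed -i 's/np.median(val)-25/np.percentile(val,25)-25/' h.py; cat >> h.py <<'E'
def board(d,a1,b1,a2,b2):
    """from wrist view: seg1 px guess a1->b1, seg2 a2->b2. prints tip in board terms (along seg1 from corner, left offset; along seg2, offset)"""
    out=[]
    for a,b in((a1,b1),(a2,b2)):
        p,v=imline(d,a,b); W=ray(d,[p-60*v,p+60*v],.012)[:,:2]*1000; u=(W[1]-W[0])/np.linalg.norm(W[1]-W[0]); out.append((W[0],u))
    (P,u),(Q,x)=out
    k=np.linalg.solve(np.c_[u,-x],Q-P); c=P+u*k[0]
    u=u*np.sign(u[0]); x=x*(-np.sign(x[1]))
    T=tipw(); e=T[:2]-c
    print('seg1 dir',np.degrees(np.arctan2(u[1],u[0])).round(2),'seg2 dir',np.degrees(np.arctan2(x[1],x[0])).round(2),'corner',c.round(1))
    print('tip',T.round(1),'| seg1 along',(e@u).round(1),'left',(e@[-u[1],u[0]]).round(2),'| seg2 along',(e@x).round(1),'fwd',(e@[-x[1],x[0]]).round(2))
    return c,u,x
E
python3 - <<'E'
from h import *
d=snap('wrist')
board(d,(160,135),(236,266),(4,210),(150,132))
E
```

```text
imline 76 rms px 0.1
imline 83 rms px 0.06
seg1 dir 2.02 seg2 dir -87.96 corner [490.1  91. ]
tip [642.1  98.6  34.5] | seg1 along 152.2 left 2.26 | seg2 along -2.2 fwd 152.23
```

```bash
python3 - <<'E'
from h import *
s=manip.get_state();p=np.array(s['position'])*1000;T=tipw()
D=np.array([645.0,96.5])-T[:2]
goto((p[0]+D[0],p[1]+D[1],202,None),(p[0]+D[0],p[1]+D[1],197,None))
E
```

```text
t 32.75 tcp [576.2 122.4 215.3] yaw -23.18 tilt [ 0.0213  0.0123 -0.9997] open 10.1 F [-0.3 -0.2 -0.3]
(np.float64(579.0673013437154), np.float64(120.29235622405666), 202, None) xyz [0.0082, 0.0333, -0.0027] twist 0 len mm 14
(np.float64(579.0673013437154), np.float64(120.29235622405666), 197, None) xyz [0.0081, 0.0458, -0.0029] twist 0 len mm 19
```

Request:
carry_out([
  {"xyz":[0.008,0.01,-0.003],"twist":0,"jaw":0.05},
  {"xyz":[0.008,0.02,-0.003],"twist":0,"jaw":0.05},
  {"xyz":[0.008,0.03,-0.003],"twist":0,"jaw":0.05},
  {"xyz":[0.008,0.033,-0.003],"twist":0,"jaw":0.05},
  {"xyz":[0.008,0.033,-0.003],"twist":0,"jaw":0.05},
  {"xyz":[0.008,0.033,-0.003],"twist":0,"jaw":0.05},
])

```text
t: 33.35
position: [0.579, 0.1202, 0.2021]
eef_rot: [-0.687, 0.136, -0.149, 0.698]
wrist_force: [0.4, -0.3, -0.9]
opening: 0.0101
```

```bash
python3 - <<'E'
from h import *
goto()
d=snap('wrist');cv2.imwrite("pics/w25.png",d['image'][:,:,::-1])
s=snap('scene'); cv2.imwrite('pics/s25b.png',cv2.resize(s['image'][220:255,295:345,::-1],None,fx=14,fy=14,interpolation=cv2.INTER_NEAREST))
print(proj(s,[[.645,.0965,.012]]), proj(s,tipw()/1000))
E
```

```text
t 33.35 tcp [579.  120.2 202.1] yaw -23.18 tilt [ 0.0213  0.0123 -0.9997] open 10.1 F [ 0.4 -0.3 -0.9]
[[313.74311089 240.37537394]] [[313.98634356 238.33727461]]
```

View pics/w25.png

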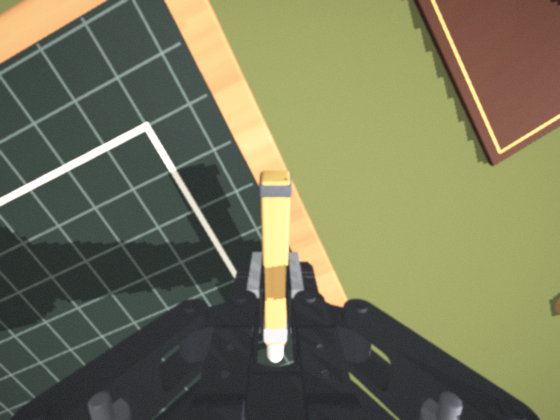

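View pics/s25b.png

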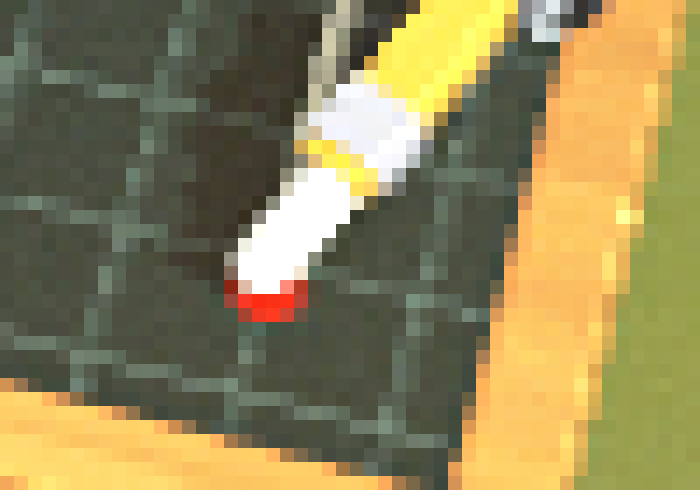

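Request:
carry_out([
  {"xyz":[0,0.004,0],"twist":0,"jaw":0.05},
  {"xyz":[0,0.008,0],"twist":0,"jaw":0.05},
  {"xyz":[0,0.01,0],"twist":0,"jaw":0.05},
  {"xyz":[0,0.012,0],"twist":0,"jaw":0.05},
  {"xyz":[0,0.012,0],"twist":0,"jaw":0.05},
  {"xyz":[0,0.012,0],"twist":0,"jaw":0.05},
])

```text
t: 34.05
position: [0.5791, 0.1203, 0.1976]
eef_rot: [-0.687, 0.135, -0.149, 0.699]
wrist_force: [-1.2, 0.4, 1.3]
opening: 0.0102
```

```bash
python3 - <<'E'
from h import *
goto()
d=snap('wrist')
board(d,(150,130),(232,268),(4,203),(140,132))
goto()
E
```

```text
t 34.05 tcp [579.1 120.3 197.6] yaw -23.18 tilt [ 0.0214  0.0125 -0.9997] open 10.2 F [-1.2  0.4  1.3]
imline 81 rms px 0.11
imline 77 rms px 0.04
seg1 dir 1.62 seg2 dir -87.91 corner [490.5  91.8]
tip [645.   96.6  16.7] | seg1 along 154.5 left 0.4 | seg2 along 0.9 fwd 154.54
t 34.1 tcp [579.  120.3 197.6] yaw -23.18 tilt [ 0.0214  0.0126 -0.9997] open 10.2 F [-1.3 -0.8  2.1]
```

```bash
cat >> h.py <<'E'
def step(to,press=0.3,n=18):
    """tip straight to world xy (mm), total shift in units, plus z press"""
    s=manip.get_state();R=Rn.from_quat(s['eef_rot']).as_matrix();T=tipw()
    D=np.array([to[0]-T[0],to[1]-T[1],0]); L=np.linalg.norm(D)
    print('t',round(s['t'],2),'tip',T.round(2),'F',np.round(s['wrist_force'],1),'open',round(s['opening']*1000,1),'to go',L.round(1),'tcp z',round(s['position'][2]*1000,2))
    print('per 54mm',np.round(R.T@(D/L*54)/400,4),'all',np.round(R.T@D/400,4),'press 1mm down:',np.round(R.T@[0,0,-1]/400,5))
E
python3 - <<'E'
from h import *
step((490.2,91.2))
E
```

```text
t 34.1 tip [644.98  96.6   16.74] F [-1.3 -0.8  2.1] open 10.2 to go 154.9 tcp z 197.58
per 54mm [-0.1222 -0.0029 -0.0574] all [-0.3504 -0.0084 -0.1646] press 1mm down: [-4.0e-05  2.5e-03 -5.0e-05]
```

Request:
carry_out([
  {"xyz":[-0.0034,0.0008,-0.0016],"twist":0,"jaw":0.05},
  {"xyz":[-0.0102,0.0007,-0.0048],"twist":0,"jaw":0.05},
  {"xyz":[-0.017,0.0005,-0.008],"twist":0,"jaw":0.05},
  {"xyz":[-0.0238,0.0004,-0.0112],"twist":0,"jaw":0.05},
  {"xyz":[-0.0306,0.0002,-0.0144],"twist":0,"jaw":0.05},
  {"xyz":[-0.0374,0.0001,-0.0176],"twist":0,"jaw":0.05},
  {"xyz":[-0.0442,-0.0001,-0.0208],"twist":0,"jaw":0.05},
  {"xyz":[-0.051,-0.0002,-0.024],"twist":0,"jaw":0.05},
  {"xyz":[-0.0578,-0.0004,-0.0272],"twist":0,"jaw":0.05},
  {"xyz":[-0.0646,-0.0006,-0.0304],"twist":0,"jaw":0.05},
  {"xyz":[-0.0714,-0.0007,-0.0336],"twist":0,"jaw":0.05},
  {"xyz":[-0.0782,-0.0009,-0.0368],"twist":0,"jaw":0.05},
  {"xyz":[-0.085,-0.001,-0.04],"twist":0,"jaw":0.05},
  {"xyz":[-0.0918,-0.0012,-0.0432],"twist":0,"jaw":0.05},
  {"xyz":[-0.0986,-0.0014,-0.0464],"twist":0,"jaw":0.05},
  {"xyz":[-0.1054,-0.0015,-0.0496],"twist":0,"jaw":0.05},
  {"xyz":[-0.1122,-0.0017,-0.0528],"twist":0,"jaw":0.05},
  {"xyz":[-0.119,-0.0018,-0.056],"twist":0,"jaw":0.05},
  {"xyz":[-0.1222,-0.0019,-0.0574],"twist":0,"jaw":0.05},
  {"xyz":[-0.1222,-0.0019,-0.0574],"twist":0,"jaw":0.05},
])

```text
t: 36.1
position: [0.5246, 0.1185, 0.1971]
eef_rot: [-0.687, 0.136, -0.148, 0.698]
wrist_force: [-0.3, -0.5, 2.4]
opening: 0.0105
```

```bash
python3 - <<'E'
from h import *
step((490.2,91.2)); goto()
d=snap('wrist');cv2.imwrite("pics/w26.png",d['image'][:,:,::-1])
s=snap('scene'); cv2.imwrite('pics/s26.png',cv2.resize(s['image'][150:260,260:360,::-1],None,fx=6,fy=6,interpolation=cv2.INTER_NEAREST))
E
```

```text
t 36.1 tip [590.35  94.75  16.2 ] F [-0.3 -0.5  2.4] open 10.5 to go 100.2 tcp z 197.12
per 54mm [-0.1221 -0.0028 -0.0575] all [-0.2266 -0.0052 -0.1066] press 1mm down: [-3.0e-05  2.5e-03 -5.0e-05]
t 36.1 tcp [524.6 118.5 197.1] yaw -23.18 tilt [ 0.0203  0.0126 -0.9997] open 10.5 F [-0.3 -0.5  2.4]
```

View pics/w26.png

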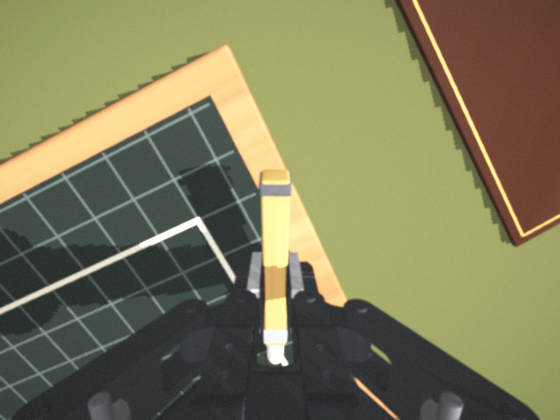

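View pics/s26.png

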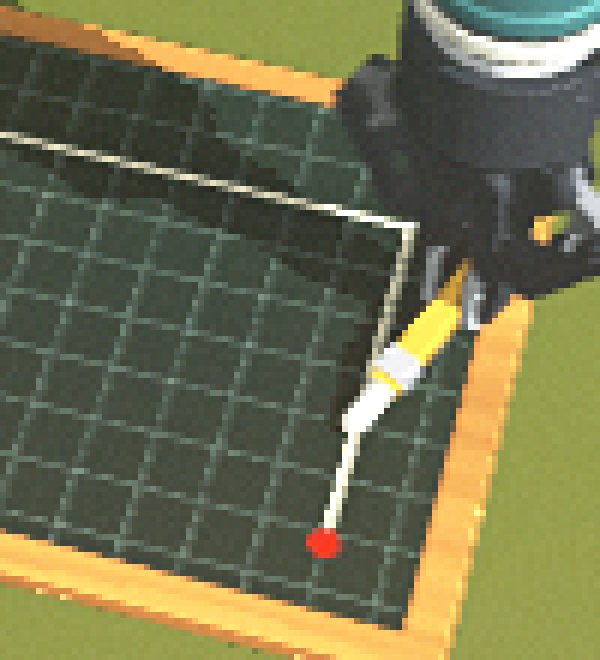

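```bash
python3 - <<'E'
from h import *
d=snap('wrist')
board(d,(201,224),(234,280),(4,308),(192,222))
s=snap('scene'); T=tipw(); print('tip scene px pred',proj(s,T/1000))
# scene line dist: refine line between dot and tip in scene
p,v=imline(s,(260+328/6,150+515/6),(260+348/6,150+450/6),3); 
c=proj(s,[[T[0]/1000,T[1]/1000,.012]])[0]; print('contact px',c,'dist px',(c-p)@[-v[1],v[0]])
step((490.2,91.2))
E
```

```text
imline 33 rms px 0.19
imline 104 rms px 0.1
seg1 dir 2.0 seg2 dir -87.99 corner [489.9  91. ]
tip [590.4  94.8  16.1] | seg1 along 100.6 left 0.23 | seg2 along -0.2 fwd 100.57
tip scene px pred [[319.35866656 219.96622015]]
imline 6 rms px 0.09
contact px [319.22633446 220.88529644] dist px 0.29720812051082346
t 36.3 tip [590.39  94.75  16.11] F [-1.3 -1.4  3.8] open 10.5 to go 100.3 tcp z 197.04
per 54mm [-0.1221 -0.0028 -0.0575] all [-0.2267 -0.0051 -0.1067] press 1mm down: [-3.0e-05  2.5e-03 -5.0e-05]
```

Request:
carry_out([
  {"xyz":[-0.0032,-0.0001,-0.0015],"twist":0,"jaw":0.05},
  {"xyz":[-0.0096,-0.0002,-0.0045],"twist":0,"jaw":0.05},
  {"xyz":[-0.016,-0.0004,-0.0075],"twist":0,"jaw":0.05},
  {"xyz":[-0.0224,-0.0005,-0.0105],"twist":0,"jaw":0.05},
  {"xyz":[-0.0288,-0.0007,-0.0136],"twist":0,"jaw":0.05},
  {"xyz":[-0.0352,-0.0008,-0.0166],"twist":0,"jaw":0.05},
  {"xyz":[-0.0416,-0.001,-0.0196],"twist":0,"jaw":0.05},
  {"xyz":[-0.048,-0.0011,-0.0226],"twist":0,"jaw":0.05},
  {"xyz":[-0.0544,-0.0012,-0.0256],"twist":0,"jaw":0.05},
  {"xyz":[-0.0608,-0.0014,-0.0286],"twist":0,"jaw":0.05},
  {"xyz":[-0.0672,-0.0015,-0.0316],"twist":0,"jaw":0.05},
  {"xyz":[-0.0736,-0.0017,-0.0346],"twist":0,"jaw":0.05},
  {"xyz":[-0.08,-0.0018,-0.0377],"twist":0,"jaw":0.05},
  {"xyz":[-0.0864,-0.002,-0.0407],"twist":0,"jaw":0.05},
  {"xyz":[-0.0928,-0.0021,-0.0437],"twist":0,"jaw":0.05},
  {"xyz":[-0.0992,-0.0022,-0.0467],"twist":0,"jaw":0.05},
  {"xyz":[-0.1056,-0.0024,-0.0497],"twist":0,"jaw":0.05},
  {"xyz":[-0.112,-0.0025,-0.0527],"twist":0,"jaw":0.05},
  {"xyz":[-0.1131,-0.0026,-0.0532],"twist":0,"jaw":0.05},
  {"xyz":[-0.1131,-0.0026,-0.0532],"twist":0,"jaw":0.05},
])

```text
t: 38.3
position: [0.4741, 0.1167, 0.1969]
eef_rot: [-0.687, 0.137, -0.147, 0.698]
wrist_force: [1.1, 0.3, 5.4]
opening: 0.0102
```

```bash
python3 - <<'E'
from h import *
step((490.0,91.1)); goto()
d=snap('wrist');cv2.imwrite("pics/w27.png",d['image'][:,:,::-1])
E
```

```text
t 38.3 tip [539.44  93.    15.87] F [1.1 0.3 5.4] open 10.2 to go 49.5 tcp z 196.93
per 54mm [-0.122  -0.0025 -0.0578] all [-0.1117 -0.0023 -0.053 ] press 1mm down: [-3.0e-05  2.5e-03 -5.0e-05]
t 38.3 tcp [474.1 116.7 196.9] yaw -23.18 tilt [ 0.0182  0.0126 -0.9998] open 10.2 F [1.1 0.3 5.4]
```

View pics/w27.png

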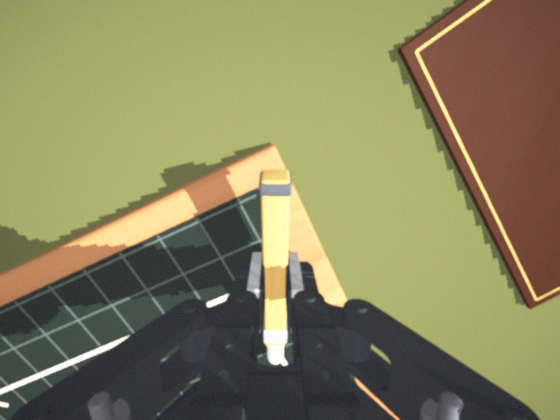

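Request:
carry_out([
  {"xyz":[-0.0031,-0.0016,-0.0015],"twist":0,"jaw":0.05},
  {"xyz":[-0.0095,-0.0017,-0.0045],"twist":0,"jaw":0.05},
  {"xyz":[-0.0159,-0.0018,-0.0075],"twist":0,"jaw":0.05},
  {"xyz":[-0.0223,-0.002,-0.0106],"twist":0,"jaw":0.05},
  {"xyz":[-0.0287,-0.0021,-0.0136],"twist":0,"jaw":0.05},
  {"xyz":[-0.0351,-0.0022,-0.0167],"twist":0,"jaw":0.05},
  {"xyz":[-0.0415,-0.0024,-0.0197],"twist":0,"jaw":0.05},
  {"xyz":[-0.0479,-0.0025,-0.0227],"twist":0,"jaw":0.05},
  {"xyz":[-0.0543,-0.0026,-0.0258],"twist":0,"jaw":0.05},
  {"xyz":[-0.0607,-0.0027,-0.0288],"twist":0,"jaw":0.05},
  {"xyz":[-0.0671,-0.0029,-0.0318],"twist":0,"jaw":0.05},
  {"xyz":[-0.0735,-0.003,-0.0349],"twist":0,"jaw":0.05},
  {"xyz":[-0.0799,-0.0031,-0.0379],"twist":0,"jaw":0.05},
  {"xyz":[-0.0863,-0.0033,-0.0409],"twist":0,"jaw":0.05},
  {"xyz":[-0.0927,-0.0034,-0.044],"twist":0,"jaw":0.05},
  {"xyz":[-0.0991,-0.0035,-0.047],"twist":0,"jaw":0.05},
  {"xyz":[-0.1055,-0.0037,-0.05],"twist":0,"jaw":0.05},
  {"xyz":[-0.111,-0.0038,-0.0527],"twist":0,"jaw":0.05},
  {"xyz":[-0.1117,-0.0038,-0.053],"twist":0,"jaw":0.05},
  {"xyz":[-0.1117,-0.0038,-0.053],"twist":0,"jaw":0.05},
])

```text
t: 40.35
position: [0.4241, 0.1148, 0.1974]
eef_rot: [-0.687, 0.137, -0.147, 0.698]
wrist_force: [0.1, 0.1, 3.2]
opening: 0.0102
```

```bash
python3 - <<'E'
from h import *
step((497.1,-108.9)); goto()
d=snap('wrist');cv2.imwrite("pics/w28.png",d['image'][:,:,::-1])
s=snap('scene'); cv2.imwrite('pics/s28.png',cv2.resize(s['image'][150:260,260:360,::-1],None,fx=6,fy=6,interpolation=cv2.INTER_NEAREST))
print(proj(s,tipw()/1000),proj(s,[[.4901,.09105,.012]]))
E
```

```text
t 40.35 tip [489.19  91.04  16.22] F [0.1 0.1 3.2] open 10.2 to go 200.1 tcp z 197.38
per 54mm [ 0.058  -0.0016 -0.1219] all [ 0.2149 -0.0059 -0.4517] press 1mm down: [-3.0e-05  2.5e-03 -4.0e-05]
t 40.35 tcp [424.1 114.8 197.4] yaw -23.18 tilt [ 0.0165  0.0125 -0.9998] open 10.2 F [0.1 0.1 3.2]
[[328.58109071 186.50486273]] [[328.33347661 187.77174285]]
```

View pics/w28.png

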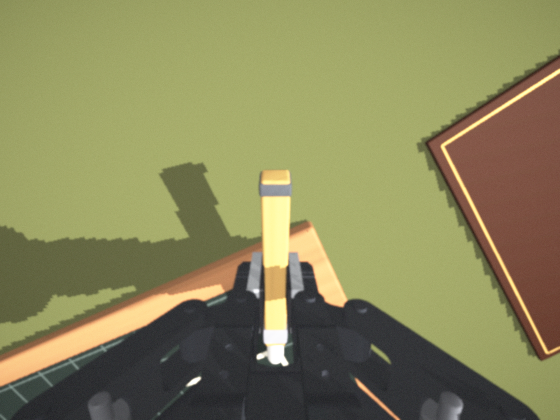

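View pics/s28.png

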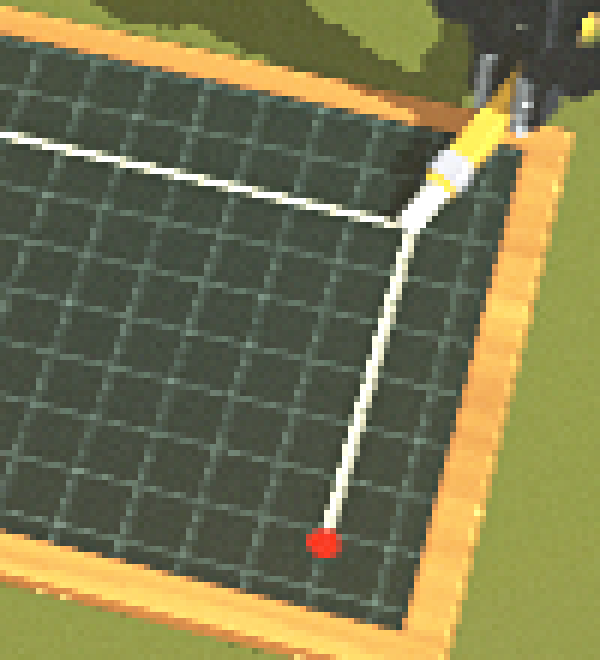

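```bash
python3 - <<'E'
from h import *
d=snap('wrist')
cv2.imwrite("pics/w28z.png",cv2.resize(d['image'][330:400,170:310,::-1],None,fx=5,fy=5,interpolation=cv2.INTER_NEAREST))
T=tipw(); c=T.copy(); c[2]=12; print(proj(d,T/1000),proj(d,c/1000))
E
```

```text
[[276.16224609 353.9951985 ]] [[276.01798102 348.88308637]]
```

View pics/w28z.png

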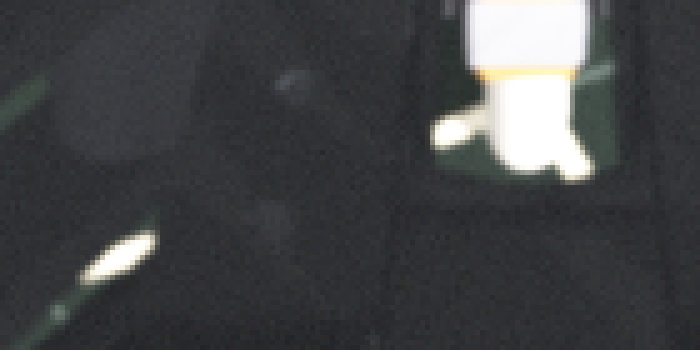

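Request:
carry_out([
  {"xyz":[0.0028,-0.0003,-0.0028],"twist":0,"jaw":0.05},
  {"xyz":[0.0062,-0.0004,-0.0096],"twist":0,"jaw":0.05},
  {"xyz":[0.0094,-0.0005,-0.0163],"twist":0,"jaw":0.05},
  {"xyz":[0.0126,-0.0006,-0.0231],"twist":0,"jaw":0.05},
  {"xyz":[0.0158,-0.0007,-0.0299],"twist":0,"jaw":0.05},
  {"xyz":[0.019,-0.0008,-0.0367],"twist":0,"jaw":0.05},
  {"xyz":[0.0222,-0.0009,-0.0435],"twist":0,"jaw":0.05},
  {"xyz":[0.0254,-0.001,-0.0503],"twist":0,"jaw":0.05},
  {"xyz":[0.0286,-0.0011,-0.057],"twist":0,"jaw":0.05},
  {"xyz":[0.0318,-0.0011,-0.0638],"twist":0,"jaw":0.05},
  {"xyz":[0.035,-0.0012,-0.0706],"twist":0,"jaw":0.05},
  {"xyz":[0.0382,-0.0013,-0.0774],"twist":0,"jaw":0.05},
  {"xyz":[0.0414,-0.0014,-0.0841],"twist":0,"jaw":0.05},
  {"xyz":[0.0446,-0.0015,-0.0909],"twist":0,"jaw":0.05},
  {"xyz":[0.0478,-0.0016,-0.0977],"twist":0,"jaw":0.05},
  {"xyz":[0.051,-0.0016,-0.1045],"twist":0,"jaw":0.05},
  {"xyz":[0.0542,-0.0017,-0.1113],"twist":0,"jaw":0.05},
  {"xyz":[0.0558,-0.0018,-0.1147],"twist":0,"jaw":0.05},
  {"xyz":[0.0558,-0.0018,-0.1147],"twist":0,"jaw":0.05},
])

```text
t: 42.4
position: [0.4267, 0.0632, 0.1974]
eef_rot: [-0.687, 0.137, -0.147, 0.698]
wrist_force: [-1.1, 0.1, 2.8]
opening: 0.01
```

```bash
python3 - <<'E'
from h import *
step((497.1,-108.9)); goto()
T=tipw(); c=np.array([490.05,91.05]); x=np.array([.0354,-.9994]); e=T[:2]-c; print('along2',e@x,'fwd',e@[-x[1],x[0]])
d=snap('wrist');cv2.imwrite("pics/w29.png",d['image'][:,:,::-1])
T[2]=12; print(proj(d,T/1000))
E
```

```text
t 42.4 tip [491.75  39.32  16.31] F [-1.1  0.1  2.8] open 10.0 to go 148.3 tcp z 197.45
per 54mm [ 0.0577 -0.0015 -0.122 ] all [ 0.1585 -0.0042 -0.3352] press 1mm down: [-3.0e-05  2.5e-03 -4.0e-05]
t 42.4 tcp [426.7  63.2 197.4] yaw -23.24 tilt [ 0.0167  0.012  -0.9998] open 10.0 F [-1.1  0.1  2.8]
along2 51.758808623126875 fwd -0.13440985230271185
[[276.02278407 348.77680148]]
```

View pics/w29.png

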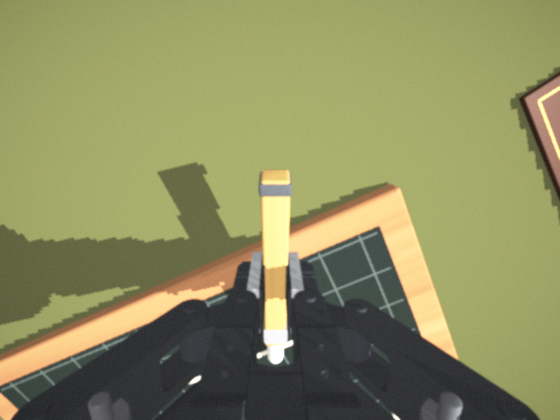

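```bash
python3 - <<'E'
from h import *
d=snap('wrist'); im=d['image'].astype(int)
cv2.imwrite("pics/w29z.png",cv2.resize(d['image'][330:400,170:310,::-1],None,fx=5,fy=5,interpolation=cv2.INTER_NEAREST))
g=im.min(2)
for u in list(range(257,268))+list(range(284,294)):
    col=g[338:364,u]; w=np.clip(col-120,0,None); print(u,(338+(w@np.arange(26))/w.sum()).round(1) if w.sum()>60 else None,end=' | ')
E
```

```text
257 355.3 | 258 355.2 | 259 354.9 | 260 354.7 | 261 354.3 | 262 353.7 | 263 351.1 | 264 345.6 | 265 344.5 | 266 344.4 | 267 345.3 | 284 344.1 | 285 342.8 | 286 342.6 | 287 343.4 | 288 343.6 | 289 343.3 | 290 342.9 | 291 342.5 | 292 342.3 | 293 None |
```

View pics/w29z.png

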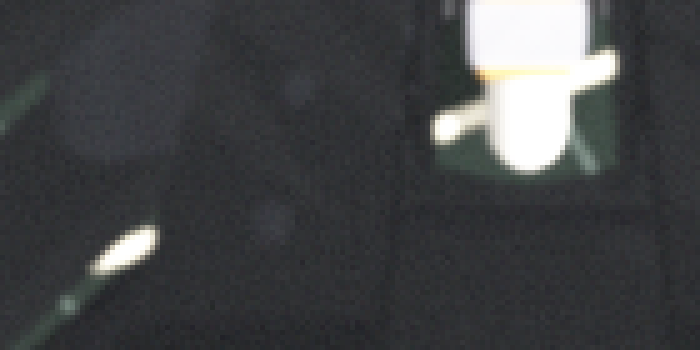

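Request:
carry_out([
  {"xyz":[0.0016,0.0,-0.0034],"twist":0,"jaw":0.05},
  {"xyz":[0.0048,-0.0001,-0.0102],"twist":0,"jaw":0.05},
  {"xyz":[0.008,-0.0002,-0.0169],"twist":0,"jaw":0.05},
  {"xyz":[0.0112,-0.0003,-0.0237],"twist":0,"jaw":0.05},
  {"xyz":[0.0144,-0.0004,-0.0305],"twist":0,"jaw":0.05},
  {"xyz":[0.0176,-0.0005,-0.0373],"twist":0,"jaw":0.05},
  {"xyz":[0.0208,-0.0006,-0.0441],"twist":0,"jaw":0.05},
  {"xyz":[0.024,-0.0006,-0.0508],"twist":0,"jaw":0.05},
  {"xyz":[0.0272,-0.0007,-0.0576],"twist":0,"jaw":0.05},
  {"xyz":[0.0304,-0.0008,-0.0644],"twist":0,"jaw":0.05},
  {"xyz":[0.0336,-0.0009,-0.0712],"twist":0,"jaw":0.05},
  {"xyz":[0.0368,-0.001,-0.078],"twist":0,"jaw":0.05},
  {"xyz":[0.04,-0.0011,-0.0847],"twist":0,"jaw":0.05},
  {"xyz":[0.0432,-0.0012,-0.0915],"twist":0,"jaw":0.05},
  {"xyz":[0.0464,-0.0013,-0.0983],"twist":0,"jaw":0.05},
  {"xyz":[0.0496,-0.0013,-0.1051],"twist":0,"jaw":0.05},
  {"xyz":[0.0528,-0.0014,-0.1119],"twist":0,"jaw":0.05},
  {"xyz":[0.056,-0.0015,-0.1186],"twist":0,"jaw":0.05},
  {"xyz":[0.0576,-0.0015,-0.122],"twist":0,"jaw":0.05},
  {"xyz":[0.0576,-0.0015,-0.122],"twist":0,"jaw":0.05},
])

```text
t: 44.5
position: [0.4286, 0.0088, 0.1974]
eef_rot: [-0.687, 0.138, -0.148, 0.698]
wrist_force: [-0.8, -0.6, 3.8]
opening: 0.0102
```

```bash
cat >> h.py <<'E'
def chk2(name):
    step((497.1,-108.9)); goto()
    T=tipw(); c=np.array([490.05,91.05]); x=np.array([.0354,-.9994]); e=T[:2]-c; print('along2',(e@x).round(2),'fwd',(e@[-x[1],x[0]]).round(2))
    d=snap('wrist'); cv2.imwrite(f"pics/{name}.png",cv2.resize(d['image'][330:400,170:310,::-1],None,fx=5,fy=5,interpolation=cv2.INTER_NEAREST))
    T[2]=12; print('contact px',proj(d,T/1000).round(1)); g=d['image'].astype(int).min(2)
    for u in list(range(257,262))+list(range(287,293)):
        col=g[338:364,u]; w=np.clip(col-120,0,None); print(u,(338+(w@np.arange(26))/w.sum()).round(1) if w.sum()>60 else None,end=' | ')
E
python3 - <<'E'
from h import *
chk2('w30')
E
```

```text
t 44.5 tip [493.72 -15.27  16.32] F [-0.8 -0.6  3.8] open 10.2 to go 93.7 tcp z 197.42
per 54mm [ 0.0578 -0.0015 -0.122 ] all [ 0.1003 -0.0025 -0.2116] press 1mm down: [-3.0e-05  2.5e-03 -4.0e-05]
t 44.5 tcp [428.6   8.8 197.4] yaw -23.3 tilt [ 0.017   0.0115 -0.9998] open 10.2 F [-0.8 -0.6  3.8]
along2 106.38 fwd -0.1
contact px [[276.  348.8]]
257 355.2 | 258 355.1 | 259 354.9 | 260 354.7 | 261 354.3 | 287 343.1 | 288 343.5 | 289 343.2 | 290 343.0 | 291 342.7 | 292 342.3 |
```

Request:
carry_out([
  {"xyz":[0.0016,-0.0003,-0.0034],"twist":0,"jaw":0.05},
  {"xyz":[0.0048,-0.0004,-0.0102],"twist":0,"jaw":0.05},
  {"xyz":[0.008,-0.0005,-0.0169],"twist":0,"jaw":0.05},
  {"xyz":[0.0112,-0.0006,-0.0237],"twist":0,"jaw":0.05},
  {"xyz":[0.0144,-0.0007,-0.0305],"twist":0,"jaw":0.05},
  {"xyz":[0.0176,-0.0008,-0.0373],"twist":0,"jaw":0.05},
  {"xyz":[0.0208,-0.0009,-0.0441],"twist":0,"jaw":0.05},
  {"xyz":[0.024,-0.0009,-0.0508],"twist":0,"jaw":0.05},
  {"xyz":[0.0272,-0.001,-0.0576],"twist":0,"jaw":0.05},
  {"xyz":[0.0304,-0.0011,-0.0644],"twist":0,"jaw":0.05},
  {"xyz":[0.0336,-0.0012,-0.0712],"twist":0,"jaw":0.05},
  {"xyz":[0.0368,-0.0013,-0.078],"twist":0,"jaw":0.05},
  {"xyz":[0.04,-0.0014,-0.0847],"twist":0,"jaw":0.05},
  {"xyz":[0.0432,-0.0015,-0.0915],"twist":0,"jaw":0.05},
  {"xyz":[0.0464,-0.0015,-0.0983],"twist":0,"jaw":0.05},
  {"xyz":[0.0496,-0.0016,-0.1051],"twist":0,"jaw":0.05},
  {"xyz":[0.0512,-0.0016,-0.1085],"twist":0,"jaw":0.05},
  {"xyz":[0.0512,-0.0016,-0.1085],"twist":0,"jaw":0.05},
])

```text
t: 46.35
position: [0.4303, -0.0397, 0.1975]
eef_rot: [-0.687, 0.138, -0.148, 0.697]
wrist_force: [-1.4, 0.5, 2.6]
opening: 0.0107
```

```bash
python3 - <<'E'
from h import *
chk2('w31')
E
```

```text
t 46.35 tip [495.48 -63.89  16.48] F [-1.4  0.5  2.6] open 10.7 to go 45.0 tcp z 197.55
per 54mm [ 0.058  -0.0014 -0.1219] all [ 0.0483 -0.0012 -0.1017] press 1mm down: [-3.0e-05  2.5e-03 -4.0e-05]
t 46.35 tcp [430.3 -39.7 197.5] yaw -23.36 tilt [ 0.0174  0.0109 -0.9998] open 10.7 F [-1.4  0.5  2.6]
along2 155.04 fwd -0.06
contact px [[276.  348.6]]
257 355.1 | 258 354.9 | 259 354.7 | 260 354.5 | 261 354.0 | 287 342.9 | 288 343.4 | 289 343.1 | 290 342.7 | 291 342.3 | 292 342.1 |
```

Request:
carry_out([
  {"xyz":[0.0016,0.0,-0.0034],"twist":0,"jaw":0.05},
  {"xyz":[0.0048,-0.0001,-0.0102],"twist":0,"jaw":0.05},
  {"xyz":[0.008,-0.0002,-0.0169],"twist":0,"jaw":0.05},
  {"xyz":[0.0112,-0.0003,-0.0237],"twist":0,"jaw":0.05},
  {"xyz":[0.0144,-0.0004,-0.0305],"twist":0,"jaw":0.05},
  {"xyz":[0.0176,-0.0004,-0.0373],"twist":0,"jaw":0.05},
  {"xyz":[0.0208,-0.0005,-0.0441],"twist":0,"jaw":0.05},
  {"xyz":[0.024,-0.0006,-0.0508],"twist":0,"jaw":0.05},
  {"xyz":[0.0272,-0.0007,-0.0576],"twist":0,"jaw":0.05},
  {"xyz":[0.0304,-0.0008,-0.0644],"twist":0,"jaw":0.05},
  {"xyz":[0.0336,-0.0008,-0.0712],"twist":0,"jaw":0.05},
  {"xyz":[0.0368,-0.0009,-0.078],"twist":0,"jaw":0.05},
  {"xyz":[0.04,-0.001,-0.0847],"twist":0,"jaw":0.05},
  {"xyz":[0.0432,-0.0011,-0.0915],"twist":0,"jaw":0.05},
  {"xyz":[0.0464,-0.0012,-0.0983],"twist":0,"jaw":0.05},
  {"xyz":[0.0485,-0.0012,-0.1022],"twist":0,"jaw":0.05},
  {"xyz":[0.0485,-0.0012,-0.1022],"twist":0,"jaw":0.05},
  {"xyz":[0.0485,-0.0012,-0.1022],"twist":0,"jaw":0.05},
])

```text
t: 48.2
position: [0.4319, -0.0854, 0.1976]
eef_rot: [-0.688, 0.138, -0.149, 0.697]
wrist_force: [-0.9, -1.1, 2.0]
opening: 0.0104
```

```bash
python3 - <<'E'
from h import *
chk2('w32')
s=snap('scene'); cv2.imwrite('pics/s32.png',cv2.resize(s['image'][130:260,200:360,::-1],None,fx=5,fy=5,interpolation=cv2.INTER_NEAREST))
t=snap('top'); cv2.imwrite('pics/t32.png',t['image'][:,:,::-1])
E
```

```text
t 48.2 tip [ 497.15 -109.85   16.55] F [-0.9 -1.1  2. ] open 10.4 to go 0.9 tcp z 197.57
per 54mm [-0.0597  0.0013  0.1211] all [-0.001   0.      0.0021] press 1mm down: [-3.0e-05  2.5e-03 -4.0e-05]
t 48.2 tcp [431.9 -85.4 197.6] yaw -23.43 tilt [ 0.0179  0.0102 -0.9998] open 10.4 F [-0.9 -1.1  2. ]
along2 201.03 fwd -0.02
contact px [[276.  348.5]]
257 None | 258 None | 259 None | 260 None | 261 None | 287 346.1 | 288 346.5 | 289 346.5 | 290 346.4 | 291 346.4 | 292 346.5 |
```

View pics/s32.png

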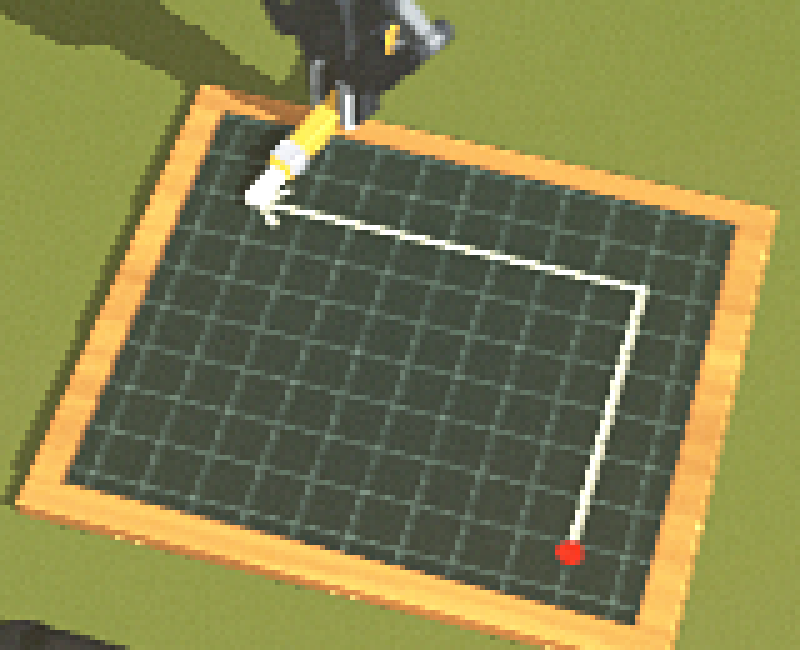

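View pics/t32.png

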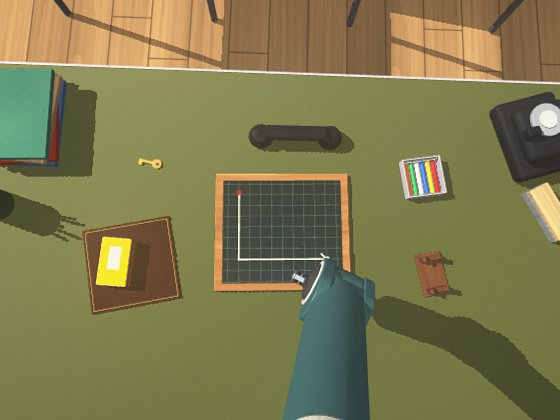

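View pics/w32.png

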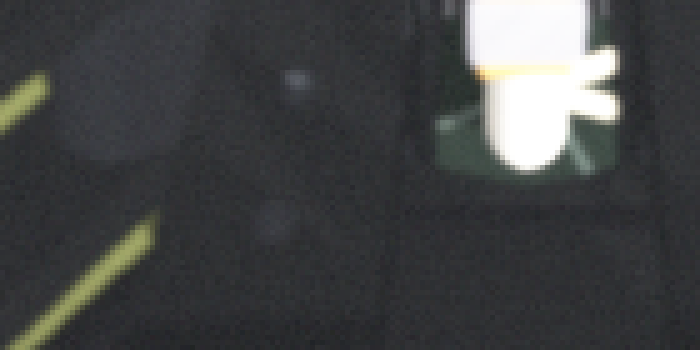

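```bash
python3 - <<'E'
from h import *
goto((463,-357.3,250,12.6),(463,-357.3,225,12.6))
t=snap('top'); print(books(t,.036))
E
```

```text
t 48.35 tcp [432.  -85.3 197.6] yaw -23.41 tilt [ 0.018   0.0102 -0.9998] open 10.4 F [-0.5 -1.6  2.1]
(463, -357.3, 250, 12.6) xyz [0.3429, -0.1366, -0.5911] twist -0.6001 len mm 279
(463, -357.3, 225, 12.6) xyz [0.3421, -0.0741, -0.5922] twist -0.6001 len mm 275
{'yellow': [[475.6, 366.5, -2.9, 103.5, 63.0]]}
```

Request:
carry_out([
  {"xyz":[0,-0.03,0],"twist":0,"jaw":0.05},
  {"xyz":[0,-0.09,0],"twist":0,"jaw":0.05},
  {"xyz":[0.02,-0.13,-0.03],"twist":-0.04,"jaw":0.05},
  {"xyz":[0.05,-0.14,-0.08],"twist":-0.1,"jaw":0.05},
  {"xyz":[0.08,-0.14,-0.14],"twist":-0.17,"jaw":0.05},
  {"xyz":[0.12,-0.14,-0.2],"twist":-0.24,"jaw":0.05},
  {"xyz":[0.16,-0.138,-0.27],"twist":-0.31,"jaw":0.05},
  {"xyz":[0.2,-0.137,-0.34],"twist":-0.38,"jaw":0.05},
  {"xyz":[0.24,-0.137,-0.41],"twist":-0.45,"jaw":0.05},
  {"xyz":[0.28,-0.137,-0.48],"twist":-0.52,"jaw":0.05},
  {"xyz":[0.31,-0.137,-0.54],"twist":-0.58,"jaw":0.05},
  {"xyz":[0.335,-0.137,-0.58],"twist":-0.6,"jaw":0.05},
  {"xyz":[0.343,-0.137,-0.591],"twist":-0.6,"jaw":0.05},
  {"xyz":[0.343,-0.137,-0.591],"twist":-0.6,"jaw":0.05},
  {"xyz":[0.343,-0.137,-0.591],"twist":-0.6,"jaw":0.05},
  {"xyz":[0.343,-0.137,-0.591],"twist":-0.6,"jaw":0.05},
])

```text
t: 50.0
position: [0.4633, -0.3557, 0.2502]
eef_rot: [-0.699, -0.085, 0.072, 0.706]
wrist_force: [-0.4, -0.2, -0.4]
opening: 0.0102
```

```bash
python3 - <<'E'
from h import *
goto((463,-357.3,214,12.6))
d=snap('wrist');cv2.imwrite("pics/w33.png",d['image'][:,:,::-1])
E
```

```text
t 50.0 tcp [ 463.3 -355.7  250.2] yaw 12.7 tilt [ 0.0175  0.0112 -0.9998] open 10.2 F [-0.4 -0.2 -0.4]
(463, -357.3, 214, 12.6) xyz [-0.0035, 0.0904, -0.0044] twist 0.0016 len mm 36
```

View pics/w33.png

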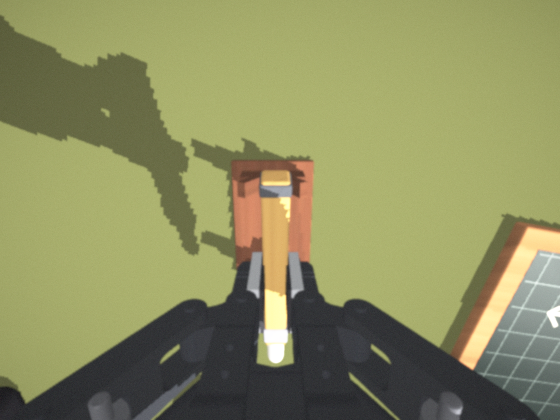

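Request:
carry_out([
  {"xyz":[-0.0035,0.02,-0.004],"twist":0.0016,"jaw":0.05},
  {"xyz":[-0.0035,0.05,-0.004],"twist":0.0016,"jaw":0.05},
  {"xyz":[-0.0035,0.075,-0.004],"twist":0.0016,"jaw":0.05},
  {"xyz":[-0.0035,0.09,-0.004],"twist":0.0016,"jaw":0.05},
  {"xyz":[-0.0035,0.1,-0.004],"twist":0.0016,"jaw":0.05},
  {"xyz":[-0.0035,0.105,-0.004],"twist":0.0016,"jaw":0.05},
  {"xyz":[-0.0035,0.105,-0.004],"twist":0.0016,"jaw":0.05},
  {"xyz":[-0.0035,0.105,-0.004],"twist":0.0016,"jaw":0.05},
], grip_force=25)

```text
t: 50.85
position: [0.4632, -0.3574, 0.2084]
eef_rot: [-0.7, -0.084, 0.071, 0.706]
wrist_force: [-0.4, -0.1, -0.9]
opening: 0.0103
```

```bash
python3 - <<'E'
from h import *
goto((463,-357.3,195.5,12.6))
d=snap('wrist');cv2.imwrite("pics/w34.png",d['image'][:,:,::-1])
E
```

```text
t 50.85 tcp [ 463.2 -357.4  208.4] yaw 12.59 tilt [ 0.0181  0.0107 -0.9998] open 10.3 F [-0.4 -0.1 -0.9]
(463, -357.3, 195.5, 12.6) xyz [-0.001, 0.0323, 0.0001] twist -0.0002 len mm 13
```

View pics/w34.png

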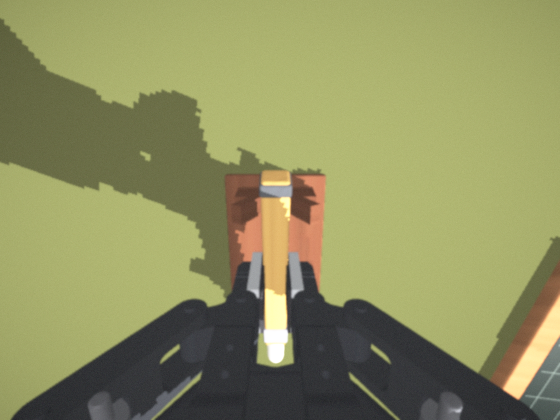

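Request:
carry_out([
  {"xyz":[-0.0005,0.006,0],"twist":0,"jaw":0.05},
  {"xyz":[-0.0005,0.011,0],"twist":0,"jaw":0.05},
  {"xyz":[-0.0005,0.016,0],"twist":0,"jaw":0.05},
  {"xyz":[-0.0005,0.02,0],"twist":0,"jaw":0.05},
  {"xyz":[-0.0005,0.024,0],"twist":0,"jaw":0.05},
  {"xyz":[-0.0005,0.028,0],"twist":0,"jaw":0.05},
  {"xyz":[-0.0005,0.031,0],"twist":0,"jaw":0.05},
  {"xyz":[-0.0005,0.033,0],"twist":0,"jaw":0.05},
  {"xyz":[-0.0005,0.033,0],"twist":0,"jaw":0.05},
], grip_force=20)

```text
t: 51.8
position: [0.4629, -0.3588, 0.1974]
eef_rot: [-0.701, -0.084, 0.07, 0.705]
wrist_force: [-6.6, -0.1, 14.7]
opening: 0.0105
```

```bash
python3 - <<'E'
from h import *
goto()
d=snap('wrist');cv2.imwrite("pics/w35.png",d['image'][:,:,::-1])
E
```

```text
t 51.8 tcp [ 462.9 -358.8  197.4] yaw 12.52 tilt [ 0.0197  0.0085 -0.9998] open 10.5 F [-6.6 -0.1 14.7]
```

View pics/w35.png

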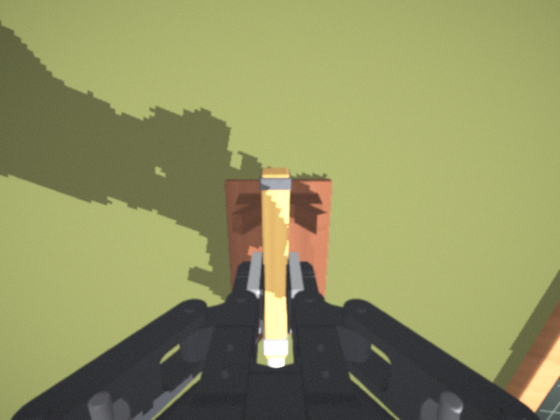

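Request:
carry_out([
  {"xyz":[0,0.003,0.0025],"twist":0,"jaw":0.05},
  {"xyz":[0,0.003,0.0035],"twist":0,"jaw":0.05},
  {"xyz":[0,0.0,0.0035],"twist":0,"jaw":0.12},
  {"xyz":[0,0.0,0.0035],"twist":0,"jaw":0.18},
  {"xyz":[0,0.0,0.0035],"twist":0,"jaw":0.25},
  {"xyz":[0,0.0,0.0035],"twist":0,"jaw":0.35},
  {"xyz":[0,0.0,0.0035],"twist":0,"jaw":0.45},
  {"xyz":[0,0.0,0.0035],"twist":0,"jaw":0.5},
  {"xyz":[0,0.0,0.0035],"twist":0,"jaw":0.5},
])

```text
t: 52.75
position: [0.4626, -0.3574, 0.1973]
eef_rot: [-0.701, -0.084, 0.07, 0.705]
wrist_force: [-0.2, -0.5, -0.3]
opening: 0.0428
```

```bash
python3 - <<'E'
from h import *
goto()
d=snap('wrist');cv2.imwrite("pics/w36.png",d['image'][:,:,::-1])
E
```

```text
t 52.75 tcp [ 462.6 -357.4  197.3] yaw 12.52 tilt [ 0.0195  0.0087 -0.9998] open 42.8 F [-0.2 -0.5 -0.3]
```

View pics/w36.png

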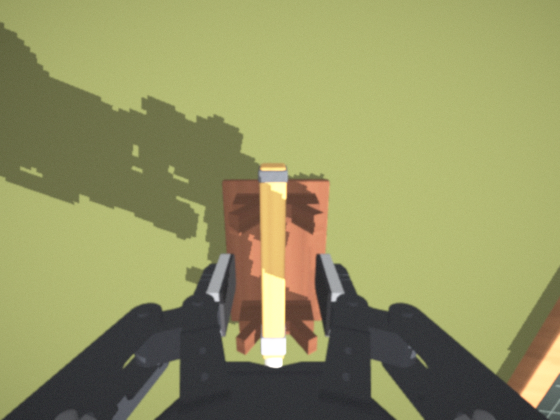

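Request:
carry_out([
  {"xyz":[0,-0.02,0],"twist":0,"jaw":0.5},
  {"xyz":[0,-0.06,0],"twist":0,"jaw":0.5},
  {"xyz":[0,-0.13,0],"twist":0,"jaw":0.6},
  {"xyz":[0.03,-0.2,0],"twist":0,"jaw":0.6},
  {"xyz":[0.07,-0.24,0],"twist":0,"jaw":0.6},
  {"xyz":[0.1,-0.25,0],"twist":0,"jaw":0.6},
  {"xyz":[0.1,-0.25,0],"twist":0,"jaw":0.6},
  {"xyz":[0.1,-0.25,0],"twist":0,"jaw":0.6},
])

```text
t: 53.6
position: [0.4992, -0.3493, 0.2974]
eef_rot: [-0.7, -0.084, 0.071, 0.705]
wrist_force: [-0.0, 0.0, 0.2]
opening: 0.0514
```

```bash
python3 - <<'E'
from h import *
goto()
d=snap('wrist');cv2.imwrite("pics/w37.png",d['image'][:,:,::-1])
t=snap('top');cv2.imwrite("pics/t37.png",t['image'][:,:,::-1]); print(books(t,.036))
s=snap('scene');cv2.imwrite("pics/s37.png",s['image'][:,:,::-1])
E
```

```text
t 53.6 tcp [ 499.2 -349.3  297.4] yaw 12.54 tilt [ 0.018   0.0093 -0.9998] open 51.4 F [-0.   0.   0.2]
{'yellow': [[475.6, 366.5, -2.9, 103.5, 63.0]]}
```

View pics/w37.png

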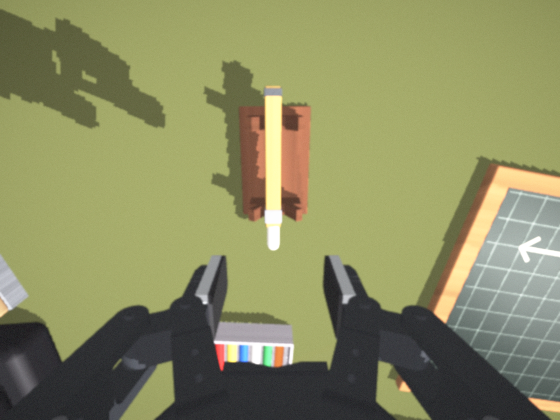

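View pics/t37.png

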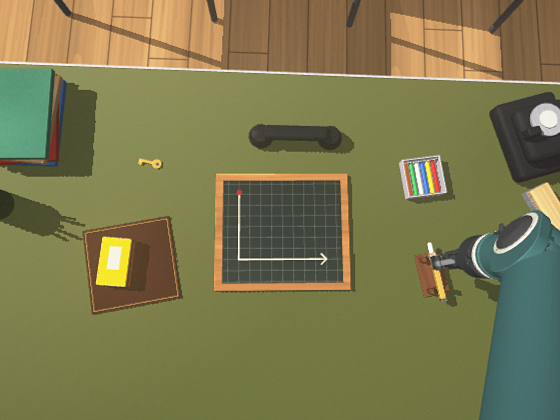

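View pics/s37.png

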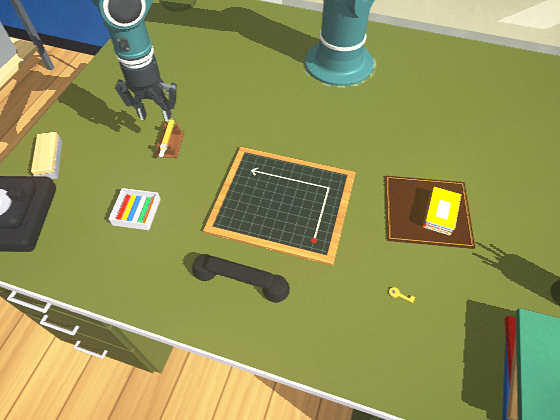

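```bash
python3 - <<'E'
from h import *
d=snap('wrist');im=d['image'].astype(int)[:,270:278].mean(1)
print([f"{r}:{im[r].astype(int).tolist()}" for r in list(range(84,100))+list(range(208,252,1))])
w=ray(d,[(273.5,r) for r in (86,98,211,223,250)],.036)*1000; print(w.round(1))
w=ray(d,[(239,107),(310,107),(307,207),(244,207)],.005)*1000; print(w.round(1))
s=snap('scene'); t=snap('top')
A=cv2.resize(s['image'][175:255,395:495,::-1],None,fx=4,fy=4,interpolation=cv2.INTER_CUBIC);B=cv2.resize(t['image'][215:295,80:180,::-1],None,fx=4,fy=4,interpolation=cv2.INTER_CUBIC)
cv2.imwrite('pics/pile.png',np.hstack([A,B]))
E
```

```text
['84:[167, 173, 108]', '85:[167, 173, 107]', '86:[183, 177, 109]', '87:[223, 192, 117]', '88:[233, 199, 130]', '89:[201, 175, 144]', '90:[163, 160, 160]', '91:[156, 159, 167]', '92:[157, 161, 169]', '93:[158, 161, 169]', '94:[156, 160, 168]', '95:[157, 160, 167]', '96:[194, 178, 164]', '97:[250, 229, 164]', '98:[255, 249, 174]', '99:[255, 253, 180]', '208:[255, 253, 181]', '209:[255, 252, 179]', '210:[255, 248, 190]', '211:[252, 245, 233]', '212:[251, 250, 251]', '213:[252, 252, 253]', '214:[253, 253, 254]', '215:[253, 252, 254]', '216:[253, 252, 254]', '217:[253, 253, 254]', '218:[253, 253, 254]', '219:[253, 253, 254]', '220:[253, 253, 254]', '221:[253, 253, 254]', '222:[253, 253, 254]', '223:[254, 253, 253]', '224:[255, 253, 236]', '225:[255, 253, 195]', '226:[255, 253, 185]', '227:[255, 254, 236]', '228:[255, 254, 254]', '229:[255, 254, 254]', '230:[255, 255, 254]', '231:[255, 255, 254]', '232:[255, 255, 254]', '233:[255, 255, 254]', '234:[255, 255, 254]', '235:[255, 254, 254]', '236:[255, 255, 254]', '237:[255, 254, 254]', '238:[255, 254, 254]', '239:[255, 254, 254]', '240:[255, 254, 254]', '241:[255, 254, 254]', '242:[255, 254, 254]', '243:[255, 254, 254]', '244:[255, 254, 254]', '245:[255, 254, 254]', '246:[255, 254, 254]', '247:[255, 254, 254]', '248:[255, 254, 254]', '249:[254, 254, 253]', '250:[245, 245, 232]', '251:[206, 208, 160]']
[[ 409.5 -369.3   36. ]
 [ 417.3 -367.6   36. ]
 [ 501.8 -349.    36. ]
 [ 512.2 -346.7   36. ]
 [ 536.6 -341.3   36. ]]
[[ 430.1 -393.8    5. ]
 [ 417.5 -336.7    5. ]
 [ 502.7 -317.1    5. ]
 [ 515.2 -373.8    5. ]]
```

View pics/pile.png

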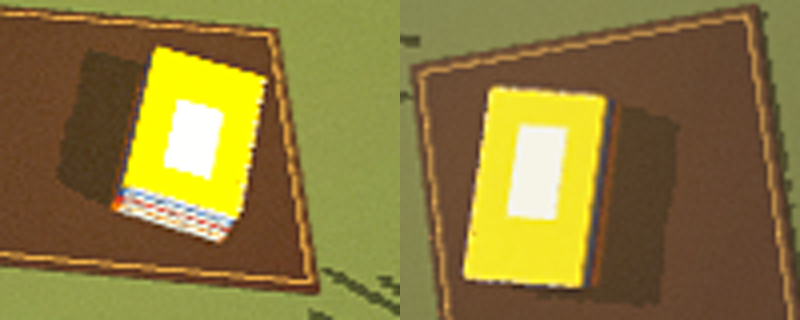

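Request:
carry_out([
  {"xyz":[0,-0.05,0],"twist":0,"jaw":0.6},
  {"xyz":[0,-0.12,0],"twist":0,"jaw":0.6},
  {"xyz":[0,-0.2,0],"twist":0,"jaw":0.6},
  {"xyz":[-0.05,-0.2,0.05],"twist":0,"jaw":0.6},
  {"xyz":[-0.05,-0.2,0.1],"twist":0,"jaw":0.6},
  {"xyz":[-0.05,-0.2,0.15],"twist":0,"jaw":0.6},
  {"xyz":[-0.05,-0.2,0.15],"twist":0,"jaw":0.6},
  {"xyz":[-0.05,-0.2,0.15],"twist":0,"jaw":0.6},
  {"xyz":[-0.05,-0.2,0.15],"twist":0,"jaw":0.6},
  {"xyz":[-0.05,-0.2,0.15],"twist":0,"jaw":0.6},
  {"xyz":[-0.05,-0.2,0.15],"twist":0,"jaw":0.6},
  {"xyz":[-0.05,-0.2,0.15],"twist":0,"jaw":0.6},
  {"xyz":[-0.05,-0.2,0.15],"twist":0,"jaw":0.6},
  {"xyz":[-0.05,-0.2,0.15],"twist":0,"jaw":0.6},
  {"xyz":[-0.05,-0.2,0.15],"twist":0,"jaw":0.6},
  {"xyz":[-0.05,-0.2,0.15],"twist":0,"jaw":0.6},
  {"xyz":[-0.05,-0.2,0.15],"twist":0,"jaw":0.6},
  {"xyz":[-0.05,-0.2,0.15],"twist":0,"jaw":0.6},
  {"xyz":[-0.05,-0.2,0.15],"twist":0,"jaw":0.6},
  {"xyz":[-0.05,-0.2,0.15],"twist":0,"jaw":0.6},
])

```text
t: 55.9
position: [0.4652, -0.2963, 0.3774]
eef_rot: [-0.7, -0.084, 0.07, 0.705]
wrist_force: [0.4, -0.1, 0.9]
opening: 0.0513
```

```bash
python3 - <<'E'
from h import *
goto(); t=snap('top'); s=snap('scene'); print(books(t,.036),books(s,.036))
cv2.imwrite('pics/fin.png',np.hstack([cv2.resize(s['image'][100:310,140:500,::-1],None,fx=1.1,fy=1.5),cv2.resize(t['image'][110:320,80:480,::-1],None,fx=1,fy=1.5)]))
E
```

```text
t 55.9 tcp [ 465.2 -296.3  377.4] yaw 12.47 tilt [ 0.0183  0.0092 -0.9998] open 51.3 F [ 0.4 -0.1  0.9]
{'yellow': [[475.6, 366.6, -2.9, 103.4, 62.8]]} {'yellow': [[478.6, 363.4, -2.8, 105.5, 65.2]]}
```

View pics/fin.png

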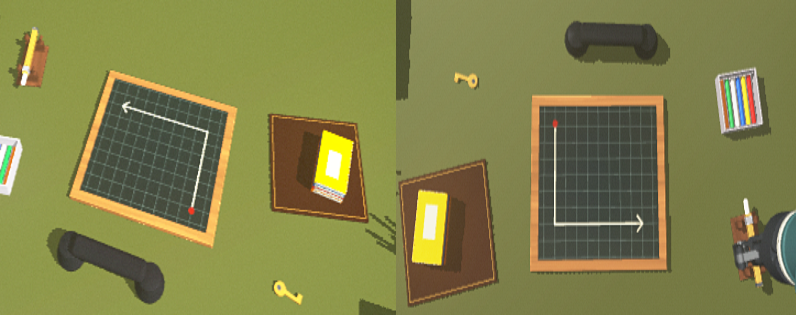

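All stable: the pile is square, the holder lies in the rest, and the bystanders have not moved. Handing in.

```bash
python3 -c "
from station import manip
print(manip.close_job())"
```

```text
the job is handed in; nothing more can be done
None
```

The job is done and handed in at about 56 s of the 210 s allowed. The hand-in gives no verdict.

- **Notebooks:** I cleared red, blue and yellow off the board onto orange, which was already on the mat. The views just before each release showed about 1 to 1.5 mm of offset or less, which I corrected for blue and yellow. The finished pile looked square and had not moved when I checked again about two seconds later. No green notebook was present.
- **Chalk line:** I tilted the holder about 13 to 15° chalk-down in the grip by pressing its tail on the rest. I then traced from the dot through the corner to the arrow at about 3 cm/s. In the wrist views the chalk stayed within about 0.5 mm of the line's middle, apart from 0.5 to 0.8 mm at the corner, which I corrected. Pressure was mostly 2 to 4 N, with one reading of 5.4 N that I eased off.
- **Chalk holder:** It is back in both notches, about 3 mm nearer the robot than the middle of the rest.
- **Bystanders:** The tin, handset and key look unmoved in the final pictures.

**What went wrong or disagreed:**
- My first grasp of blue closed on top of its cover, with a wrist force of about 34 N. I opened, lifted and regripped it lower; the notebook had not shifted.
- The top and wrist cameras differed by 2 to 3 mm, so I relied on wrist views that showed both parts together.
- The tool leaned by up to about 1.6° over the run, and I allowed for it.
- I saw no notebook get knocked and no grip slackening.

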